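Test the press's return spring on the lever spring tester and sort it

ROBOT

A 7-joint arm with a two-finger parallel gripper is mounted at the origin on the work surface. World frame = base frame: x ahead of the robot, y to its left, z up, the work surface at z = 0. Lengths are in m, angles in rad, forces in N, time in s.
With the tool pointing down it reaches from about 0.35 to 0.9 m from the base axis. Payload 8.1 kg.
Tool frame: the origin (TCP) lies at the very end of the fingers, on their centre line; the grasp point (between the pads) lies 19 mm behind it; x points along the fingers, z is the direction in which the jaws open and shut, and the axes are right-handed (so a half turn about x gives the same grasp; the last joint's range is limited). The gripper opens to 92 mm and grips with 3 to 60 N. Pads are 19 mm wide; open, the fingers measure 130 mm over their backs; the gripper's body (75 mm by 190 mm) begins 47 mm behind the grasp point.
Start: joints at [-1.317, 0.434, 0.025, 1.573, -0.012, 1.134, -0.075], TCP at [0.218, 0.586, 0.227] pointing down, gripper open.
Joint ranges: [-2.62, 2.62], [-0.44, 2.09], [-1.27, 1.32], [0.08, 2.57], [-1.32, 4.46], [0.12, 2], [-2.74, 2.74]. Speed limits (rad/s): [2.22, 2.22, 3.01, 3.01, 3.14, 3.14, 3.14].

INTERFACE

Orientations are given as a rotation vector (axis times angle).
In Python, from cell import env, capture gives the robot as it stands. The module is installed in compiled form; this text tells all that it offers.
- The arm moves only by the tool carry_out, never from a script. Its argument "rows" is a list of rows, each an object with "offset": the shift along the tool's x, y, z as a fraction of full scale, a list of three; "delta_rot": the turn, a rotation vector about the tool's x, y, z as a fraction of full scale, a list of three; "grip": the opening, from 0 (shut) to 1 (fully open). A call has exactly 5 rows; each row is the pose to reach, as a shift and turn from the pose measured when the call began, along the tool's axes at that moment, turning the shorter way round; what a row does not reach only later rows make up. Full scale, the value 1, is 80 cm for a shift and 180 degrees for a turn. A row lasts 1/12 s, in which the tool goes at most 41.7 mm and 7.16 degrees, less where a joint would pass 70% of its speed; a pose out of reach is approached as far as the arm can. A call with a number of a shift or a turn outside -1 to 1 is refused whole. A call with a gripper value outside its range is refused whole. The fingers move at their own pace and stop on an object; the grip force is fixed at half the most. Time passes only in rows, so rows that repeat a pose let the fingers close, or fill a call up. It gives the time, the measured TCP pose, the force and the opening at its end, in the units of the state.
- env.observe(): the state, without advancing time (a new reading comes with each control period).
- capture(name): name is "scene" or "top" or "wrist"; returns a dict with "color" (420x560x3 uint8, blue, green, red), "fx", "fy", "cx", "cy" (pixels), "k1" (the pictures are not rectified: a ray, as slopes to the right and down, at radius r is drawn at 1 + k1 r^2 times it, then the intrinsics apply), "R" (3x3) and "t" (3): a world point X has camera coordinates R X + t. Camera axes: x right, y down, z forward; pixel columns grow to the right and rows downward; lengths in m; the calibration is good to about 2 mm. A picture is of the moment at which its call begins. There is no depth.
- env.sign_off(): hands the job in, once; it reports no verdict.
The state is a dict: "t": time; "joints": joint angles; "joint_velocities": joint speeds; "effort": joint torques, N m; "eef_pos": TCP position; "eef_rot": TCP orientation; "wrist_force": force on the tool from outside, world axes, zero at the start; "torque": the same for the moment, N m; "opening": finger opening in m.
Only numpy, scipy, OpenCV 4.12 (cv2) and the standard library are available. Lean on these libraries where they do the work, as an engineer would, in place of code of your own. Each camera call takes 0.05 s, during which the arm holds its last target.

TASK

The return spring taken out of the hand press stands on the blue pad: stand it in the collar of the spring tester's plate, pull the lever down onto it until the dial shows the 12 newton test load (needle in the green, 11 to 13 N) and keep it there for a second, never going past 15 N into the red. Swing the lever back up, leave it standing there, and look where its pointer has left the drag clip's yellow index on the length gauge: if the index stayed above the red set mark the spring is sound, so stand it upright in the wooden tray with the green lining; if it was pushed below the mark the spring is tired, so stand it upright in the grey, red-edged scrap tray. Leave the spare spring on the cork pad and the other things on the bench where they are.

Things in the scene. Friction and masses are not known exactly. Their poses are not given: they have to be found in the camera images.
- tester: Fixed bench spring tester, grey-green cast base 235 x 110 mm with black dial at its right. Origin on the table below the middle of the round steel plate; its x axis points from the plate to the lever's pivot, y to the length gauge, z up.
- seat (a point): Middle of the top of the tester's round steel plate (68 mm diameter), 60 mm above the table, where a spring's foot goes. A 6 mm high collar around it, 32 mm inside and 41 mm outside diameter, locates the spring. The plate sinks 1 mm per 6 N of load.
- pivot (a point): The lever's pivot axis (along the tester's y): 100 mm behind the seat (tester +x) and 125 mm above the table.
- knob (a point): Centre of the black knob at the lever's free end, 200 mm from the pivot: a disc 34 mm in diameter and 26 mm thick, flat faces to the tester's +y and -y. Knob = pivot + 200 mm * (-cos a along tester x, +sin a up), a = lever. Pinched on its flat faces from above it can be led in an arc about the pivot and turns between the pads.
- lever (a joint): Lever angle a in rad: 0 = level, knob towards the robot; 1.57 = upright; 1.75 = end stop, leaning back. It stays put above about 1.5; well below that it falls. 13 mm wide bar, 0.3 kg. 100 mm from the pivot it carries a free-turning 22 mm brass presser roller (axis along tester y) whose underside is 32 mm below the bar's middle; it meets the top of a free spring at about a = 0.27.
- pointer (a point): End of the steel pointer pin (4 mm thick), the presser roller's axle carried on to the tester's +y: 11 mm above the spring's top while pressing. It pushes the drag clip down the gauge. With the lever raised it sticks out 68 mm sideways, about 225 mm above the table.
- clip (a point): Middle of the thin yellow index of the drag clip, across the near half of the upright aluminium length gauge (26 mm wide, 73 to 99 mm to the tester's +y from the seat, up to 164 mm high). The pointer pin pushes down on the clip's dark 20 x 12 mm tab, the pin's axis then level with the index. Starts about 147 to 150 mm above the table, slides with under 1 N and stays where it was left.
- mark (a point): The red set mark across the length gauge (2 mm thick; this point is its middle), set 101 to 107 mm above the table. Compare its height with clip after the test: at the 12 N test load a sound spring leaves the index higher than the mark, a tired one lower, by 3 mm or more.
- dial (a joint): Needle of the load dial (face up, 92 mm housing, 58 mm above the table, 108 mm to the tester's -y from the seat), in rad clockwise: 0.2 rad per newton on the plate, the spring's own weight (about 0.65 N) included. 11 to 13 N (2.2 to 2.6 rad) is the green arc, red begins at 15 N (3.0 rad). A tick every newton, longer ones every two.
- blue_pad: Fixed blue felt pad, 75 x 75 x 4 mm; the spring that stands on it is the one to test. Origin at the middle of its underside.
- spring_a: One of two like compression springs with steel end caps: 60 mm long when free, caps 28 mm diameter and 4 mm thick, coils 26 mm outside, about 65 g, standing upright on a 4 mm pad. It may be the one on the blue pad or the spare. Origin at the middle of its foot, z along the spring. Grip it anywhere on its side. It yields up to 37 mm; its stiffness (0.3 to 0.7 N/mm) is not known beforehand.
- spring_b: The other spring, alike in every measure to the eye. One of the two stands on the blue pad (to be tested), the other on a cork pad of the same size (the spare, to be left alone).
- good_tray: Fixed open wooden tray with green lining, 105 x 105 mm outside, 30 mm high, walls 5 mm, inner floor 5 mm above the table. Origin at the middle of its underside.
- scrap_tray: Fixed open grey scrap tray with red edges, the same size: 105 x 105 mm, 30 mm high, walls 5 mm, inner floor 5 mm above the table. Origin at the middle of its underside.
- screwdriver: Bystander: screwdriver lying on the bench, 190 mm long.
- folder: Bystander: bone folder, flat strip 150 x 22 x 5 mm.
- spool: Bystander: thread spool, 42 mm diameter, 54 mm high.
- oiler: Bystander: amber bottle, 38 mm diameter, 110 mm high.
- paste: Bystander: white paste jar, 68 mm diameter, 75 mm high.
- weight: Bystander: brass paper weight with a small knob, 48 mm diameter, 58 mm high.
- screwcup: Bystander: small white bowl, 64 mm diameter, 30 mm high.
Not all that is in view belongs to the job. Leave any pink look-alike of the spring_a alone.

How it is judged:
By the outcome, as a careful person would: the job done as asked, in the order asked, and still so for the second after the job is handed in, with the robot touching nothing.
It also fails if it takes over 72 s, if anything falls off the work surface, if the arm or the gripper's body presses on something with over 40 N, if the wrist force passes 120 N, or if a joint passes its speed limit or range.

## Working session

There is one attempt and no reset: what is moved stays moved. The work goes in short steps, Python scripts to look and compute and a tool call to move; the robot and the scene stay as the last step left them, time stands still between calls to the robot, and variables do not carry over. Pictures are saved under pics/ and viewed, and the job is handed in when it is done.

Besides the shell and the picture viewer there is one more tool, called by a JSON object that holds its "api" and its "payload", one argument or row to a line. carry_out: Moves the arm, as the interface text tells. Its arguments: {"type":"object","properties":{"rows":{"type":"array","items":{"type":"object","properties":{"offset":{"type":"array","items":{"type":"number","minimum":-1,"maximum":1}},"delta_rot":{"type":"array","items":{"type":"number","minimum":-1,"maximum":1}},"grip":{"type":"number"}}}}},"required":["rows"]}

```bash
mkdir -p pics; ls; python3 - <<'E'
from cell import env, capture
import cv2
s=env.observe()
print({k:s[k] for k in ('t','eef_pos','eef_rot','opening','wrist_force')})
for n in ('scene','top','wrist'):
    c=capture(n); cv2.imwrite(f'pics/{n}0.png',c['color']); print(n,c['fx'],c['fy'],c['cx'],c['cy'],c['k1'],c['R'],c['t'])
E
```

```text
pics
{'t': 0.0, 'eef_pos': array([0.21818382, 0.5851181 , 0.22594426]), 'eef_rot': array([-0.94341804,  1.35842884,  0.94174104]), 'opening': 0.09182196281942072, 'wrist_force': array([ 9.01380302e-04, -9.45972957e-01, -1.43630889e-01])}
scene 437.66344931141845 437.66344931141845 278.1522585753004 207.00653866239014 -0.03806703645627828 [[-0.2917473   0.95638292  0.01467077]
 [ 0.78302674  0.24761703 -0.57057422]
 [-0.54932017 -0.15497588 -0.82111499]] [ 0.11166203 -0.36225523  1.64851316]
top 527.0222062419382 527.0222062419382 279.0923105785325 213.85340687164685 -0.11837059819840652 [[ 0.02164767 -0.99964671  0.01542184]
 [-0.98586213 -0.02390768 -0.16584416]
 [ 0.16615427 -0.01161367 -0.98603138]] [0.00643215 0.53839681 1.17508888]
wrist 295.3254213335384 295.3254213335384 280.452001233292 205.1928564888517 -0.00020666023831468372 [[ 0.34802287  0.93748474 -0.00156006]
 [ 0.90660551 -0.33613504  0.25510722]
 [ 0.23863474 -0.0901975  -0.96691151]] [-0.62388288 -0.03292928  0.38997981]
```

View pics/scene0.png

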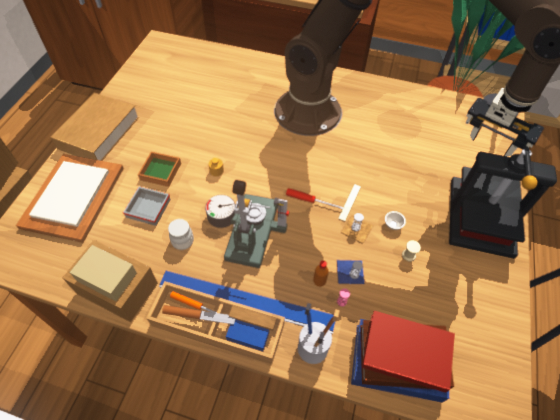

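View pics/top0.png

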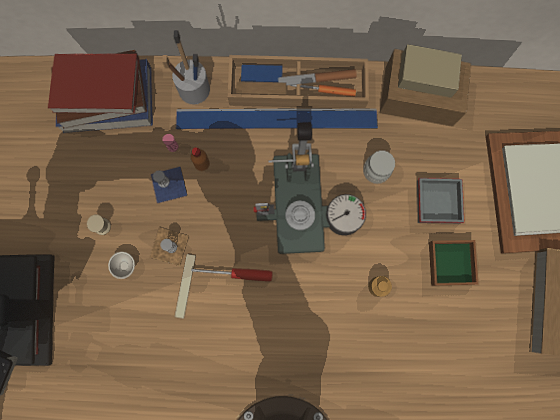

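View pics/wrist0.png

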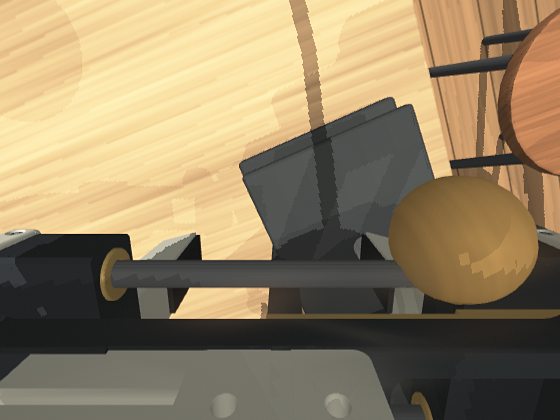

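The press is next to the gripper, so I'll lift before anything else. The spring to test is on the blue pad (top view about (160,180)) and the spare is on the cork at (168,243). The tester plate is at (300,213), and the trays are at (440,200) grey and (453,262) green. Next I'll write helpers and measure.

```bash
cat > h.py <<'E'
import numpy as np, cv2
from scipy.spatial.transform import Rotation as Rot
from cell import env, capture
def K(c): return np.array([[c['fx'],0,c['cx']],[0,c['fy'],c['cy']],[0,0,1.]])
def D(c): return np.array([c['k1'],0,0,0,0.])
def ray(c,u,v):
    p=cv2.undistortPoints(np.array([[[u,v]]],float),K(c),D(c))[0,0]
    R=np.array(c['R']);t=np.array(c['t'])
    d=R.T@np.array([p[0],p[1],1]); return -R.T@t, d/np.linalg.norm(d)
def plane(c,u,v,z):
    o,d=ray(c,u,v); return o+d*(z-o[2])/d[2]
def tri(obs):
    A=np.zeros((3,3));b=np.zeros(3);L=[ray(*o) for o in obs]
    for o,d in L:
        P=np.eye(3)-np.outer(d,d);A+=P;b+=P@o
    X=np.linalg.solve(A,b)
    return X,[np.linalg.norm((np.eye(3)-np.outer(d,d))@(X-o)) for o,d in L]
def proj(c,X):
    R=np.array(c['R']);t=np.array(c['t'])
    return cv2.projectPoints(np.array([X],float),cv2.Rodrigues(R)[0],t,K(c),D(c))[0][0,0]
def crop(c,u0,v0,u1,v1,f,name):
    cv2.imwrite('pics/'+name,cv2.resize(c['color'][v0:v1,u0:u1],None,fx=f,fy=f,interpolation=cv2.INTER_CUBIC))
def pose():
    s=env.observe(); return np.array(s['eef_pos']),Rot.from_rotvec(s['eef_rot']),s
def down(yaw):
    """tool x down; tool z (jaw axis) horizontal at yaw"""
    x=np.array([0,0,-1.]);z=np.array([np.cos(yaw),np.sin(yaw),0]);y=np.cross(z,x)
    return Rot.from_matrix(np.column_stack([x,y,z]))
def go(p,R=None,pr=True):
    """offset & delta_rot (fractions) to reach world TCP p, orientation R"""
    p0,R0,s=pose()
    o=R0.inv().apply(np.array(p)-p0)/0.8
    r=np.zeros(3) if R is None else (R0.inv()*R).as_rotvec()/np.pi
    print('off',np.round(o,4),'rot',np.round(r,4),'dist',round(np.linalg.norm(o)*.8,4),'rows',round(max(np.linalg.norm(o)*.8/.0417,np.linalg.norm(r)*180/7.16),1))
def st():
    p,R,s=pose(); print('t',round(s['t'],2),'p',np.round(p,4),'F',np.round(s['wrist_force'],2),'op',round(s['opening'],4)); print(np.round(R.as_matrix(),3).tolist())
E
python3 - <<'E'
from h import *
st()
c=capture('top')
crop(c,130,120,290,280,4.5,'t1a.png'); crop(c,240,110,400,270,3.7,'t1b.png')
c=capture('scene')
crop(c,310,180,450,320,4.2,'s1a.png'); crop(c,190,170,310,280,5,'s1b.png')
E
```

```text
t 0.15 p [0.2182 0.5853 0.2262] F [ 0.07 -0.24 -0.06] op 0.0913
[[-0.0, -0.937, 0.349], [-0.001, 0.349, 0.937], [-1.0, -0.0, -0.001]]
```

View pics/t1a.png

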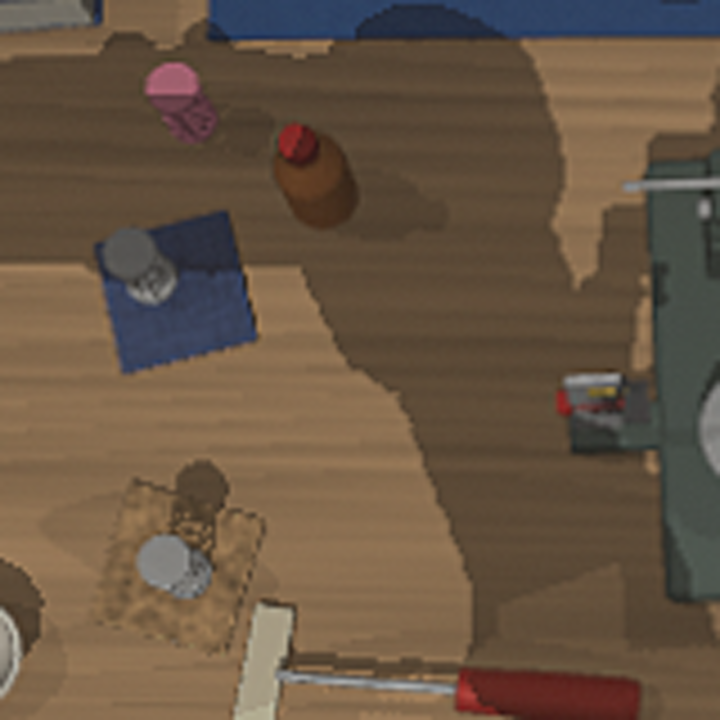

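View pics/t1b.png

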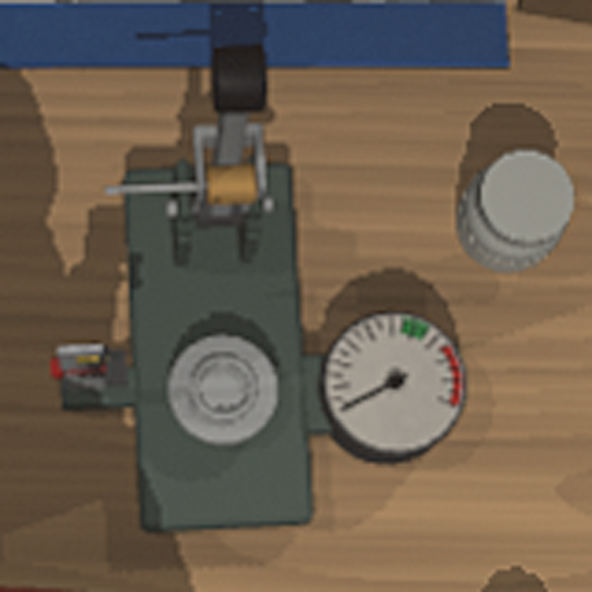

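View pics/s1a.png

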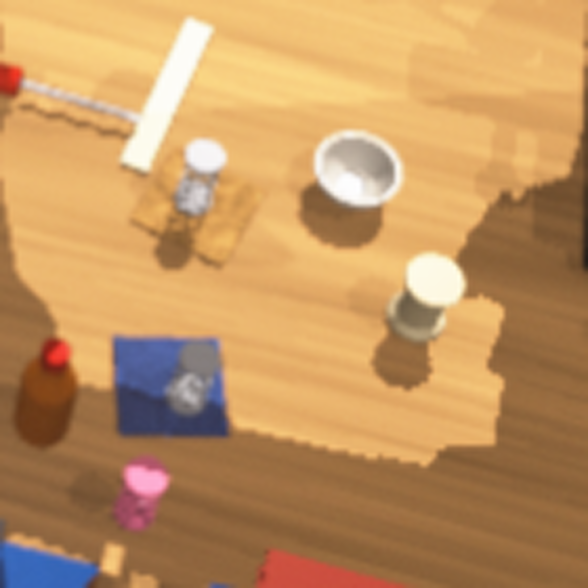

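View pics/s1b.png

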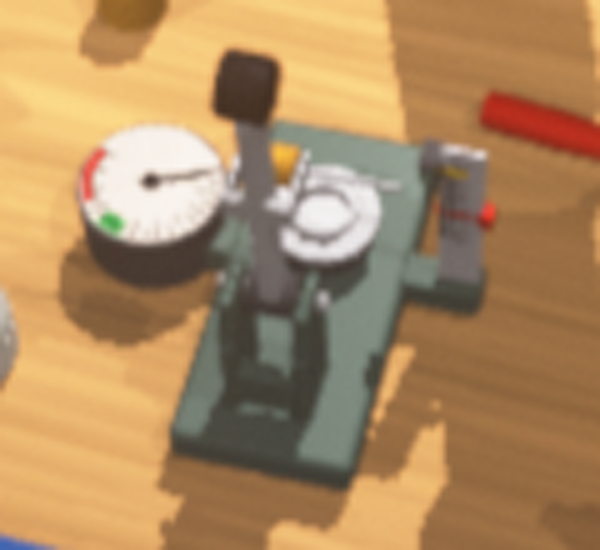

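```bash
python3 - <<'E'
from h import *
T=capture('top');S=capture('scene')
def t1a(x,y): return (T,130+(x+.5)/4.5-.5,120+(y+.5)/4.5-.5)
def t1b(x,y): return (T,240+(x+.5)/3.7-.5,110+(y+.5)/3.7-.5)
def s1a(x,y): return (S,310+(x+.5)/4.2-.5,180+(y+.5)/4.2-.5)
def s1b(x,y): return (S,190+(x+.5)/5-.5,170+(y+.5)/5-.5)
for n,o in dict(spring_cap=[t1a(130,252),s1a(200,358)],spare_cap=[t1a(165,561),s1a(206,155)],seat=[t1b(223,388),s1b(327,215)],knob=[t1b(238,78),s1b(245,85)],
  dial=[t1b(396,379),s1b(151,181)],ptr=[t1b(106,190),s1b(400,186)],gaugetop=[t1b(80,350),s1b(463,153)]).items():
    X,e=tri(o); print(n,np.round(X,4),np.round(e,4))
print('seat z.06 top',plane(*t1b(223,388),.062),'scene',plane(*s1b(327,215),.062))
print('dial .058',plane(*t1b(396,379),.058),plane(*s1b(151,181),.058))
for k,v in dict(a=(125,172),b=(290,165),c=(312,522),d=(145,530)).items(): print(k,np.round(plane(*t1b(*v),.03),4))
# trays
for nm,c in (('top',T),('scene',S)):
    hsv=cv2.cvtColor(c['color'],cv2.COLOR_BGR2HSV)
    m=cv2.inRange(hsv,(50,90,30),(85,255,200)); n,l,s,ce=cv2.connectedComponentsWithStats(m)
    for i in range(1,n):
        if s[i,4]>150: print(nm,'green',s[i],ce[i],np.round(plane(c,*ce[i],.005),4))
print('scrap top',plane(T,440.5,200,.005),plane(S,147,206,.005))
crop(T,390,160,490,300,4,'t1c.png');crop(S,110,130,190,240,5,'s1c.png')
E
```

```text
spring_cap [0.6182 0.3002 0.0627] [0.0001 0.0001]
spare_cap [0.4589 0.2729 0.0637] [0.0002 0.0002]
seat [ 0.5353 -0.0278  0.0584] [0.0009 0.0009]
knob [ 0.6461 -0.0209  0.3266] [0.0009 0.0009]
dial [ 0.5437 -0.1363  0.0585] [0. 0.]
ptr [0.6139 0.0445 0.2279] [0.0003 0.0003]
gaugetop [0.5382 0.0573 0.1615] [0.0007 0.0007]
seat z.06 top [ 0.53488314 -0.02856664  0.062     ] scene [ 0.5373757  -0.02604844  0.062     ]
dial .058 [ 0.54383438 -0.13636738  0.058     ] [ 0.54340476 -0.13651364  0.058     ]
a [0.6802 0.0352 0.03  ]
b [ 0.6878 -0.0715  0.03  ]
c [ 0.4563 -0.0875  0.03  ]
d [0.449  0.0172 0.03  ]
top green [ 435  244   37   39 1220] [453.02786885 261.71639344] [ 0.4384 -0.4019  0.005 ]
scene green [ 452    0   54   66 1562] [476.36427657  21.8546735 ] [-0.8208  0.5958  0.005 ]
scene green [500  36  24  22 208] [511.92307692  46.63942308] [-0.6759  0.7552  0.005 ]
scene green [146 162  26  16 268] [158.65671642 169.76492537] [ 0.4342 -0.405   0.005 ]
scrap top [ 0.58868904 -0.37505853  0.005     ] [ 0.58068575 -0.37467985  0.005     ]
```

View pics/t1c.png

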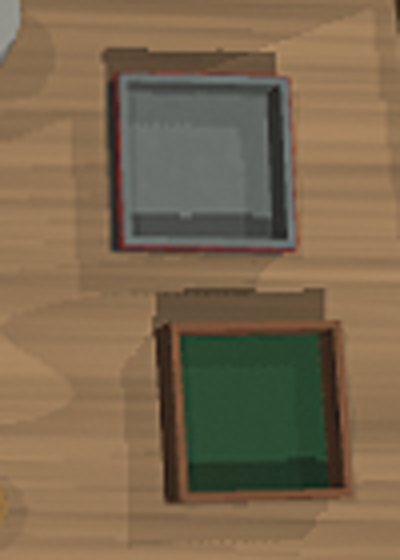

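View pics/s1c.png

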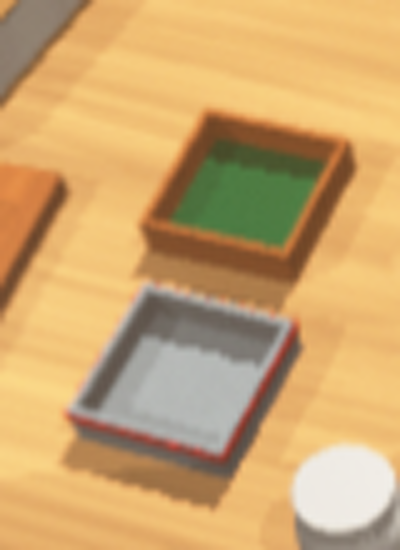

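```bash
python3 - <<'E'
from h import *
T=capture('top');S=capture('scene');W=capture('wrist')
for n,c in (('T',T),('S',S),('W',W)): print(n,-np.array(c['R']).T@c['t'])
def t1a(x,y): return (T,130+(x+.5)/4.5-.5,120+(y+.5)/4.5-.5)
def s1a(x,y): return (S,310+(x+.5)/4.2-.5,180+(y+.5)/4.2-.5)
print('oilertop',tri([t1a(295,140),s1a(56,353)]))
print('pinktop',tri([t1a(172,80),s1a(147,475)]))
print('ball',tri([(W,463,240),(S,530,182)]))
o,d=ray(W,463,240);print(o,d)
def t1c(x,y): return (T,390+(x+.5)/4-.5,160+(y+.5)/4-.5)
def s1c(x,y): return (S,110+(x+.5)/5-.5,130+(y+.5)/5-.5)
print('scrap rim');[print(np.round(tri([t1c(*a),s1c(*b)])[0],4)) for a,b in (((118,72),(233,460)),((292,74),(72,415)),((298,248),(148,287)),((117,249),(297,322)))]
print('good rim');[print(np.round(tri([t1c(*a),s1c(*b)])[0],4)) for a,b in (((165,322),(292,262)),((340,320),(146,228)),((353,497),(208,112)),((178,497),(352,148)))]
# hover target
def tool(yaw,tilt,lean):
    lean=np.array([*lean,0.]);lean/=np.linalg.norm(lean)
    x=np.array([0,0,-1.])*np.cos(tilt)-lean*np.sin(tilt); z=np.array([np.cos(yaw),np.sin(yaw),0]); return Rot.from_matrix(np.column_stack([x,np.cross(z,x),z]))
go([.218,.585,.40])
E
```

```text
T [0.33539975 0.03294879 1.24786528]
S [1.22179415 0.23838869 1.14528721]
W [0.15398651 0.60919395 0.38515283]
oilertop (array([0.66678397, 0.21022439, 0.10758003]), [np.float64(0.0007603642452365631), np.float64(0.0007603642452365915)])
pinktop (array([0.71052922, 0.28397055, 0.06372141]), [np.float64(2.009392575403273e-05), np.float64(2.0093925754065283e-05)])
ball (array([0.27771119, 0.71316589, 0.18079199]), [np.float64(0.005081210746685646), np.float64(0.0050812107466858235)])
[0.15398651 0.60919395 0.38515283] [ 0.47477914  0.38160629 -0.79307087]
scrap rim
[ 0.6369 -0.3137  0.0265]
[ 0.6383 -0.4211  0.0294]
[ 0.5327 -0.4231  0.0259]
[ 0.5303 -0.3151  0.0277]
good rim
[ 0.4868 -0.3414  0.0268]
[ 0.4896 -0.447   0.0265]
[ 0.385  -0.4531  0.0258]
[ 0.3838 -0.3471  0.024 ]
off [-2.166e-01  1.000e-04 -8.000e-04] rot [0. 0. 0.] dist 0.1733 rows 4.2
```

{"api": "carry_out", "payload": {
  "rows": [
    {"offset":[-0.05,0,0],"delta_rot":[0,0,0],"grip":0.6},
    {"offset":[-0.1,0,0],"delta_rot":[0,0,0],"grip":0.6},
    {"offset":[-0.15,0,0],"delta_rot":[0,0,0],"grip":0.6},
    {"offset":[-0.2,0,0],"delta_rot":[0,0,0],"grip":0.6},
    {"offset":[-0.22,0,0],"delta_rot":[0,0,0],"grip":0.6}
  ]
}}

```text
t: 0.92
eef_pos: [0.2187, 0.5866, 0.409]
eef_rot: [-0.937, 1.351, 0.945]
wrist_force: [-0.2, 0.0, -0.3]
opening: 0.0631
```

```bash
cat >> h.py <<'E'
def tool(yaw,tilt,lean):
    lean=np.array([*lean,0.]);lean/=np.linalg.norm(lean)
    x=np.array([0,0,-1.])*np.cos(tilt)-lean*np.sin(tilt); z=np.array([np.cos(yaw),np.sin(yaw),0]); return Rot.from_matrix(np.column_stack([x,np.cross(z,x),z]))
def gg(g,R):
    """go so that the grasp point is at g"""
    go(np.array(g)+.019*R.apply([1,0,0]),R)
E
python3 - <<'E'
from h import *
R=tool(np.pi/4,np.radians(20),(-1,1)); gg([.618,.300,.22],R)
E
```

```text
off [ 0.257  -0.6004 -0.1666] rot [ 0.1345  0.0261 -0.1101] dist 0.5392 rows 12.9
```

{"api": "carry_out", "payload": {
  "rows": [
    {"offset":[0.0,-0.6,-0.166],"delta_rot":[0.1345,0.026,-0.11],"grip":0.6},
    {"offset":[0.0,-0.6,-0.166],"delta_rot":[0.1345,0.026,-0.11],"grip":0.6},
    {"offset":[0.05,-0.6,-0.166],"delta_rot":[0.1345,0.026,-0.11],"grip":0.6},
    {"offset":[0.1,-0.6,-0.166],"delta_rot":[0.1345,0.026,-0.11],"grip":0.6},
    {"offset":[0.15,-0.6,-0.166],"delta_rot":[0.1345,0.026,-0.11],"grip":0.6}
  ]
}}

```text
t: 1.33
eef_pos: [0.3849, 0.4663, 0.3797]
eef_rot: [-0.849, 1.331, 0.34]
wrist_force: [-0.9, 0.2, -0.8]
opening: 0.0553
```

```bash
python3 - <<'E'
from h import *
st();R=tool(np.pi/4,np.radians(20),(-1,1)); gg([.618,.300,.20],R)
E
```

```text
t 1.33 p [0.3849 0.4663 0.3797] F [-0.89  0.23 -0.83] op 0.0553
[[0.245, -0.663, 0.708], [-0.242, 0.665, 0.706], [-0.939, -0.344, 0.002]]
off [ 0.3563 -0.2539  0.0589] rot [-0.0005  0.0005  0.0008] dist 0.3532 rows 8.5
```

{"api": "carry_out", "payload": {
  "rows": [
    {"offset":[0.356,-0.254,0.059],"delta_rot":[0,0,0],"grip":0.6},
    {"offset":[0.356,-0.254,0.059],"delta_rot":[0,0,0],"grip":0.6},
    {"offset":[0.356,-0.254,0.059],"delta_rot":[0,0,0],"grip":0.6},
    {"offset":[0.356,-0.254,0.059],"delta_rot":[0,0,0],"grip":0.6},
    {"offset":[0.356,-0.254,0.059],"delta_rot":[0,0,0],"grip":0.6}
  ]
}}

```text
t: 1.75
eef_pos: [0.5265, 0.364, 0.2622]
eef_rot: [-0.849, 1.33, 0.34]
wrist_force: [0.3, 0.7, -0.6]
opening: 0.0552
```

```bash
python3 - <<'E'
from h import *
st();R=tool(np.pi/4,np.radians(20),(-1,1)); gg([.618,.300,.20],R)
W=capture('wrist'); cv2.imwrite('pics/w2.png',W['color']); print(proj(W,[.618,.300,.063]))
E
```

```text
t 1.75 p [0.5265 0.364  0.2622] F [ 0.3   0.66 -0.6 ] op 0.0552
[[0.245, -0.663, 0.708], [-0.242, 0.665, 0.707], [-0.939, -0.344, 0.003]]
off [ 0.1441 -0.1022  0.0241] rot [-0.0005  0.0007  0.0007] dist 0.1426 rows 3.4
[294.65937627 206.42458583]
```

View pics/w2.png

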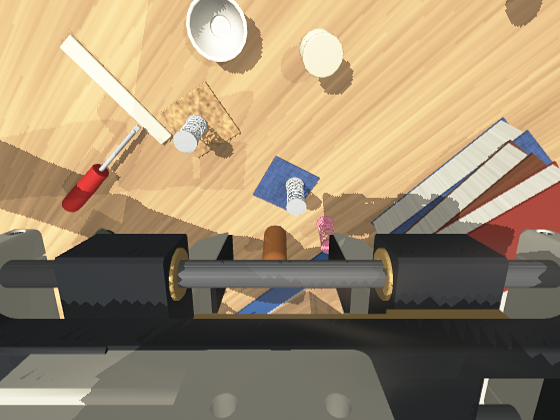

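The wrist view shows the spring's cap at (296,208), where I predicted (295,206), so the measurements agree. I'll go straight down to it.

```bash
python3 - <<'E'
from h import *
T=capture('top');S=capture('scene');W=capture('wrist')
o=[(T,130+130.5/4.5-.5,120+252.5/4.5-.5),(S,310+200.5/4.2-.5,180+358.5/4.2-.5),(W,296,208)]
print(tri(o),tri([o[0],o[2]])[0],tri([o[1],o[2]])[0])
R=tool(np.pi/4,np.radians(20),(-1,1)); gg([.6185,.300,.13],R); gg([.6185,.300,.044],R)
E
```

```text
(array([0.61855778, 0.29883889, 0.06621858]), [np.float64(0.0013841804965870662), np.float64(0.0018003148175853856), np.float64(0.0019281893973570655)]) [0.61647865 0.29860243 0.07037802] [0.61938797 0.29841891 0.06636052]
off [ 0.2267 -0.0725  0.0259] rot [-0.0011 -0.0002  0.0009] dist 0.1915 rows 4.6
off [ 0.3276 -0.0355  0.0258] rot [-0.0011 -0.0002  0.0009] dist 0.2644 rows 6.3
```

{"api": "carry_out", "payload": {
  "rows": [
    {"offset":[0.144,-0.102,0.025],"delta_rot":[0,0,0],"grip":0.6},
    {"offset":[0.144,-0.102,0.025],"delta_rot":[0,0,0],"grip":0.6},
    {"offset":[0.144,-0.102,0.025],"delta_rot":[0,0,0],"grip":0.6},
    {"offset":[0.2267,-0.0725,0.0255],"delta_rot":[0,0,0],"grip":0.6},
    {"offset":[0.2267,-0.0725,0.0255],"delta_rot":[0,0,0],"grip":0.6}
  ]
}}

```text
t: 2.37
eef_pos: [0.6249, 0.2957, 0.1129]
eef_rot: [-0.845, 1.329, 0.337]
wrist_force: [-0.9, 1.1, -0.4]
opening: 0.055
```

```bash
python3 - <<'E'
from h import *
st();R=tool(np.pi/4,np.radians(20),(-1,1)); gg([.6185,.2995,.09],R); gg([.6185,.2995,.044],R)
W=capture('wrist'); cv2.imwrite('pics/w3.png',W['color'])
E
```

```text
t 2.37 p [0.6249 0.2957 0.1129] F [-0.87  1.14 -0.41] op 0.055
[[0.247, -0.659, 0.71], [-0.241, 0.668, 0.704], [-0.939, -0.345, 0.006]]
off [ 0.0476  0.0184 -0.0026] rot [-0.0019  0.0012  0.001 ] dist 0.0408 rows 1.0
off [ 0.1015  0.0382 -0.003 ] rot [-0.0019  0.0012  0.001 ] dist 0.0868 rows 2.1
```

View pics/w3.png

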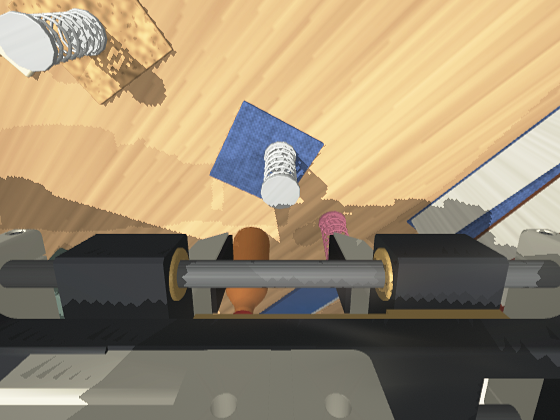

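The spring sits centred between the fingers, with its cap at about (281,188), so I'll descend and grip.

{"api": "carry_out", "payload": {
  "rows": [
    {"offset":[0.035,0.013,-0.002],"delta_rot":[0,0,0],"grip":0.6},
    {"offset":[0.07,0.026,-0.003],"delta_rot":[0,0,0],"grip":0.6},
    {"offset":[0.1015,0.0382,-0.003],"delta_rot":[0,0,0],"grip":0.6},
    {"offset":[0.1015,0.0382,-0.003],"delta_rot":[0,0,0],"grip":0.6},
    {"offset":[0.1015,0.0382,-0.003],"delta_rot":[0,0,0],"grip":0.45}
  ]
}}

```text
t: 2.83
eef_pos: [0.6171, 0.2932, 0.017]
eef_rot: [-0.853, 1.341, 0.339]
wrist_force: [-0.1, -0.3, 1.3]
opening: 0.0517
```

```bash
python3 - <<'E'
from h import *
st();R=tool(np.pi/4,np.radians(20),(-1,1)); gg([.6185,.2995,.044],R)
W=capture('wrist'); cv2.imwrite('pics/w4.png',W['color'])
S=capture('scene'); crop(S,300,190,440,310,5,'s4.png')
E
```

```text
t 2.83 p [0.6171 0.2932 0.017 ] F [-0.07 -0.29  1.27] op 0.0517
[[0.236, -0.665, 0.709], [-0.248, 0.664, 0.706], [-0.939, -0.343, -0.008]]
off [-0.0095 -0.0074  0.0067] rot [ 0.0003 -0.0027  0.0003] dist 0.011 rows 0.3
```

View pics/w4.png

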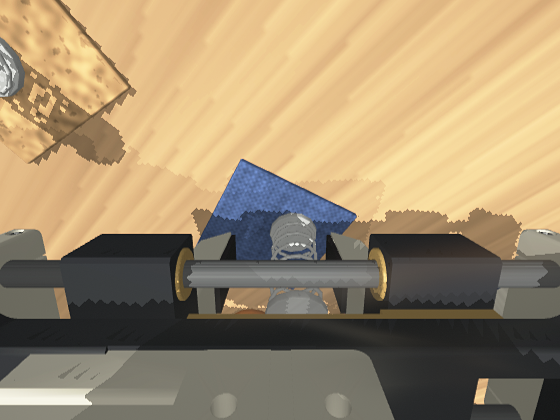

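View pics/s4.png

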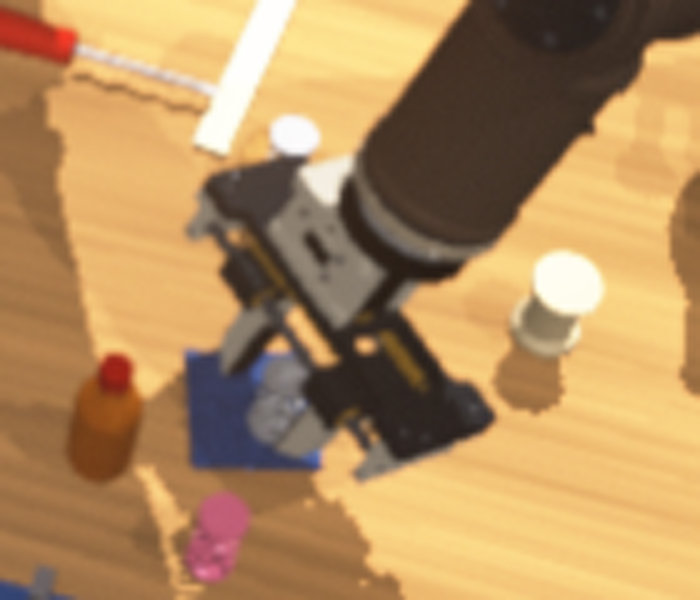

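{"api": "carry_out", "payload": {
  "rows": [
    {"offset":[-0.0095,-0.0074,0.0067],"delta_rot":[0,-0.0027,0],"grip":0.5},
    {"offset":[-0.0095,-0.0074,0.0067],"delta_rot":[0,-0.0027,0],"grip":0.5},
    {"offset":[-0.0095,-0.0074,0.0067],"delta_rot":[0,-0.0027,0],"grip":0.5},
    {"offset":[-0.0095,-0.0074,0.0067],"delta_rot":[0,-0.0027,0],"grip":0.5},
    {"offset":[-0.0095,-0.0074,0.0067],"delta_rot":[0,-0.0027,0],"grip":0.5}
  ]
}}

```text
t: 3.35
eef_pos: [0.6251, 0.2951, 0.029]
eef_rot: [-0.847, 1.329, 0.341]
wrist_force: [0.0, 0.3, -1.3]
opening: 0.0463
```

```bash
python3 - <<'E'
from h import *
st();R=tool(np.pi/4,np.radians(20),(-1,1)); gg([.6185,.2995,.044],R)
W=capture('wrist'); crop(W,160,150,400,330,3,'w5.png')
E
```

```text
t 3.35 p [0.6251 0.2951 0.029 ] F [ 0.05  0.32 -1.33] op 0.0463
[[0.246, -0.663, 0.707], [-0.24, 0.666, 0.707], [-0.939, -0.343, 0.005]]
off [ 0.0028  0.0027 -0.0019] rot [-0.0007  0.0014  0.0005] dist 0.0035 rows 0.1
```

View pics/w5.png

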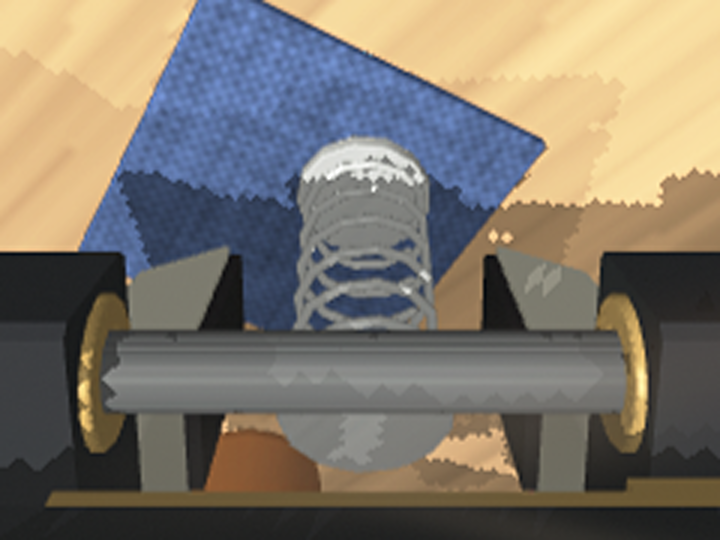

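The spring is now centred between the pads (365 against a mid of 363), so I'll close on it.

{"api": "carry_out", "payload": {
  "rows": [
    {"offset":[0.002,0.001,0],"delta_rot":[0,0,0],"grip":0.2},
    {"offset":[0.002,0.001,0],"delta_rot":[0,0,0],"grip":0.15},
    {"offset":[0.002,0.001,0],"delta_rot":[0,0,0],"grip":0.1},
    {"offset":[0.002,0.001,0],"delta_rot":[0,0,0],"grip":0.1},
    {"offset":[0.002,0.001,0],"delta_rot":[0,0,0],"grip":0.1}
  ]
}}

```text
t: 3.82
eef_pos: [0.6246, 0.2951, 0.0267]
eef_rot: [-0.848, 1.329, 0.341]
wrist_force: [1.5, 0.2, -0.9]
opening: 0.0258
```

```bash
python3 - <<'E'
from h import *
st();R=tool(np.pi/4,np.radians(20),(-1,1)); gg([.6185,.2995,.044],R); gg([.6185,.2995,.20],R)
E
```

```text
t 3.82 p [0.6246 0.2951 0.0267] F [ 1.49  0.16 -0.94] op 0.0258
[[0.245, -0.663, 0.707], [-0.24, 0.665, 0.707], [-0.939, -0.343, 0.004]]
off [ 0.0002  0.0014 -0.0015] rot [-0.0005  0.0012  0.0005] dist 0.0016 rows 0.0
off [-0.1829 -0.0656 -0.0007] rot [-0.0005  0.0012  0.0005] dist 0.1555 rows 3.7
```

{"api": "carry_out", "payload": {
  "rows": [
    {"offset":[-0.03,-0.011,0],"delta_rot":[0,0,0],"grip":0.1},
    {"offset":[-0.07,-0.0255,0],"delta_rot":[0,0,0],"grip":0.1},
    {"offset":[-0.115,-0.042,0],"delta_rot":[0,0,0],"grip":0.1},
    {"offset":[-0.16,-0.058,0],"delta_rot":[0,0,0],"grip":0.1},
    {"offset":[-0.2,-0.073,0],"delta_rot":[0,0,0],"grip":0.1}
  ]
}}

```text
t: 4.23
eef_pos: [0.624, 0.2946, 0.1994]
eef_rot: [-0.848, 1.329, 0.341]
wrist_force: [0.9, 0.7, -0.8]
opening: 0.0256
```

```bash
python3 - <<'E'
from h import *
st();R=tool(-np.pi/4+.073,np.radians(20),(-1+.073,-1-.073)); gg([.42,.08,.22],R);gg([.5355,-.028,.22],R)
W=capture('wrist'); crop(W,160,150,400,330,3,'w6.png')
E
```

```text
t 4.23 p [0.624  0.2946 0.1994] F [ 0.87  0.7  -0.82] op 0.0256
[[0.246, -0.663, 0.707], [-0.24, 0.666, 0.707], [-0.939, -0.343, 0.005]]
off [-0.0018 -0.0101 -0.3619] rot [0.4848 0.0016 0.1777] dist 0.2897 rows 13.0
off [ 0.066  -0.1957 -0.3552] rot [0.4848 0.0016 0.1777] dist 0.3287 rows 13.0
```

View pics/w6.png

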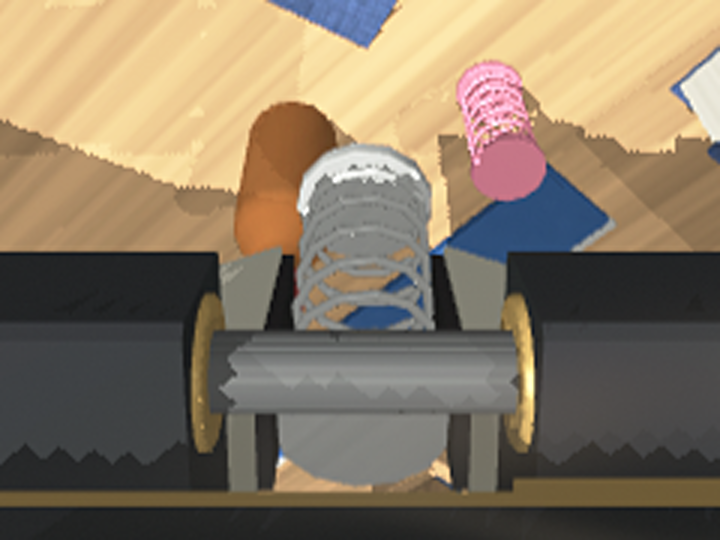

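{"api": "carry_out", "payload": {
  "rows": [
    {"offset":[-0.04,-0.02,-0.36],"delta_rot":[0.485,0.0016,0.178],"grip":0.1},
    {"offset":[-0.04,-0.02,-0.36],"delta_rot":[0.485,0.0016,0.178],"grip":0.1},
    {"offset":[-0.04,-0.02,-0.36],"delta_rot":[0.485,0.0016,0.178],"grip":0.1},
    {"offset":[-0.04,-0.02,-0.36],"delta_rot":[0.485,0.0016,0.178],"grip":0.1},
    {"offset":[-0.04,-0.02,-0.36],"delta_rot":[0.485,0.0016,0.178],"grip":0.1}
  ]
}}

```text
t: 4.7
eef_pos: [0.4796, 0.145, 0.2267]
eef_rot: [-0.208, 1.42, 0.103]
wrist_force: [0.7, -1.2, -0.1]
opening: 0.0262
```

```bash
python3 - <<'E'
from h import *
st();R=tool(-np.pi/4+.073,np.radians(20),(-1+.073,-1-.073)); gg([.40,.05,.25],R)
E
```

```text
t 4.7 p [0.4796 0.145  0.2267] F [ 0.7  -1.24 -0.06] op 0.0262
[[0.15, -0.194, 0.969], [-0.053, 0.978, 0.204], [-0.987, -0.082, 0.136]]
off [-0.0148 -0.0924 -0.1133] rot [0.2966 0.0011 0.1075] dist 0.1176 rows 7.9
```

{"api": "carry_out", "payload": {
  "rows": [
    {"offset":[-0.0148,-0.0924,-0.1133],"delta_rot":[0.2966,0.0011,0.1075],"grip":0.1},
    {"offset":[-0.0148,-0.0924,-0.1133],"delta_rot":[0.2966,0.0011,0.1075],"grip":0.1},
    {"offset":[-0.0148,-0.0924,-0.1133],"delta_rot":[0.2966,0.0011,0.1075],"grip":0.1},
    {"offset":[-0.0148,-0.0924,-0.1133],"delta_rot":[0.2966,0.0011,0.1075],"grip":0.1},
    {"offset":[-0.0148,-0.0924,-0.1133],"delta_rot":[0.2966,0.0011,0.1075],"grip":0.1}
  ]
}}

```text
t: 5.12
eef_pos: [0.4032, 0.0534, 0.2325]
eef_rot: [0.432, 1.411, -0.143]
wrist_force: [0.1, 1.6, -0.4]
opening: 0.026
```

```bash
python3 - <<'E'
from h import *
st();R=tool(-np.pi/4+.073,np.radians(20),(-1+.073,-1-.073)); gg([.45,-.07,.22],R)
E
```

```text
t 5.12 p [0.4032 0.0534 0.2325] F [ 0.12  1.63 -0.36] op 0.026
[[0.165, 0.349, 0.923], [0.157, 0.914, -0.374], [-0.974, 0.207, 0.096]]
off [ 0.0243 -0.1209  0.1106] rot [0.1087 0.0006 0.0391] dist 0.1325 rows 3.2
```

{"api": "carry_out", "payload": {
  "rows": [
    {"offset":[0.0243,-0.1209,0.1106],"delta_rot":[0.1087,0.0006,0.039],"grip":0.1},
    {"offset":[0.0243,-0.1209,0.1106],"delta_rot":[0.1087,0.0006,0.039],"grip":0.1},
    {"offset":[0.0243,-0.1209,0.1106],"delta_rot":[0.1087,0.0006,0.039],"grip":0.1},
    {"offset":[0.0243,-0.1209,0.1106],"delta_rot":[0.1087,0.0006,0.039],"grip":0.1},
    {"offset":[0.0243,-0.1209,0.1106],"delta_rot":[0.1087,0.0006,0.039],"grip":0.1}
  ]
}}

```text
t: 5.53
eef_pos: [0.4546, -0.0692, 0.2012]
eef_rot: [0.802, 1.359, -0.294]
wrist_force: [0.1, 0.6, -0.7]
opening: 0.0258
```

```bash
python3 - <<'E'
from h import *
st();R=tool(-np.pi/4+.073,np.radians(20),(-1+.073,-1-.073)); gg([.5355,-.028,.18],R)
W=capture('wrist'); cv2.imwrite('pics/w7.png',W['color']); print(proj(W,[.5355,-.028,.06]))
S=capture('scene'); cv2.imwrite('pics/s7.png',S['color'])
E
```

```text
t 5.53 p [ 0.4546 -0.0692  0.2012] F [ 0.09  0.55 -0.71] op 0.0258
[[0.224, 0.62, 0.751], [0.255, 0.707, -0.66], [-0.941, 0.34, 0.001]]
off [0.0845 0.0902 0.0419] rot [-0.0024  0.001   0.0008] dist 0.1044 rows 2.5
[311.56326305 162.52920819]
```

View pics/w7.png

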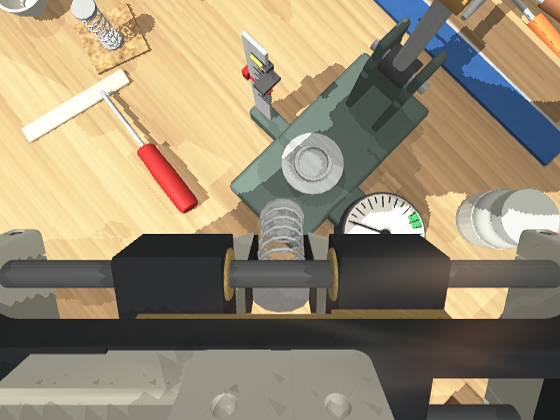

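View pics/s7.png

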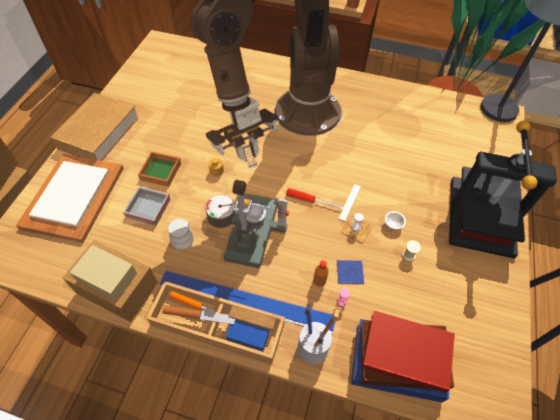

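```bash
python3 - <<'E'
from h import *
W=capture('wrist'); crop(W,230,120,390,240,5,'w8.png')
p,R,s=pose(); g=p-.019*R.apply([1,0,0]); f=g-[0,0,.0406]; print('g',g,'foot',f,proj(W,f))
E
```

```text
g [ 0.4495457  -0.06917666  0.21975723] foot [ 0.4495457  -0.06917666  0.17915723] [279.56475323 255.9049408 ]
```

View pics/w8.png

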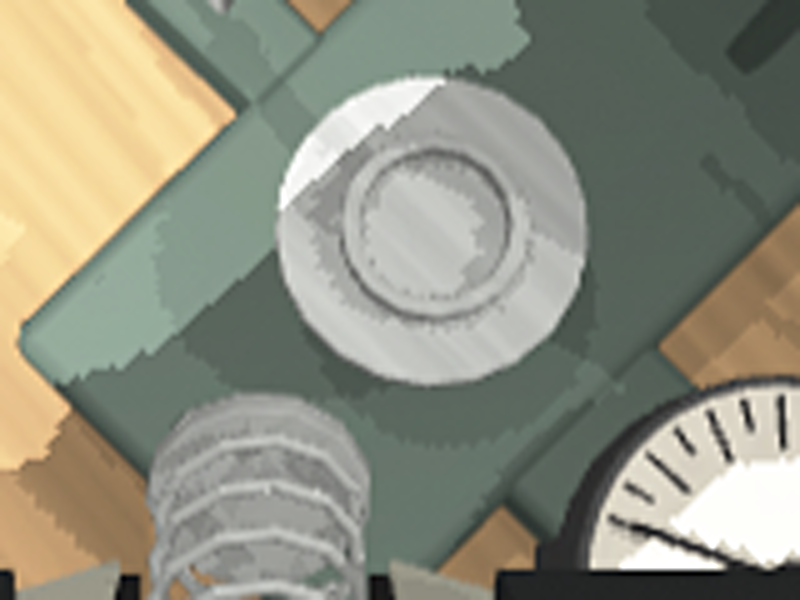

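{"api": "carry_out", "payload": {
  "rows": [
    {"offset":[0,0,0],"delta_rot":[0,0,0],"grip":0.1},
    {"offset":[0,0,0],"delta_rot":[0,0,0],"grip":0.1},
    {"offset":[0,0,0],"delta_rot":[0,0,0],"grip":0.1},
    {"offset":[0,0,0],"delta_rot":[0,0,0],"grip":0.1},
    {"offset":[0,0,0],"delta_rot":[0,0,0],"grip":0.1}
  ]
}}

```text
t: 6.1
eef_pos: [0.4538, -0.0637, 0.2021]
eef_rot: [0.797, 1.362, -0.284]
wrist_force: [0.5, 0.3, -0.2]
opening: 0.026
```

```bash
python3 - <<'E'
from h import *
st()
W=capture('wrist'); cv2.imwrite('pics/w9.png',W['color']); crop(W,180,120,380,300,4,'w9c.png')
st()
p,R,s=pose(); g=p-.019*R.apply([1,0,0]); f=g-[0,0,.0406]
C=-np.array(W['R']).T@W['t']; print('cam in tool',R.inv().apply(C-p)); print('foot',f,proj(W,f),'top',proj(W,f+[0,0,.06]),'tcp',proj(W,p),'seat',proj(W,[.5355,-.028,.063]))
h=np.array([R.apply([1,0,0])[0],R.apply([1,0,0])[1],0]);h/=np.linalg.norm(h)
print('far edge foot',proj(W,f+.014*h+[0,0,.004]),'far bottom',proj(W,f+.014*h))
E
```

```text
t 6.1 p [ 0.4538 -0.0637  0.2021] F [ 0.46  0.28 -0.2 ] op 0.026
[[0.222, 0.613, 0.758], [0.259, 0.713, -0.652], [-0.94, 0.342, -0.001]]
t 6.15 p [ 0.4538 -0.0639  0.2021] F [-0.8   0.64 -0.84] op 0.0259
[[0.222, 0.613, 0.758], [0.259, 0.712, -0.652], [-0.94, 0.341, -0.001]]
cam in tool [-0.158618    0.0681277  -0.00020984]
foot [ 0.44957045 -0.06882106  0.17932791] [280.67929142 257.28978721] top [280.73734234 268.59009412] tcp [280.69548086 249.2722674 ] seat [316.69571975 166.01652383]
far edge foot [280.6801464  235.80770522] far bottom [280.67747567 235.73217422]
```

View pics/w9c.png

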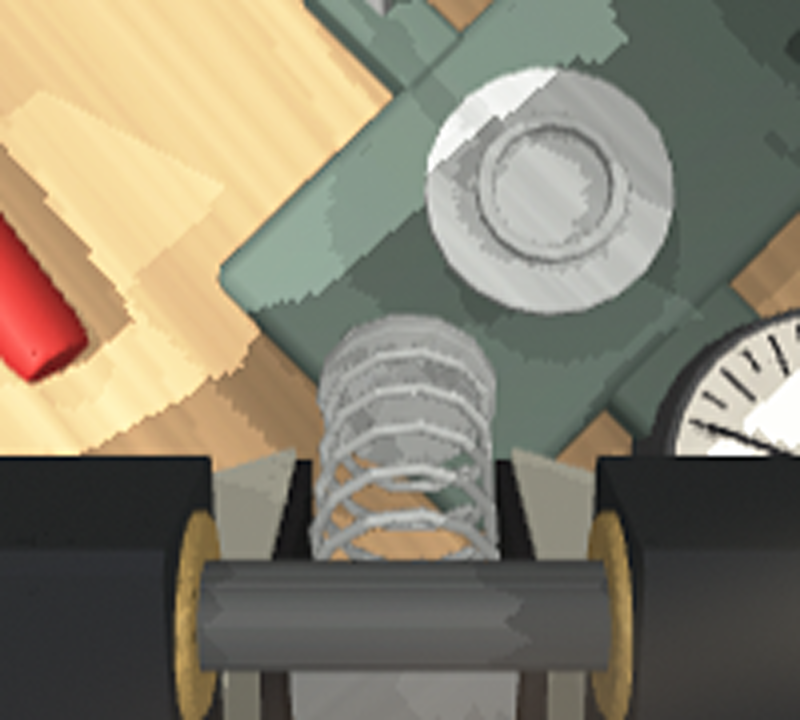

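```bash
python3 - <<'E'
from h import *
W=capture('wrist'); p,R,s=pose()
Rc=Rot.from_matrix(W['R']); RcT=Rc*R  # tool->cam
C=R.inv().apply(-np.array(W['R']).T@W['t']-p)
print('cam fwd in tool',R.inv().apply(np.array(W['R'])[2]))
def camat(p,M):
    Rt=Rot.from_matrix(M); Rr=(RcT*Rt.inv()).as_matrix(); c=dict(W); c['R']=Rr; c['t']=-Rr@(np.array(p)+Rt.apply(C)); return c
w3=camat([0.6249,0.2957,0.1129],[[0.247,-0.659,0.71],[-0.241,0.668,0.704],[-0.939,-0.345,0.006]])
print('w3 foot/top',proj(w3,[.6185,.2995,.004]),proj(w3,[.6185,.2995,.064]))
w5=camat([0.6251,0.2951,0.029],[[0.246,-0.663,0.707],[-0.24,0.666,0.707],[-0.939,-0.343,0.005]])
print('w5 foot/top',proj(w5,[.6185,.2995,.004]),proj(w5,[.6185,.2995,.064]))
u=lambda x,y:(160+x/3,150+y/3)
print('w5 foot edge on z=.004',plane(w5,*u(365,135),.006),'pad corner',[plane(w5,*u(*q),.004) for q in ((200,0),(545,140))])
T=capture('top')
t=lambda x,y:(130+(x+.5)/4.5-.5,120+(y+.5)/4.5-.5)
print('pad corners top',[np.round(plane(T,*t(*q),.004),3) for q in ((95,243),(225,210),(258,340),(123,373))])
E
```

```text
cam fwd in tool [ 9.67020364e-01 -2.54699005e-01  1.80072628e-04]
w3 foot/top [277.76990189 155.81001563] [277.58139435 193.15319626]
w5 foot/top [278.0177582  212.80992131] [277.66392638 289.10761391]
w5 foot edge on z=.004 [0.60969545 0.31147316 0.006     ] pad corner [array([0.56835906, 0.30995859, 0.004     ]), array([0.6373799 , 0.33555204, 0.004     ])]
pad corners top [array([0.637, 0.333, 0.004]), array([0.657, 0.263, 0.004]), array([0.585, 0.241, 0.004]), array([0.566, 0.313, 0.004])]
```

The spring looks tilted here because I turned the jaws so that the body's lean came out on the wrong side of the tool. The orientation I need has tool z at a yaw of about 122°, which keeps the lean along tool +y as it was at pickup.

```bash
cat >> h.py <<'E'
def tl(yawdeg,tilt=20):
    a=np.radians(yawdeg); return tool(a,np.radians(tilt),(-np.sin(a),np.cos(a)))
E
python3 - <<'E'
from h import *
print(np.round(pose()[2]['joints'],2))
gg([.42,-.06,.25],tl(45)); gg([.44,-.09,.25],tl(122))
E
```

```text
[-0.41  0.13  0.79  2.18 -0.59  0.83  0.04]
off [-0.0437 -0.0099 -0.0273] rot [-4.845e-01 -4.000e-04 -1.785e-01] dist 0.042 rows 13.0
off [-0.045  -0.0134  0.0104] rot [-9.087e-01 -4.000e-04 -4.740e-02] dist 0.0385 rows 22.9
```

{"api": "carry_out", "payload": {
  "rows": [
    {"offset":[-0.044,-0.01,-0.027],"delta_rot":[-0.4845,0,-0.1785],"grip":0.1},
    {"offset":[-0.044,-0.01,-0.027],"delta_rot":[-0.4845,0,-0.1785],"grip":0.1},
    {"offset":[-0.044,-0.01,-0.027],"delta_rot":[-0.4845,0,-0.1785],"grip":0.1},
    {"offset":[-0.044,-0.01,-0.027],"delta_rot":[-0.4845,0,-0.1785],"grip":0.1},
    {"offset":[-0.044,-0.01,-0.027],"delta_rot":[-0.4845,0,-0.1785],"grip":0.1}
  ]
}}

```text
t: 6.67
eef_pos: [0.4251, -0.065, 0.2328]
eef_rot: [0.175, 1.432, -0.045]
wrist_force: [0.7, 0.1, -0.7]
opening: 0.026
```

```bash
python3 - <<'E'
from h import *
st();print(np.round(pose()[2]['joints'],2))
gg([.42,-.06,.25],tl(45)); gg([.44,-.09,.25],tl(122))
E
```

```text
t 6.67 p [ 0.4251 -0.065   0.2328] F [ 0.7   0.08 -0.73] op 0.026
[[0.14, 0.136, 0.981], [0.074, 0.986, -0.147], [-0.987, 0.093, 0.128]]
[-0.57 -0.    0.7   2.14 -0.12  0.87  0.05]
off [ 0.0008  0.0003 -0.0008] rot [-3.011e-01 -2.000e-04 -1.113e-01] dist 0.0009 rows 8.1
off [ 0.0024 -0.0232  0.0289] rot [-0.72   -0.0707 -0.0278] dist 0.0297 rows 18.2
```

{"api": "carry_out", "payload": {
  "rows": [
    {"offset":[0,0,0],"delta_rot":[-0.301,0,-0.111],"grip":0.1},
    {"offset":[0,0,0],"delta_rot":[-0.301,0,-0.111],"grip":0.1},
    {"offset":[0,0,0],"delta_rot":[-0.301,0,-0.111],"grip":0.1},
    {"offset":[0,0,0],"delta_rot":[-0.301,0,-0.111],"grip":0.1},
    {"offset":[0,0,0],"delta_rot":[-0.301,0,-0.111],"grip":0.1}
  ]
}}

```text
t: 7.08
eef_pos: [0.4254, -0.0649, 0.2331]
eef_rot: [-0.462, 1.402, 0.197]
wrist_force: [-0.3, -0.4, -1.1]
opening: 0.0256
```

```bash
python3 - <<'E'
from h import *
st();print(np.round(pose()[2]['joints'],2))
gg([.44,-.09,.25],tl(90)); gg([.45,-.07,.25],tl(122))
E
```

```text
t 7.08 p [ 0.4254 -0.0649  0.2331] F [-0.28 -0.45 -1.13] op 0.0256
[[0.17, -0.4, 0.901], [-0.137, 0.896, 0.423], [-0.976, -0.195, 0.097]]
[-0.68 -0.04  0.56  2.18  0.24  0.85  0.18]
off [ 0.0099 -0.0384  0.0103] rot [-0.3541 -0.0705 -0.0255] dist 0.0328 rows 9.1
off [ 0.0078 -0.0167  0.0329] rot [-0.5237 -0.1225 -0.01  ] dist 0.0301 rows 13.5
```

{"api": "carry_out", "payload": {
  "rows": [
    {"offset":[0.0078,-0.0167,0.0329],"delta_rot":[-0.5237,-0.1225,-0.01],"grip":0.1},
    {"offset":[0.0078,-0.0167,0.0329],"delta_rot":[-0.5237,-0.1225,-0.01],"grip":0.1},
    {"offset":[0.0078,-0.0167,0.0329],"delta_rot":[-0.5237,-0.1225,-0.01],"grip":0.1},
    {"offset":[0.0078,-0.0167,0.0329],"delta_rot":[-0.5237,-0.1225,-0.01],"grip":0.1},
    {"offset":[0.0078,-0.0167,0.0329],"delta_rot":[-0.5237,-0.1225,-0.01],"grip":0.1}
  ]
}}

```text
t: 7.5
eef_pos: [0.4554, -0.0665, 0.232]
eef_rot: [-0.93, 1.187, 0.639]
wrist_force: [-0.2, -0.8, -0.3]
opening: 0.0259
```

```bash
python3 - <<'E'
from h import *
st();print(np.round(pose()[2]['joints'],2))
gg([.45,-.07,.25],tl(122))
E
```

```text
t 7.5 p [ 0.4554 -0.0665  0.232 ] F [-0.17 -0.81 -0.31] op 0.0259
[[0.277, -0.829, 0.487], [-0.05, 0.493, 0.868], [-0.96, -0.265, 0.095]]
[-0.66 -0.05  0.63  2.21  0.13  0.7   0.94]
off [-0.0002 -0.0002  0.    ] rot [-0.3323 -0.0773 -0.0067] dist 0.0002 rows 8.6
```

{"api": "carry_out", "payload": {
  "rows": [
    {"offset":[0,0,0],"delta_rot":[-0.3323,-0.0773,-0.0067],"grip":0.1},
    {"offset":[0,0,0],"delta_rot":[-0.3323,-0.0773,-0.0067],"grip":0.1},
    {"offset":[0,0,0],"delta_rot":[-0.3323,-0.0773,-0.0067],"grip":0.1},
    {"offset":[0,0,0],"delta_rot":[-0.3323,-0.0773,-0.0067],"grip":0.1},
    {"offset":[0,0,0],"delta_rot":[-0.3323,-0.0773,-0.0067],"grip":0.1}
  ]
}}

```text
t: 7.92
eef_pos: [0.455, -0.0666, 0.2319]
eef_rot: [-1.357, 0.878, 1.056]
wrist_force: [0.5, -0.8, -0.5]
opening: 0.0258
```

```bash
python3 - <<'E'
from h import *
st();print(np.round(pose()[2]['joints'],2))
gg([.45,-.07,.25],tl(122));gg([.52,-.035,.20],tl(122))
E
```

```text
t 7.92 p [ 0.455  -0.0666  0.2319] F [ 0.46 -0.76 -0.51] op 0.0258
[[0.315, -0.944, -0.094], [0.08, -0.072, 0.994], [-0.946, -0.321, 0.053]]
[-0.72 -0.08  0.82  2.24 -0.09  0.65  1.84]
off [-0.0001 -0.0006  0.    ] rot [-0.1448 -0.0335 -0.0029] dist 0.0005 rows 3.7
off [ 0.0901 -0.0664  0.032 ] rot [-0.1448 -0.0335 -0.0029] dist 0.0931 rows 3.7
```

{"api": "carry_out", "payload": {
  "rows": [
    {"offset":[0.03,-0.02,0.01],"delta_rot":[-0.1448,-0.0335,-0.0029],"grip":0.1},
    {"offset":[0.06,-0.044,0.021],"delta_rot":[-0.1448,-0.0335,-0.0029],"grip":0.1},
    {"offset":[0.0901,-0.0664,0.032],"delta_rot":[-0.1448,-0.0335,-0.0029],"grip":0.1},
    {"offset":[0.0901,-0.0664,0.032],"delta_rot":[-0.1448,-0.0335,-0.0029],"grip":0.1},
    {"offset":[0.0901,-0.0664,0.032],"delta_rot":[-0.1448,-0.0335,-0.0029],"grip":0.1}
  ]
}}

```text
t: 8.33
eef_pos: [0.5272, -0.0293, 0.1807]
eef_rot: [-1.607, 0.624, 1.32]
wrist_force: [2.1, -4.8, -1.3]
opening: 0.0265
```

```bash
python3 - <<'E'
from h import *
st();print(np.round(pose()[2]['joints'],2))
W=capture('wrist'); cv2.imwrite('pics/w10.png',W['color'])
p,R,s=pose(); g=p-.019*R.apply([1,0,0]); f=g-[0,0,.0406]
print('foot',f,proj(W,f),'top',proj(W,f+[0,0,.06]),'seat',proj(W,[.5355,-.028,.063]))
S=capture('scene'); crop(S,160,110,320,270,4,'s10.png'); T=capture('top'); crop(T,220,110,400,280,4,'t10.png')
gg([.5355,-.028,.14],tl(122))
E
```

```text
t 8.33 p [ 0.5272 -0.0293  0.1807] F [ 2.09 -4.81 -1.34] op 0.0265
[[0.292, -0.835, -0.467], [0.168, -0.436, 0.884], [-0.941, -0.337, 0.013]]
[-0.56  0.23  0.78  2.16 -0.66  0.66  2.74]
foot [ 0.52226557 -0.03412991  0.1574261 ] [276.85288388 216.72897186] top [277.22483438 294.16932272] seat [275.82149584 168.18836341]
off [ 0.0771  0.0039 -0.0008] rot [-0.0229 -0.0047 -0.0021] dist 0.0618 rows 1.5
```

View pics/w10.png

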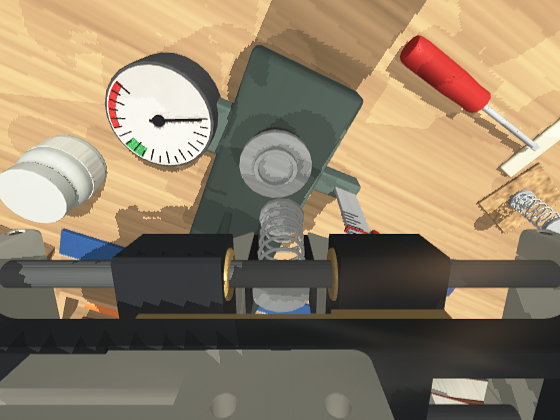

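View pics/s10.png

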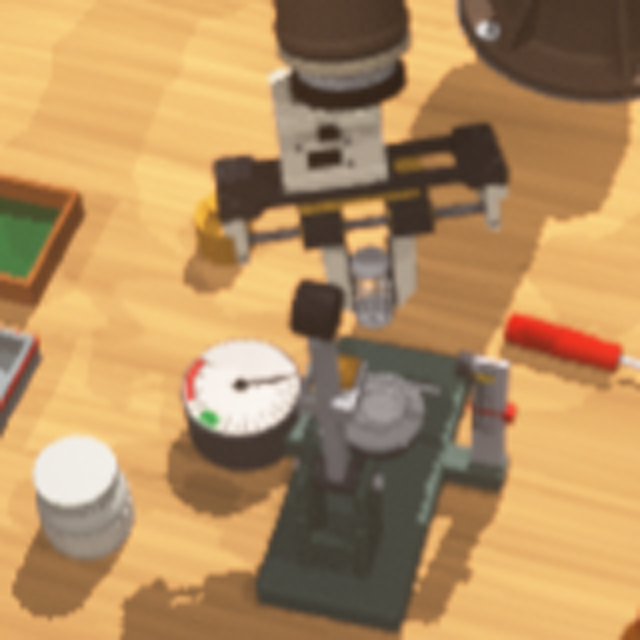

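Joint 7 is right at its limit at this yaw, so I'll back the yaw off to about 106° while I work out the clearance to the gauge.

```bash
python3 - <<'E'
from h import *
gg([.51,-.04,.20],tl(106))
T=capture('top');S=capture('scene')
t=lambda x,y:(T,240+(x+.5)/3.7-.5,110+(y+.5)/3.7-.5)
s=lambda x,y:(S,190+(x+.5)/5-.5,170+(y+.5)/5-.5)
a=.073;seat=np.array([.5355,-.028])
def tf(X): d=X[:2]-seat; return np.round([d[0]*np.cos(a)+d[1]*np.sin(a),-d[0]*np.sin(a)+d[1]*np.cos(a),X[2]],4)
for n,o in dict(yellow=[t(93,361),s(455,173)],gtl=[t(60,348),s(487,153)],gtr=[t(104,346),s(440,150)]).items():
    X,e=tri(o);print(n,tf(X),np.round(e,4))
for q in ((62,352),(104,348),(120,352),(95,361)): print(tf(plane(*t(*q),.164)),tf(plane(*t(*q),.15)))
E
```

```text
off [-0.0054  0.0121 -0.0006] rot [ 0.0608  0.0254 -0.0026] dist 0.0106 rows 1.7
yellow [0.0064 0.0791 0.1371] [0.0005 0.0005]
gtl [0.0095 0.0973 0.1664] [0.0005 0.0005]
gtr [0.0103 0.0717 0.1621] [0.0002 0.0002]
[0.0076 0.0958 0.164 ] [0.0103 0.096  0.15  ]
[0.0088 0.0719 0.164 ] [0.0114 0.0719 0.15  ]
[0.0061 0.063  0.164 ] [0.0087 0.0629 0.15  ]
[0.0016 0.0774 0.164 ] [0.0041 0.0774 0.15  ]
```

The clearance over the clip tab is too thin at this yaw. It's safer to stand the spring on clear table at about (.385,-.075) and regrip it with the opposite tilt relation. That orientation was comfortable for the wrist and leans away from both the gauge and the lever.

```bash
python3 - <<'E'
from h import *
st(); gg([.385,-.075,.14],tl(95))
E
```

```text
t 8.58 p [ 0.5249 -0.0323  0.1823] F [-0.57  0.45 -1.01] op 0.0262
[[0.293, -0.833, -0.469], [0.166, -0.438, 0.883], [-0.941, -0.337, 0.01]]
off [0.0131 0.1874 0.0309] rot [ 0.1189  0.0463 -0.0023] dist 0.1523 rows 3.7
```

{"api": "carry_out", "payload": {
  "rows": [
    {"offset":[0.005,0.05,0.008],"delta_rot":[0.119,0.046,-0.002],"grip":0.1},
    {"offset":[0.005,0.1,0.017],"delta_rot":[0.119,0.046,-0.002],"grip":0.1},
    {"offset":[0.01,0.145,0.024],"delta_rot":[0.119,0.046,-0.002],"grip":0.1},
    {"offset":[0.013,0.1874,0.031],"delta_rot":[0.119,0.046,-0.002],"grip":0.1},
    {"offset":[0.013,0.1874,0.031],"delta_rot":[0.119,0.046,-0.002],"grip":0.1}
  ]
}}

```text
t: 9.0
eef_pos: [0.3828, -0.0722, 0.1191]
eef_rot: [-1.399, 0.896, 1.025]
wrist_force: [-1.6, 0.5, -1.4]
opening: 0.0259
```

```bash
python3 - <<'E'
from h import *
st(); print(np.round(pose()[2]['joints'],2)); gg([.385,-.075,.05],tl(95))
E
```

```text
t 9.0 p [ 0.3828 -0.0722  0.1191] F [-1.58  0.53 -1.44] op 0.0259
[[0.333, -0.939, -0.09], [0.036, -0.083, 0.996], [-0.942, -0.335, 0.006]]
[-0.74  0.04  0.94  2.55 -0.53  0.27  2.34]
off [ 0.1059  0.0264 -0.0044] rot [ 0.0002  0.002  -0.0025] dist 0.0874 rows 2.1
```

```bash
python3 - <<'E'
from h import *
gg([.395,-.075,.044],tl(95)); gg([.395,-.075,.041],tl(95))
E
```

```text
off [ 0.1171  0.0172 -0.0055] rot [ 0.0002  0.002  -0.0025] dist 0.0948 rows 2.3
off [ 0.1206  0.0185 -0.0055] rot [ 0.0002  0.002  -0.0025] dist 0.0977 rows 2.3
```

{"api": "carry_out", "payload": {
  "rows": [
    {"offset":[0.03,0.0,-0.003],"delta_rot":[0,0,0],"grip":0.1},
    {"offset":[0.06,0.005,-0.003],"delta_rot":[0,0,0],"grip":0.1},
    {"offset":[0.09,0.01,-0.003],"delta_rot":[0,0,0],"grip":0.1},
    {"offset":[0.1,0.013,-0.003],"delta_rot":[0,0,0],"grip":0.1},
    {"offset":[0.1,0.013,-0.003],"delta_rot":[0,0,0],"grip":0.1}
  ]
}}

```text
t: 9.42
eef_pos: [0.4021, -0.0771, 0.0779]
eef_rot: [-1.414, 0.905, 1.034]
wrist_force: [0.2, -0.3, -0.6]
opening: 0.0259
```

```bash
python3 - <<'E'
from h import *
st(); print(np.round(pose()[2]['joints'],2)); gg([.395,-.075,.042],tl(95))
W=capture('wrist'); crop(W,160,150,400,330,3,'w11.png')
E
```

```text
t 9.42 p [ 0.4021 -0.0771  0.0779] F [ 0.17 -0.34 -0.59] op 0.0259
[[0.325, -0.94, -0.101], [0.026, -0.098, 0.995], [-0.945, -0.326, -0.008]]
[-0.08  0.2   0.23  2.53 -0.91  0.15  2.7 ]
off [0.0633 0.0223 0.0039] rot [ 0.0049 -0.0009 -0.0055] dist 0.0538 rows 1.3
```

View pics/w11.png

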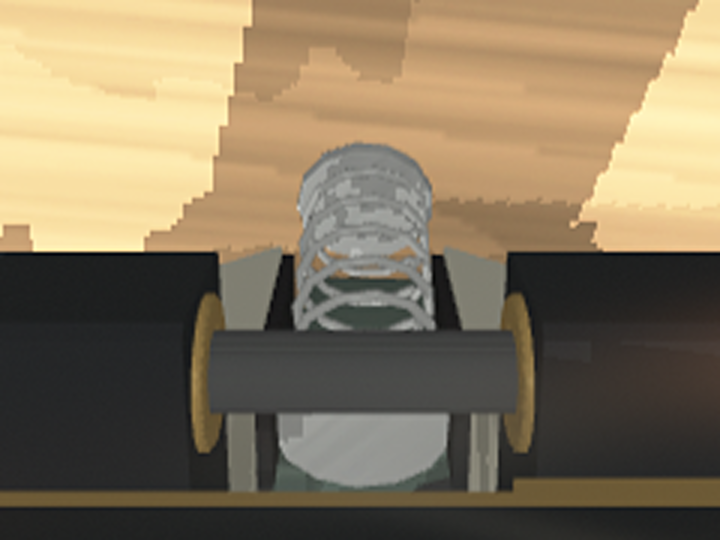

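The posture here is up against joint limits, so I'll use a roomier free spot at about (.47,-.27).

```bash
python3 - <<'E'
from h import *
gg([.43,-.15,.20],tl(75)); gg([.47,-.27,.16],tl(60))
E
```

```text
off [-0.1134 -0.0742 -0.0972] rot [ 0.1089  0.0364 -0.0056] dist 0.1334 rows 3.2
off [-0.0542 -0.0898 -0.2529] rot [ 0.1874  0.0642 -0.0052] dist 0.2191 rows 5.3
```

{"api": "carry_out", "payload": {
  "rows": [
    {"offset":[-0.04,-0.02,-0.02],"delta_rot":[0.109,0.036,-0.005],"grip":0.1},
    {"offset":[-0.08,-0.04,-0.05],"delta_rot":[0.109,0.036,-0.005],"grip":0.1},
    {"offset":[-0.1134,-0.0742,-0.0972],"delta_rot":[0.109,0.036,-0.005],"grip":0.1},
    {"offset":[-0.1,-0.08,-0.14],"delta_rot":[0.187,0.064,-0.005],"grip":0.1},
    {"offset":[-0.08,-0.085,-0.19],"delta_rot":[0.187,0.064,-0.005],"grip":0.1}
  ]
}}

```text
t: 9.88
eef_pos: [0.4389, -0.1598, 0.1453]
eef_rot: [-1.203, 1.092, 0.76]
wrist_force: [2.0, 0.4, -1.1]
opening: 0.0259
```

```bash
python3 - <<'E'
from h import *
st(); print(np.round(pose()[2]['joints'],2));gg([.47,-.27,.12],tl(60))
E
```

```text
t 9.88 p [ 0.4389 -0.1598  0.1453] F [ 2.01  0.39 -1.07] op 0.0259
[[0.328, -0.912, 0.247], [-0.085, 0.231, 0.969], [-0.941, -0.339, -0.002]]
[-0.57  0.14  0.91  2.38 -0.39  0.35  1.98]
off [ 0.0779 -0.0564 -0.126 ] rot [ 0.0823  0.0292 -0.001 ] dist 0.1268 rows 3.0
```

{"api": "carry_out", "payload": {
  "rows": [
    {"offset":[0.02,-0.02,-0.05],"delta_rot":[0.082,0.029,-0.001],"grip":0.1},
    {"offset":[0.04,-0.04,-0.1],"delta_rot":[0.082,0.029,-0.001],"grip":0.1},
    {"offset":[0.0779,-0.0564,-0.126],"delta_rot":[0.082,0.029,-0.001],"grip":0.1},
    {"offset":[0.0779,-0.0564,-0.126],"delta_rot":[0.082,0.029,-0.001],"grip":0.1},
    {"offset":[0.0779,-0.0564,-0.126],"delta_rot":[0.082,0.029,-0.001],"grip":0.1}
  ]
}}

```text
t: 10.3
eef_pos: [0.476, -0.2759, 0.1024]
eef_rot: [-1.03, 1.224, 0.545]
wrist_force: [-0.2, 0.5, -0.5]
opening: 0.026
```

```bash
python3 - <<'E'
from h import *
st(); print(np.round(pose()[2]['joints'],2));gg([.47,-.27,.06],tl(60));gg([.47,-.27,.041],tl(60))
E
```

```text
t 10.3 p [ 0.476  -0.2759  0.1024] F [-0.21  0.53 -0.47] op 0.026
[[0.296, -0.814, 0.499], [-0.174, 0.468, 0.867], [-0.939, -0.344, -0.003]]
[-0.13  0.37  0.68  2.25 -0.74  0.31  2.2 ]
off [0.07   0.0278 0.0028] rot [ 0.0007 -0.0007  0.0005] dist 0.0603 rows 1.4
off [0.0923 0.036  0.0029] rot [ 0.0007 -0.0007  0.0005] dist 0.0793 rows 1.9
```

{"api": "carry_out", "payload": {
  "rows": [
    {"offset":[0.03,0.012,0.002],"delta_rot":[0,0,0],"grip":0.1},
    {"offset":[0.055,0.02,0.003],"delta_rot":[0,0,0],"grip":0.1},
    {"offset":[0.075,0.029,0.003],"delta_rot":[0,0,0],"grip":0.1},
    {"offset":[0.086,0.0335,0.003],"delta_rot":[0,0,0],"grip":0.1},
    {"offset":[0.089,0.0347,0.003],"delta_rot":[0,0,0],"grip":0.1}
  ]
}}

```text
t: 10.72
eef_pos: [0.4755, -0.272, 0.0269]
eef_rot: [-1.026, 1.224, 0.544]
wrist_force: [-0.2, -0.7, 0.2]
opening: 0.026
```

```bash
python3 - <<'E'
from h import *
st(); print(np.round(pose()[2]['joints'],2));gg([.47,-.27,.041],tl(60))
E
```

```text
t 10.72 p [ 0.4755 -0.272   0.0269] F [-0.16 -0.74  0.23] op 0.026
[[0.296, -0.813, 0.502], [-0.172, 0.471, 0.865], [-0.939, -0.343, -0.001]]
[ 0.13  0.49  0.34  2.3  -1.31  0.12  2.74]
off [ 0.0047  0.0007 -0.0013] rot [-0.0005 -0.0003  0.0002] dist 0.0039 rows 0.1
```

{"api": "carry_out", "payload": {
  "rows": [
    {"offset":[0.0025,0.001,0],"delta_rot":[0,0,0],"grip":0.1},
    {"offset":[0.0045,0.0018,0],"delta_rot":[0,0,0],"grip":0.1},
    {"offset":[0.0045,0.0018,0],"delta_rot":[0,0,0],"grip":0.1},
    {"offset":[0.0045,0.0018,0],"delta_rot":[0,0,0],"grip":0.1},
    {"offset":[0.0045,0.0018,0],"delta_rot":[0,0,0],"grip":0.1}
  ]
}}

```text
t: 11.13
eef_pos: [0.4766, -0.272, 0.0253]
eef_rot: [-1.027, 1.225, 0.547]
wrist_force: [0.1, 0.9, -1.3]
opening: 0.0262
```

```bash
python3 - <<'E'
from h import *
st(); print(np.round(pose()[2]['joints'],3));gg([.47,-.27,.041],tl(60))
W=capture('wrist'); crop(W,160,150,400,330,3,'w12.png')
S=capture('scene'); crop(S,140,130,260,240,5,'s12.png')
E
```

```text
t 11.13 p [ 0.4766 -0.272   0.0253] F [ 0.13  0.85 -1.31] op 0.0262
[[0.295, -0.815, 0.499], [-0.171, 0.469, 0.866], [-0.94, -0.341, -0.001]]
[ 0.134  0.493  0.334  2.293 -1.312  0.118  2.742]
off [ 0.0024  0.0012 -0.002 ] rot [ 0.0003 -0.0003 -0.0002] dist 0.0027 rows 0.1
```

View pics/w12.png

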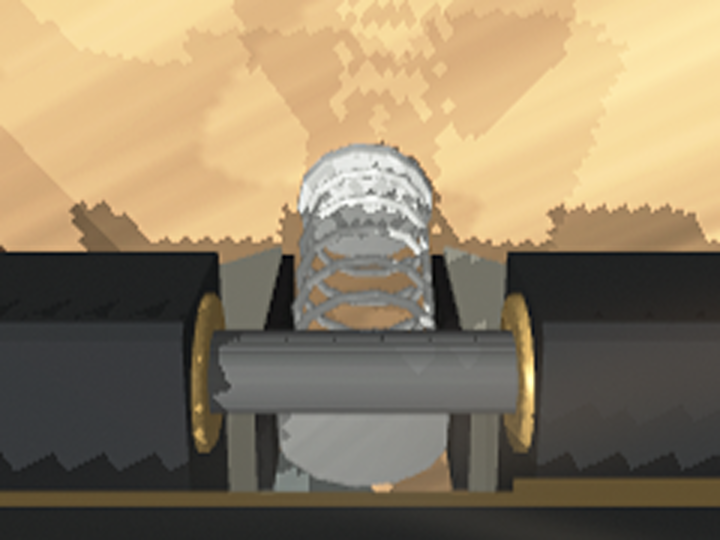

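View pics/s12.png

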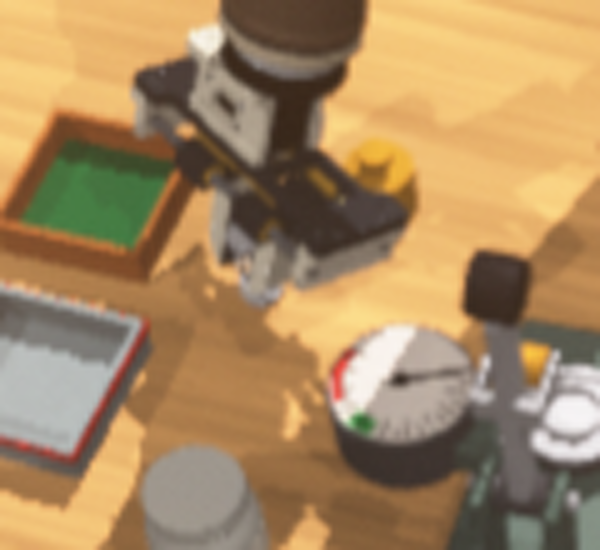

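{"api": "carry_out", "payload": {
  "rows": [
    {"offset":[0.002,0.001,0],"delta_rot":[0,0,0],"grip":0.35},
    {"offset":[0.002,0.001,0],"delta_rot":[0,0,0],"grip":0.45},
    {"offset":[0.002,0.001,0],"delta_rot":[0,0,0],"grip":0.55},
    {"offset":[0.002,0.001,0],"delta_rot":[0,0,0],"grip":0.55},
    {"offset":[-0.02,-0.007,0],"delta_rot":[0,0,0],"grip":0.55}
  ]
}}

```text
t: 11.65
eef_pos: [0.4749, -0.2705, 0.0394]
eef_rot: [-1.022, 1.226, 0.551]
wrist_force: [0.4, 1.1, -0.2]
opening: 0.0495
```

```bash
python3 - <<'E'
from h import *
st(); print(np.round(pose()[2]['joints'],3)); p,R,s=pose(); go(p+[0,0,.1])
E
```

```text
t 11.65 p [ 0.4749 -0.2705  0.0394] F [ 0.39  1.09 -0.19] op 0.0495
[[0.292, -0.815, 0.5], [-0.167, 0.472, 0.866], [-0.942, -0.336, 0.002]]
[ 0.023  0.48   0.485  2.294 -1.221  0.196  2.651]
off [-0.1177 -0.042   0.0003] rot [0. 0. 0.] dist 0.1 rows 2.4
```

{"api": "carry_out", "payload": {
  "rows": [
    {"offset":[-0.04,-0.0143,0],"delta_rot":[0,0,0],"grip":0.6},
    {"offset":[-0.085,-0.03,0],"delta_rot":[0,0,0],"grip":0.6},
    {"offset":[-0.13,-0.0465,0],"delta_rot":[0,0,0],"grip":0.6},
    {"offset":[-0.15,-0.054,0],"delta_rot":[0,0,0],"grip":0.6},
    {"offset":[-0.15,-0.054,0],"delta_rot":[0,0,0],"grip":0.6}
  ]
}}

```text
t: 12.07
eef_pos: [0.4775, -0.2725, 0.1723]
eef_rot: [-1.026, 1.222, 0.546]
wrist_force: [1.5, 0.6, 0.5]
opening: 0.0552
```

```bash
python3 - <<'E'
from h import *
st(); print(np.round(pose()[2]['joints'],3))
W=capture('wrist'); cv2.imwrite('pics/w13.png',W['color'])
Rr=tool(-np.pi/4+.073,np.radians(20),(-1+.073,-1-.073)); gg([.44,-.29,.2],Rr)
S=capture('scene'); crop(S,140,130,260,240,5,'s13.png')
E
```

```text
t 12.07 p [ 0.4775 -0.2725  0.1723] F [1.45 0.63 0.45] op 0.0552
[[0.297, -0.813, 0.5], [-0.17, 0.47, 0.866], [-0.939, -0.343, 0.002]]
[-0.503  0.342  1.155  2.194 -0.68   0.54   2.165]
off [-0.0238  0.0201 -0.0357] rot [5.694e-01 2.000e-04 1.599e-01] dist 0.0379 rows 14.9
```

View pics/w13.png

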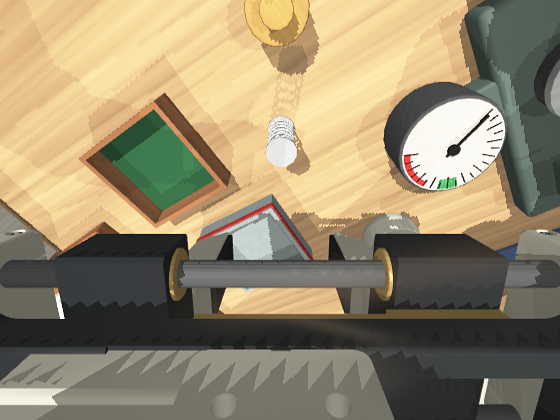

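View pics/s13.png

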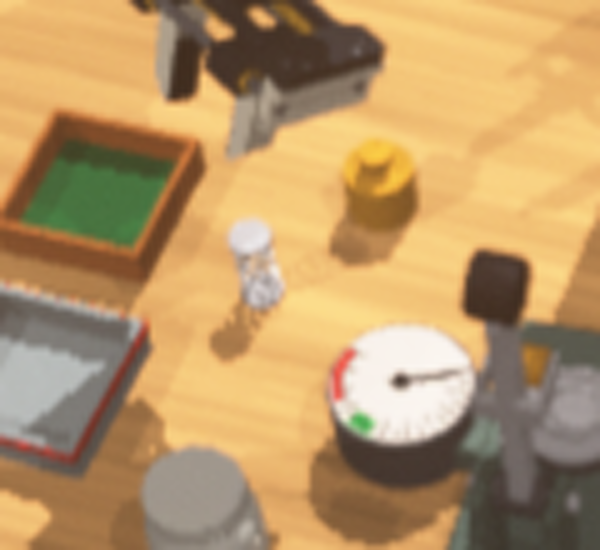

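The spring stands upright on the table, with its cap at (281,151) in the wrist view. I'll measure it and turn to the new grip orientation.

```bash
cat >> h.py <<'E'
RR=tool(-np.pi/4+.073,np.radians(20),(-1+.073,-1-.073))
E
python3 - <<'E'
from h import *
W=capture('wrist');S=capture('scene')
o=[(W,281.5,151),(S,140+250/5,130+238/5)]
print(tri(o),plane(*o[0],.06),plane(*o[1],.06)); st()
gg([.471,-.268,.20],RR)
E
```

```text
(array([ 0.4680664 , -0.26571256,  0.05506599]), [np.float64(0.0017193659864028056), np.float64(0.0017193659864028481)]) [ 0.46557155 -0.26292734  0.06      ] [ 0.47150275 -0.26525759  0.06      ]
t 12.27 p [ 0.4748 -0.27    0.166 ] F [-0.3  -1.11 -0.73] op 0.055
[[0.291, -0.816, 0.5], [-0.165, 0.471, 0.866], [-0.942, -0.335, 0.003]]
off [-0.0203 -0.0031  0.0079] rot [ 0.5688 -0.0015  0.1585] dist 0.0176 rows 14.8
```

{"api": "carry_out", "payload": {
  "rows": [
    {"offset":[-0.05,-0.003,0.008],"delta_rot":[0.5688,-0.0015,0.1585],"grip":0.6},
    {"offset":[-0.05,-0.003,0.008],"delta_rot":[0.5688,-0.0015,0.1585],"grip":0.6},
    {"offset":[-0.05,-0.003,0.008],"delta_rot":[0.5688,-0.0015,0.1585],"grip":0.6},
    {"offset":[-0.05,-0.003,0.008],"delta_rot":[0.5688,-0.0015,0.1585],"grip":0.6},
    {"offset":[-0.05,-0.003,0.008],"delta_rot":[0.5688,-0.0015,0.1585],"grip":0.6}
  ]
}}

```text
t: 12.68
eef_pos: [0.468, -0.2584, 0.2032]
eef_rot: [-0.437, 1.364, 0.291]
wrist_force: [-0.4, 0.4, 0.1]
opening: 0.0554
```

```bash
python3 - <<'E'
from h import *
st(); print(np.round(pose()[2]['joints'],2)); gg([.47,-.267,.20],RR)
E
```

```text
t 12.68 p [ 0.468  -0.2584  0.2032] F [-0.45  0.41  0.08] op 0.0554
[[0.189, -0.447, 0.874], [-0.051, 0.885, 0.463], [-0.981, -0.132, 0.144]]
[-0.52  0.41  1.29  2.05 -0.64  0.88  1.58]
off [ 0.0276 -0.0041  0.0008] rot [ 0.3852 -0.0008  0.1068] dist 0.0223 rows 10.1
```

{"api": "carry_out", "payload": {
  "rows": [
    {"offset":[0.0276,-0.004,0.001],"delta_rot":[0.385,-0.001,0.107],"grip":0.6},
    {"offset":[0.0276,-0.004,0.001],"delta_rot":[0.385,-0.001,0.107],"grip":0.6},
    {"offset":[0.0276,-0.004,0.001],"delta_rot":[0.385,-0.001,0.107],"grip":0.6},
    {"offset":[0.0276,-0.004,0.001],"delta_rot":[0.385,-0.001,0.107],"grip":0.6},
    {"offset":[0.0276,-0.004,0.001],"delta_rot":[0.385,-0.001,0.107],"grip":0.6}
  ]
}}

```text
t: 13.1
eef_pos: [0.4736, -0.2621, 0.1802]
eef_rot: [0.18, 1.414, 0.007]
wrist_force: [0.8, -0.8, -0.6]
opening: 0.0552
```

```bash
python3 - <<'E'
from h import *
st(); print(np.round(pose()[2]['joints'],2)); gg([.47,-.267,.18],RR)
E
```

```text
t 13.1 p [ 0.4736 -0.2621  0.1802] F [ 0.84 -0.85 -0.65] op 0.0552
[[0.158, 0.102, 0.982], [0.112, 0.986, -0.121], [-0.981, 0.129, 0.145]]
[-0.31  0.57  1.24  1.97 -0.83  1.12  1.2 ]
off [ 0.0222 -0.0028 -0.0025] rot [ 0.1929 -0.001   0.0536] dist 0.018 rows 5.0
```

{"api": "carry_out", "payload": {
  "rows": [
    {"offset":[0.0222,-0.003,-0.0025],"delta_rot":[0.193,-0.001,0.0536],"grip":0.6},
    {"offset":[0.0222,-0.003,-0.0025],"delta_rot":[0.193,-0.001,0.0536],"grip":0.6},
    {"offset":[0.0222,-0.003,-0.0025],"delta_rot":[0.193,-0.001,0.0536],"grip":0.6},
    {"offset":[0.0222,-0.003,-0.0025],"delta_rot":[0.193,-0.001,0.0536],"grip":0.6},
    {"offset":[0.0222,-0.003,-0.0025],"delta_rot":[0.193,-0.001,0.0536],"grip":0.6}
  ]
}}

```text
t: 13.52
eef_pos: [0.4734, -0.2627, 0.1602]
eef_rot: [0.796, 1.363, -0.283]
wrist_force: [0.4, -0.5, -1.1]
opening: 0.055
```

```bash
python3 - <<'E'
from h import *
st(); print(np.round(pose()[2]['joints'],2)); 
W=capture('wrist'); cv2.imwrite('pics/w14.png',W['color']);st()
gg([.47,-.267,.1],RR);gg([.47,-.267,.043],RR)
print(proj(W,[.47,-.267,.06]),proj(W,[.47,-.267,.0]))
E
```

```text
t 13.52 p [ 0.4734 -0.2627  0.1602] F [ 0.43 -0.51 -1.06] op 0.055
[[0.221, 0.612, 0.759], [0.259, 0.714, -0.651], [-0.94, 0.341, -0.001]]
[-0.15  0.67  1.23  1.97 -1.01  1.29  0.81]
t 13.57 p [ 0.4726 -0.2634  0.1602] F [-0.75 -0.76 -0.4 ] op 0.055
[[0.223, 0.62, 0.752], [0.26, 0.706, -0.659], [-0.94, 0.343, -0.004]]
off [ 0.0925 -0.0309  0.0008] rot [-0.0024 -0.0004 -0.0002] dist 0.0781 rows 1.9
off [ 0.1595 -0.0553  0.0011] rot [-0.0024 -0.0004 -0.0002] dist 0.1351 rows 3.2
[280.74845006 248.83792819] [280.717174   245.78476158]
```

View pics/w14.png

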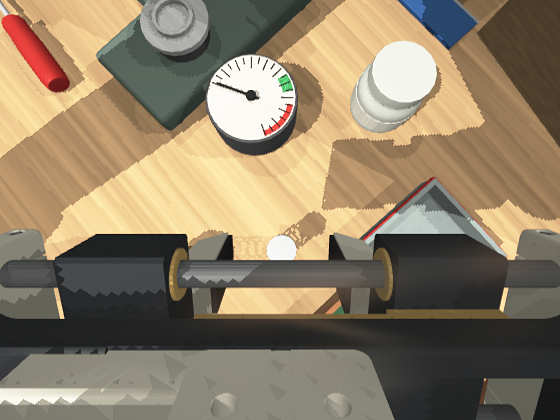

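The cap shows at (282,249), where I predicted (281,249). Descending.

{"api": "carry_out", "payload": {
  "rows": [
    {"offset":[0.045,-0.015,0.001],"delta_rot":[0,0,0],"grip":0.55},
    {"offset":[0.0925,-0.031,0.001],"delta_rot":[0,0,0],"grip":0.55},
    {"offset":[0.13,-0.044,0.001],"delta_rot":[0,0,0],"grip":0.55},
    {"offset":[0.155,-0.0535,0.001],"delta_rot":[0,0,0],"grip":0.55},
    {"offset":[0.159,-0.055,0.001],"delta_rot":[0,0,0],"grip":0.55}
  ]
}}

```text
t: 13.98
eef_pos: [0.4717, -0.2604, 0.0209]
eef_rot: [0.808, 1.368, -0.289]
wrist_force: [-0.1, 0.7, 1.0]
opening: 0.0503
```

{"api": "carry_out", "payload": {
  "rows": [
    {"offset":[0,0,0],"delta_rot":[0,0,0],"grip":0.55},
    {"offset":[0,0,0],"delta_rot":[0,0,0],"grip":0.55},
    {"offset":[0,0,0],"delta_rot":[0,0,0],"grip":0.55},
    {"offset":[0,0,0],"delta_rot":[0,0,0],"grip":0.55},
    {"offset":[0,0,0],"delta_rot":[0,0,0],"grip":0.55}
  ]
}}

```text
t: 14.4
eef_pos: [0.4724, -0.2608, 0.022]
eef_rot: [0.807, 1.366, -0.288]
wrist_force: [0.2, -0.1, 0.2]
opening: 0.0501
```

```bash
python3 - <<'E'
from h import *
st(); print(np.round(pose()[2]['joints'],2)); gg([.47,-.267,.043],RR)
W=capture('wrist'); crop(W,160,150,400,330,3,'w15.png')
E
```

```text
t 14.4 p [ 0.4724 -0.2608  0.022 ] F [ 0.19 -0.12  0.18] op 0.0501
[[0.219, 0.62, 0.753], [0.263, 0.706, -0.658], [-0.94, 0.342, -0.008]]
[-0.02  0.85  1.03  2.07 -1.25  1.15  1.03]
off [-0.0036  0.0016  0.0028] rot [-0.0025 -0.0019 -0.0001] dist 0.0039 rows 0.1
```

View pics/w15.png

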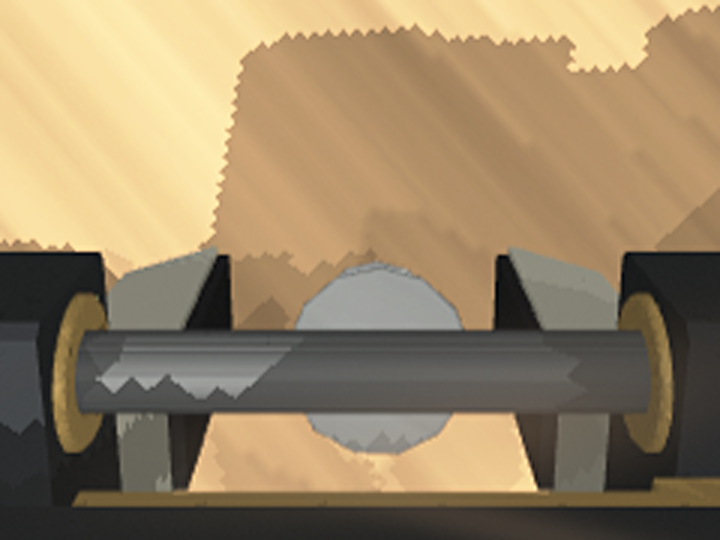

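{"api": "carry_out", "payload": {
  "rows": [
    {"offset":[-0.001,0.0005,0.0028],"delta_rot":[0,0,0],"grip":0.4},
    {"offset":[-0.001,0.0005,0.0028],"delta_rot":[0,0,0],"grip":0.25},
    {"offset":[-0.001,0.0005,0.0028],"delta_rot":[0,0,0],"grip":0.15},
    {"offset":[-0.001,0.0005,0.0028],"delta_rot":[0,0,0],"grip":0.1},
    {"offset":[-0.001,0.0005,0.0028],"delta_rot":[0,0,0],"grip":0.1}
  ]
}}

```text
t: 14.87
eef_pos: [0.4741, -0.262, 0.0227]
eef_rot: [0.807, 1.366, -0.288]
wrist_force: [-0.2, 0.3, 0.2]
opening: 0.0258
```

```bash
python3 - <<'E'
from h import *
st(); print(np.round(pose()[2]['joints'],2)); gg([.47,-.267,.19],RR)
E
```

```text
t 14.87 p [ 0.4741 -0.262   0.0227] F [-0.22  0.27  0.2 ] op 0.0258
[[0.219, 0.62, 0.753], [0.263, 0.706, -0.658], [-0.94, 0.342, -0.009]]
[-0.02  0.85  1.03  2.06 -1.24  1.15  1.03]
off [-0.1754  0.064  -0.0014] rot [-0.0025 -0.002  -0.0001] dist 0.1494 rows 3.6
```

{"api": "carry_out", "payload": {
  "rows": [
    {"offset":[-0.04,0.0145,0],"delta_rot":[0,0,0],"grip":0.1},
    {"offset":[-0.085,0.031,0],"delta_rot":[0,0,0],"grip":0.1},
    {"offset":[-0.13,0.047,0],"delta_rot":[0,0,0],"grip":0.1},
    {"offset":[-0.17,0.062,-0.001],"delta_rot":[0,0,0],"grip":0.1},
    {"offset":[-0.19,0.069,-0.001],"delta_rot":[0,0,0],"grip":0.1}
  ]
}}

```text
t: 15.28
eef_pos: [0.4747, -0.2637, 0.188]
eef_rot: [0.806, 1.363, -0.289]
wrist_force: [0.7, -1.1, -0.5]
opening: 0.026
```

```bash
python3 - <<'E'
from h import *
st(); print(np.round(pose()[2]['joints'],2)); gg([.465,-.075,.2],RR)
E
```

```text
t 15.28 p [ 0.4747 -0.2637  0.188 ] F [ 0.72 -1.1  -0.49] op 0.026
[[0.222, 0.62, 0.753], [0.261, 0.706, -0.658], [-0.939, 0.343, -0.005]]
[-0.16  0.62  1.24  1.93 -0.95  1.32  0.74]
off [ 0.0686  0.1641 -0.1644] rot [-0.0024 -0.0009 -0.0002] dist 0.1938 rows 4.6
```

{"api": "carry_out", "payload": {
  "rows": [
    {"offset":[0.01,0.04,-0.04],"delta_rot":[0,0,0],"grip":0.1},
    {"offset":[0.025,0.08,-0.08],"delta_rot":[0,0,0],"grip":0.1},
    {"offset":[0.04,0.12,-0.12],"delta_rot":[0,0,0],"grip":0.1},
    {"offset":[0.06,0.155,-0.155],"delta_rot":[0,0,0],"grip":0.1},
    {"offset":[0.0686,0.164,-0.164],"delta_rot":[0,0,0],"grip":0.1}
  ]
}}

```text
t: 15.7
eef_pos: [0.4684, -0.0664, 0.1818]
eef_rot: [0.807, 1.365, -0.286]
wrist_force: [-0.5, -0.2, -1.2]
opening: 0.0258
```

{"api": "carry_out", "payload": {
  "rows": [
    {"offset":[0,0,0],"delta_rot":[0,0,0],"grip":0.1},
    {"offset":[0,0,0],"delta_rot":[0,0,0],"grip":0.1},
    {"offset":[0,0,0],"delta_rot":[0,0,0],"grip":0.1},
    {"offset":[0,0,0],"delta_rot":[0,0,0],"grip":0.1},
    {"offset":[0,0,0],"delta_rot":[0,0,0],"grip":0.1}
  ]
}}

```text
t: 16.12
eef_pos: [0.4686, -0.0683, 0.182]
eef_rot: [0.808, 1.363, -0.288]
wrist_force: [-0.9, -0.3, -0.7]
opening: 0.0259
```

```bash
python3 - <<'E'
from h import *
st(); print(np.round(pose()[2]['joints'],2))
W=capture('wrist'); cv2.imwrite('pics/w16.png',W['color']);st()
p,R,s=pose(); f=p-.019*R.apply([1,0,0])-[0,0,.0406]; print('foot',proj(W,f),proj(W,f+[0,0,.06]),'seat',proj(W,[.5355,-.028,.063]))
crop(W,220,100,400,280,4,'w16c.png')
S=capture('scene');crop(S,160,110,320,270,4,'s16.png')
E
```

```text
t 16.12 p [ 0.4686 -0.0683  0.182 ] F [-0.86 -0.35 -0.73] op 0.0259
[[0.222, 0.62, 0.752], [0.263, 0.705, -0.659], [-0.939, 0.344, -0.007]]
[-0.7   0.38  1.29  2.19 -0.88  1.    0.4 ]
t 16.17 p [ 0.4685 -0.0682  0.1819] F [-0.78  0.37 -0.43] op 0.0257
[[0.222, 0.62, 0.752], [0.263, 0.705, -0.659], [-0.939, 0.344, -0.007]]
foot [280.69290019 257.16749245] [279.94198386 268.1006762 ] seat [305.0870089  167.66884958]
```

View pics/w16c.png

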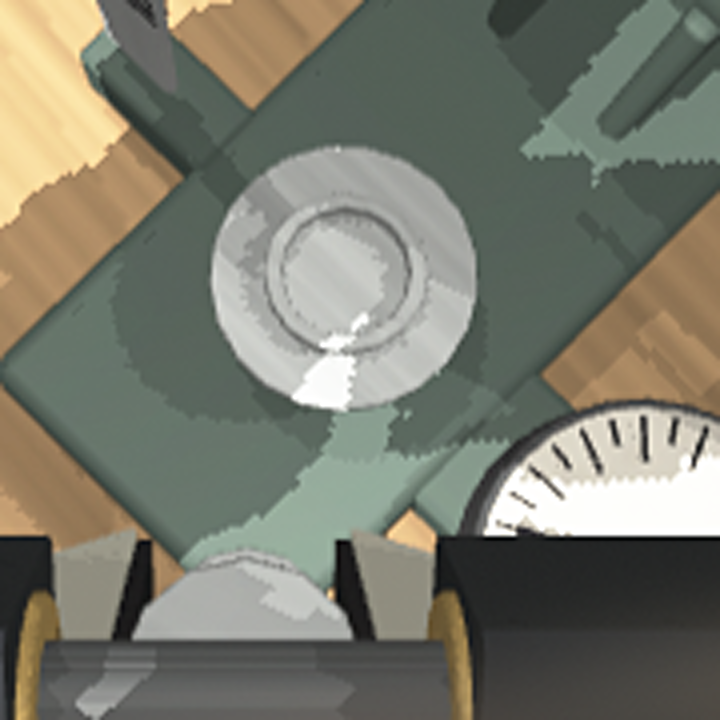

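View pics/s16.png

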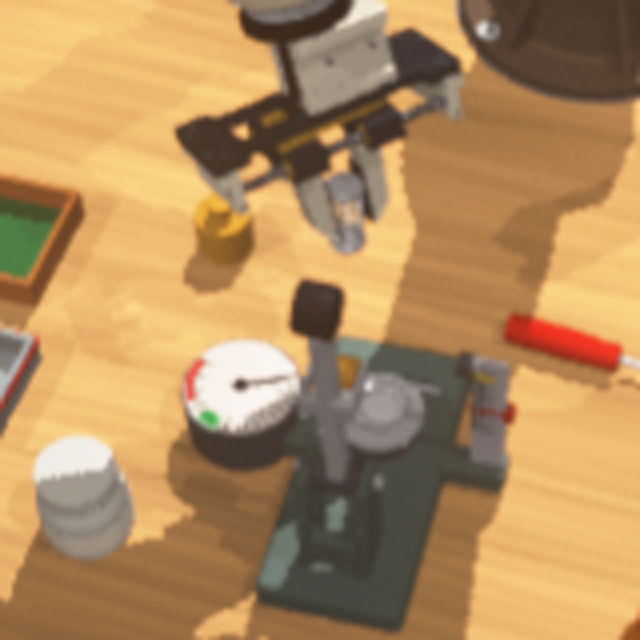

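```bash
python3 - <<'E'
from h import *
W=capture('wrist')
p,R,s=pose(); f=p-.019*R.apply([1,0,0])-[0,0,.0406]
th=np.linspace(0,2*np.pi,60); rim=np.array([proj(W,f+[.014*np.cos(t),.014*np.sin(t),.06]) for t in th]); print('rim pred x',rim[:,0].min(),rim[:,0].max(),'ymin',rim[:,1].min())
# measured collar/plate
im=cv2.cvtColor(W['color'],cv2.COLOR_BGR2HSV)
m=((im[...,1]<35)&(im[...,2]>110)).astype(np.uint8); m[:, :265]=0;m[:,345:]=0;m[:130]=0;m[205:]=0
cn=max(cv2.findContours(m,cv2.RETR_EXTERNAL,cv2.CHAIN_APPROX_NONE)[0],key=cv2.contourArea)
e=cv2.fitEllipse(cv2.convexHull(cn)); print('plate ellipse',e, 'plane .06',plane(W,*e[0],.06))
print('collar',plane(W,306.1,168.1,.066),'plate',plane(W,305.6,168.9,.06))
# top image initial plate
T=cv2.imread('pics/top0.png');c=capture('top');im=cv2.cvtColor(T,cv2.COLOR_BGR2HSV)
m=((im[...,1]<40)&(im[...,2]>95)).astype(np.uint8);k=np.zeros_like(m);k[195:235,280:320]=1;m&=k
cn=max(cv2.findContours(m,cv2.RETR_EXTERNAL,cv2.CHAIN_APPROX_NONE)[0],key=cv2.contourArea);e=cv2.fitEllipse(cv2.convexHull(cn));print('top',e,plane(c,*e[0],.06))
S=cv2.imread('pics/scene0.png');c=capture('scene');im=cv2.cvtColor(S,cv2.COLOR_BGR2HSV)
crop({'color':S},235,195,285,235,12,'s0c.png')
E
```

```text
rim pred x 248.71185787918688 310.8437045169851 ymin 236.61706464607727
plate ellipse ((306.0489807128906, 169.79791259765625), (66.15652465820312, 68.32711791992188), 166.35943603515625) plane .06 [ 0.53519328 -0.02950891  0.06      ]
collar [ 0.53514824 -0.02891835  0.066     ] plate [ 0.53546394 -0.02851965  0.06      ]
top ((299.78564453125, 214.98574829101562), (29.207557678222656, 29.554046630859375), 108.59391021728516) [ 0.53408682 -0.0284133   0.06      ]
```

View pics/s0c.png

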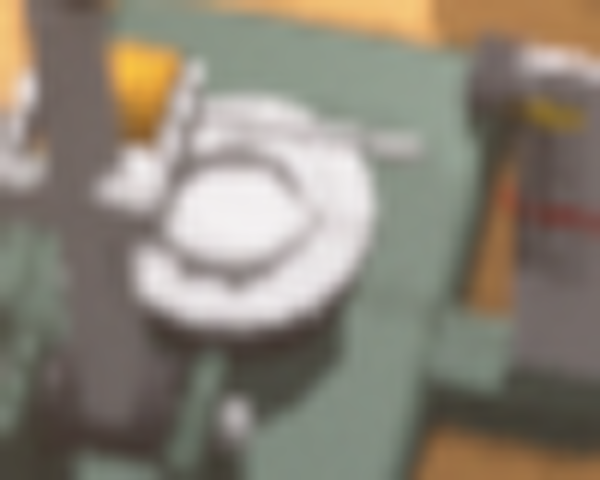

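The seat works out at (.5350,-.0288), and the spring sits in the grip as expected (rim at 237 px, 236.6 predicted). I'll move above the collar.

```bash
python3 - <<'E'
from h import *
gg([.535,-.0288,.19],RR);gg([.535,-.0288,.127],RR)
E
```

```text
off [0.0452 0.0889 0.0312] rot [-0.0024 -0.0017 -0.0007] dist 0.0836 rows 2.0
off [0.1191 0.0618 0.0318] rot [-0.0024 -0.0017 -0.0007] dist 0.1103 rows 2.6
```

{"api": "carry_out", "payload": {
  "rows": [
    {"offset":[0.02,0.045,0.015],"delta_rot":[-0.0024,-0.0017,-0.0007],"grip":0.1},
    {"offset":[0.0452,0.0889,0.0312],"delta_rot":[-0.0024,-0.0017,-0.0007],"grip":0.1},
    {"offset":[0.08,0.076,0.0315],"delta_rot":[-0.0024,-0.0017,-0.0007],"grip":0.1},
    {"offset":[0.11,0.065,0.0318],"delta_rot":[-0.0024,-0.0017,-0.0007],"grip":0.1},
    {"offset":[0.119,0.0618,0.0318],"delta_rot":[-0.0024,-0.0017,-0.0007],"grip":0.1}
  ]
}}

```text
t: 16.78
eef_pos: [0.5378, -0.0232, 0.106]
eef_rot: [0.797, 1.365, -0.287]
wrist_force: [-0.9, 0.8, 1.0]
opening: 0.0261
```

{"api": "carry_out", "payload": {
  "rows": [
    {"offset":[0,0,0],"delta_rot":[0,0,0],"grip":0.1},
    {"offset":[0,0,0],"delta_rot":[0,0,0],"grip":0.1},
    {"offset":[0,0,0],"delta_rot":[0,0,0],"grip":0.1},
    {"offset":[0,0,0],"delta_rot":[0,0,0],"grip":0.1},
    {"offset":[0,0,0],"delta_rot":[0,0,0],"grip":0.1}
  ]
}}

```text
t: 17.2
eef_pos: [0.5384, -0.0234, 0.1072]
eef_rot: [0.798, 1.363, -0.286]
wrist_force: [0.3, -0.4, -0.9]
opening: 0.0258
```

```bash
python3 - <<'E'
from h import *
st(); print(np.round(pose()[2]['joints'],2))
W=capture('wrist'); cv2.imwrite('pics/w17.png',W['color']);st()
gg([.535,-.0288,.127],RR);gg([.535,-.0288,.103],RR)
S=capture('scene');crop(S,200,160,320,270,5,'s17.png');T=capture('top');crop(T,240,110,400,270,3.7,'t17.png')
E
```

```text
t 17.2 p [ 0.5384 -0.0234  0.1072] F [ 0.29 -0.42 -0.91] op 0.0258
[[0.221, 0.614, 0.757], [0.259, 0.712, -0.653], [-0.94, 0.34, -0.002]]
[-0.61  0.58  1.07  2.15 -1.14  0.95  0.48]
t 17.25 p [ 0.5383 -0.0233  0.107 ] F [ 0.25 -0.11 -0.59] op 0.026
[[0.221, 0.614, 0.757], [0.259, 0.712, -0.653], [-0.94, 0.34, -0.002]]
off [-0.0025  0.0011  0.0014] rot [ 0.0001 -0.0007  0.0006] dist 0.0024 rows 0.1
off [ 0.0257 -0.0091  0.0014] rot [ 0.0001 -0.0007  0.0006] dist 0.0219 rows 0.5
```

View pics/w17.png

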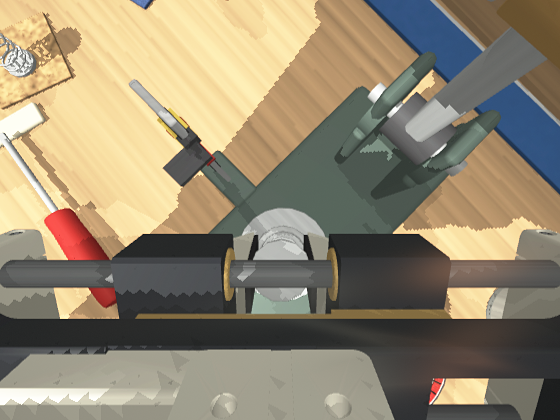

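View pics/s17.png

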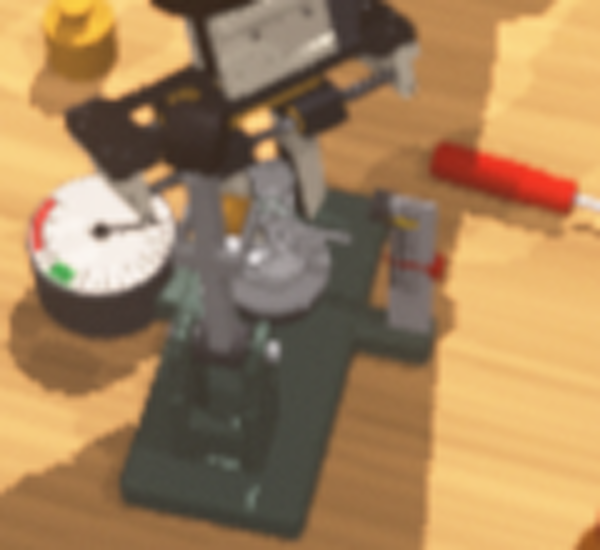

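{"api": "carry_out", "payload": {
  "rows": [
    {"offset":[0.006,-0.002,0.0008],"delta_rot":[0,0,0],"grip":0.1},
    {"offset":[0.012,-0.0042,0.0008],"delta_rot":[0,0,0],"grip":0.1},
    {"offset":[0.018,-0.0063,0.0008],"delta_rot":[0,0,0],"grip":0.1},
    {"offset":[0.022,-0.0077,0.0008],"delta_rot":[0,0,0],"grip":0.1},
    {"offset":[0.0245,-0.0086,0.0008],"delta_rot":[0,0,0],"grip":0.1}
  ]
}}

```text
t: 17.77
eef_pos: [0.5383, -0.0234, 0.085]
eef_rot: [0.798, 1.365, -0.286]
wrist_force: [-0.1, -0.1, -0.6]
opening: 0.0258
```

```bash
python3 - <<'E'
from h import *
st(); print(np.round(pose()[2]['joints'],2))
gg([.535,-.0288,.1006],RR)
S=capture('scene');crop(S,200,160,320,270,5,'s18.png');W=capture('wrist');crop(W,220,180,340,300,5,'w18.png')
E
```

```text
t 17.77 p [ 0.5383 -0.0234  0.085 ] F [-0.15 -0.06 -0.57] op 0.0258
[[0.219, 0.615, 0.757], [0.259, 0.712, -0.653], [-0.941, 0.339, -0.003]]
[-0.57  0.62  1.03  2.17 -1.2   0.93  0.53]
off [ 0.0027 -0.0006  0.0013] rot [-0.     -0.0011  0.001 ] dist 0.0025 rows 0.1
```

View pics/s18.png

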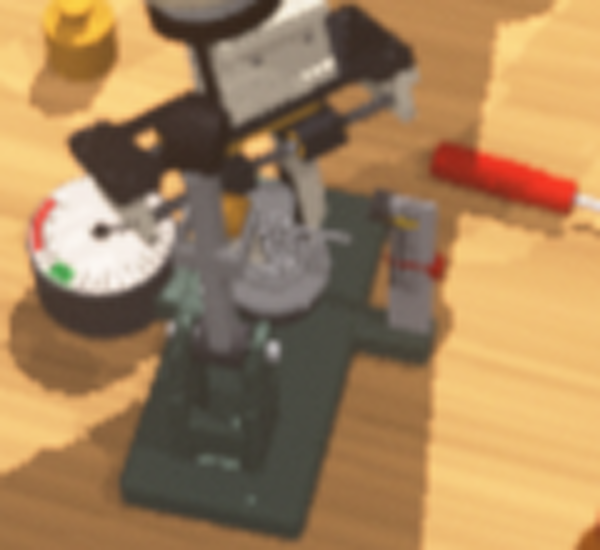

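View pics/w18.png

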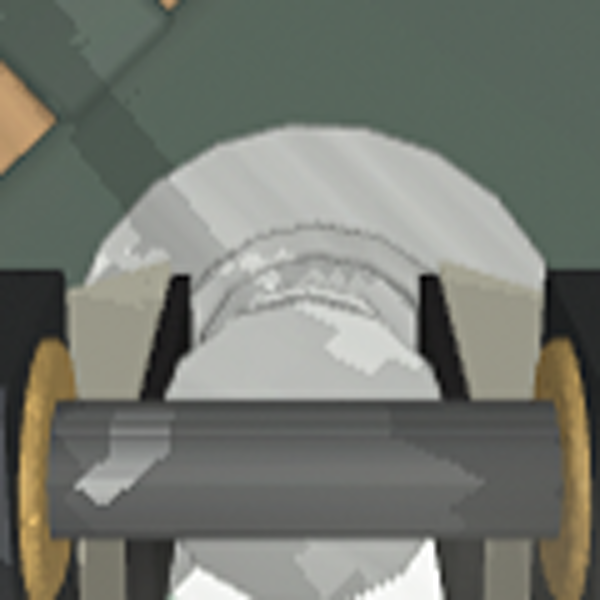

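{"api": "carry_out", "payload": {
  "rows": [
    {"offset":[0.0,0.0,0.0012],"delta_rot":[0,0,0],"grip":0.1},
    {"offset":[0.0015,-0.0005,0.0012],"delta_rot":[0,0,0],"grip":0.1},
    {"offset":[0.003,-0.001,0.0012],"delta_rot":[0,0,0],"grip":0.1},
    {"offset":[0.003,-0.001,0.0012],"delta_rot":[0,0,0],"grip":0.1},
    {"offset":[0.003,-0.001,0.0012],"delta_rot":[0,0,0],"grip":0.1}
  ]
}}

```text
t: 18.28
eef_pos: [0.5393, -0.0241, 0.0828]
eef_rot: [0.798, 1.365, -0.286]
wrist_force: [-0.3, 0.7, 0.4]
opening: 0.026
```

```bash
python3 - <<'E'
from h import *
st()
gg([.535,-.0288,.1006],RR)
W=capture('wrist');crop(W,220,180,340,300,5,'w19.png')
E
```

```text
t 18.28 p [ 0.5393 -0.0241  0.0828] F [-0.3   0.72  0.42] op 0.026
[[0.22, 0.615, 0.757], [0.259, 0.712, -0.653], [-0.941, 0.339, -0.003]]
off [ 0.0002  0.0001 -0.0003] rot [-0.     -0.0009  0.0009] dist 0.0003 rows 0.0
```

View pics/w19.png

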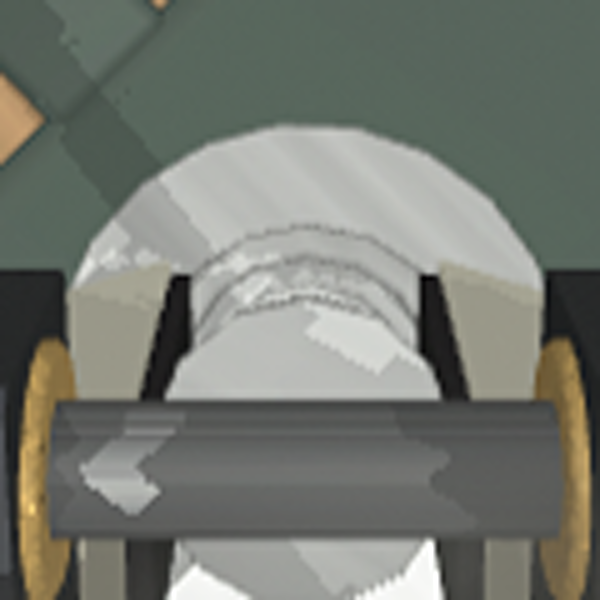

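{"api": "carry_out", "payload": {
  "rows": [
    {"offset":[0,0,0],"delta_rot":[0,0,0],"grip":0.3},
    {"offset":[0,0,0],"delta_rot":[0,0,0],"grip":0.4},
    {"offset":[0,0,0],"delta_rot":[0,0,0],"grip":0.45},
    {"offset":[0,0,0],"delta_rot":[0,0,0],"grip":0.45},
    {"offset":[0,0,0],"delta_rot":[0,0,0],"grip":0.45}
  ]
}}

```text
t: 18.75
eef_pos: [0.5392, -0.0241, 0.0828]
eef_rot: [0.798, 1.365, -0.286]
wrist_force: [-0.5, -0.5, 0.2]
opening: 0.0407
```

{"api": "carry_out", "payload": {
  "rows": [
    {"offset":[-0.03,0,0],"delta_rot":[0,0,0],"grip":0.45},
    {"offset":[-0.075,0,0],"delta_rot":[0,0,0],"grip":0.45},
    {"offset":[-0.12,0,0],"delta_rot":[0,0,0],"grip":0.45},
    {"offset":[-0.165,0,0],"delta_rot":[0,0,0],"grip":0.45},
    {"offset":[-0.18,0,0],"delta_rot":[0,0,0],"grip":0.45}
  ]
}}

```text
t: 19.17
eef_pos: [0.508, -0.0643, 0.222]
eef_rot: [0.799, 1.36, -0.288]
wrist_force: [1.6, -0.3, -0.2]
opening: 0.0413
```

```bash
python3 - <<'E'
from h import *
st(); print(np.round(pose()[2]['joints'],2))
W=capture('wrist');cv2.imwrite('pics/w20.png',W['color'])
S=capture('scene');crop(S,180,150,320,270,5,'s20.png')
E
```

```text
t 19.17 p [ 0.508  -0.0643  0.222 ] F [ 1.56 -0.27 -0.25] op 0.0413
[[0.224, 0.616, 0.755], [0.257, 0.71, -0.656], [-0.94, 0.341, 0.001]]
[-0.72  0.36  1.28  2.07 -0.81  1.06  0.25]
```

View pics/w20.png

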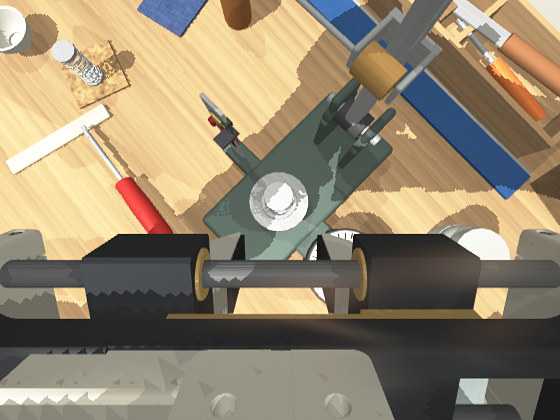

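View pics/s20.png

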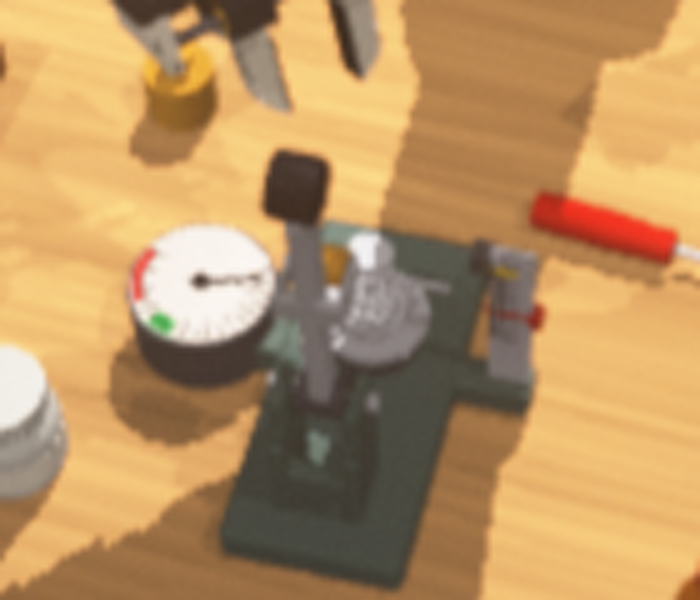

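The spring stands in the collar. Next is the knob, with a vertical gripper and the jaws along tester y (yaw −85.8°).

```bash
cat >> h.py <<'E'
YT=.073
KR=down(np.radians(-85.8))
PIV=np.array([.6347,-.0215,.125]); XT=np.array([np.cos(YT),np.sin(YT),0])
def knob(a): return PIV+.2*(-np.cos(a)*XT+np.array([0,0,np.sin(a)]))
E
python3 - <<'E'
from h import *
print(knob(1.628)); gg([.52,-.045,.43],KR)
E
```

```text
[ 0.64610404 -0.02066602  0.32467286]
off [-0.2145  0.1059 -0.0034] rot [ 0.2472 -0.0436 -0.1056] dist 0.1914 rows 6.8
```

{"api": "carry_out", "payload": {
  "rows": [
    {"offset":[-0.05,0.02,-0.003],"delta_rot":[0.247,-0.044,-0.106],"grip":0.5},
    {"offset":[-0.1,0.045,-0.003],"delta_rot":[0.247,-0.044,-0.106],"grip":0.5},
    {"offset":[-0.14,0.065,-0.003],"delta_rot":[0.247,-0.044,-0.106],"grip":0.5},
    {"offset":[-0.18,0.085,-0.003],"delta_rot":[0.247,-0.044,-0.106],"grip":0.5},
    {"offset":[-0.2145,0.106,-0.003],"delta_rot":[0.247,-0.044,-0.106],"grip":0.5}
  ]
}}

```text
t: 19.68
eef_pos: [0.5132, -0.0487, 0.3442]
eef_rot: [0.965, 1.353, -0.665]
wrist_force: [0.5, 0.9, 0.0]
opening: 0.0463
```

```bash
python3 - <<'E'
from h import *
st(); print(np.round(pose()[2]['joints'],2))
gg([.6461,-.0207,.43],KR)
E
```

```text
t 19.68 p [ 0.5132 -0.0487  0.3442] F [0.51 0.89 0.01] op 0.0463
[[0.136, 0.859, 0.494], [0.133, 0.478, -0.868], [-0.982, 0.184, -0.049]]
[-0.99  0.16  1.28  1.81 -0.34  1.21 -0.66]
off [-0.0546  0.1748  0.0476] rot [ 0.1394 -0.0284 -0.0545] dist 0.1514 rows 3.8
```

{"api": "carry_out", "payload": {
  "rows": [
    {"offset":[-0.05,0.01,0.0],"delta_rot":[0.139,-0.028,-0.0545],"grip":0.5},
    {"offset":[-0.08,0.04,0.01],"delta_rot":[0.139,-0.028,-0.0545],"grip":0.5},
    {"offset":[-0.065,0.09,0.025],"delta_rot":[0.139,-0.028,-0.0545],"grip":0.5},
    {"offset":[-0.055,0.13,0.04],"delta_rot":[0.139,-0.028,-0.0545],"grip":0.5},
    {"offset":[-0.0546,0.1748,0.0476],"delta_rot":[0.139,-0.028,-0.0545],"grip":0.5}
  ]
}}

```text
t: 20.1
eef_pos: [0.6491, -0.0158, 0.4045]
eef_rot: [1.15, 1.253, -1.16]
wrist_force: [0.4, 1.3, -0.1]
opening: 0.0458
```

{"api": "carry_out", "payload": {
  "rows": [
    {"offset":[0,0,0],"delta_rot":[0,0,0],"grip":0.5},
    {"offset":[0,0,0],"delta_rot":[0,0,0],"grip":0.5},
    {"offset":[0,0,0],"delta_rot":[0,0,0],"grip":0.5},
    {"offset":[0,0,0],"delta_rot":[0,0,0],"grip":0.5},
    {"offset":[0,0,0],"delta_rot":[0,0,0],"grip":0.5}
  ]
}}

```text
t: 20.52
eef_pos: [0.6479, -0.0167, 0.4054]
eef_rot: [1.153, 1.252, -1.16]
wrist_force: [-0.4, -0.6, 0.0]
opening: 0.0462
```

```bash
python3 - <<'E'
from h import *
st(); print(np.round(pose()[2]['joints'],2))
W=capture('wrist');cv2.imwrite('pics/w21.png',W['color']); print('knob top pred',proj(W,knob(1.628)+[0,0,.017]),proj(W,knob(1.628)))
gg([.6461,-.0207,.40],KR)
S=capture('scene');crop(S,180,130,320,250,5,'s21.png')
E
```

```text
t 20.52 p [ 0.6479 -0.0167  0.4054] F [-0.37 -0.62  0.02] op 0.0462
[[-0.009, 0.997, 0.074], [0.003, 0.074, -0.997], [-1.0, -0.009, -0.003]]
[-0.67  0.59  1.18  1.24 -0.54  1.65 -1.1 ]
knob top pred [285.04213128 218.57541829] [284.80492173 212.38194395]
off [ 0.0307 -0.0025  0.0052] rot [ 0.0003 -0.0012  0.0028] dist 0.025 rows 0.6
```

View pics/w21.png

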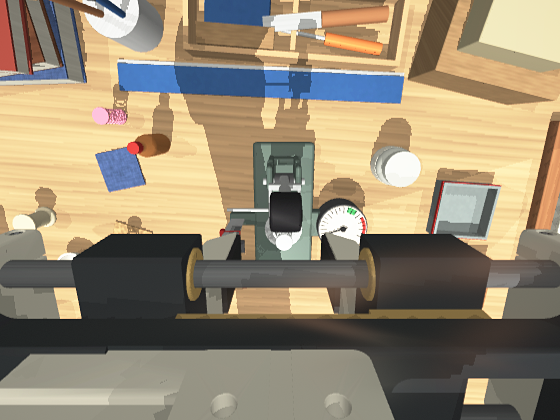

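View pics/s21.png

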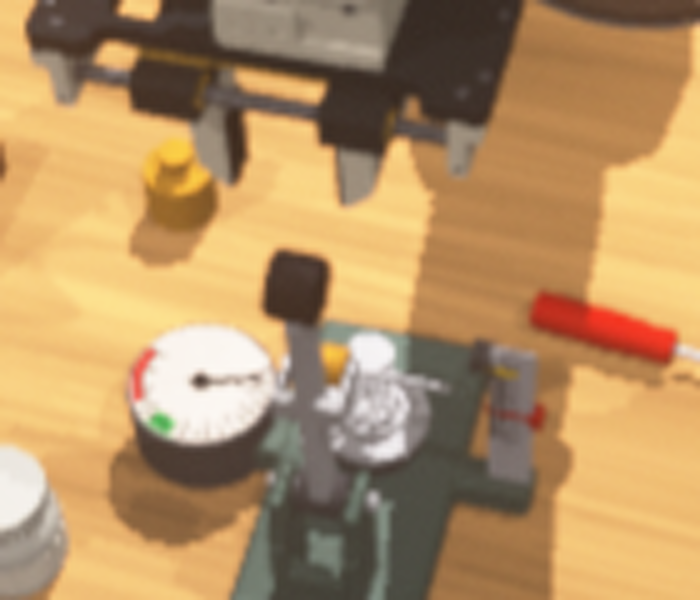

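{"api": "carry_out", "payload": {
  "rows": [
    {"offset":[0.02,-0.002,0.006],"delta_rot":[0,0,0],"grip":0.5},
    {"offset":[0.055,-0.002,0.006],"delta_rot":[0,0,0],"grip":0.5},
    {"offset":[0.09,-0.002,0.006],"delta_rot":[0,0,0],"grip":0.5},
    {"offset":[0.118,-0.002,0.006],"delta_rot":[0,0,0],"grip":0.5},
    {"offset":[0.122,-0.002,0.006],"delta_rot":[0,0,0],"grip":0.5}
  ]
}}

```text
t: 21.03
eef_pos: [0.6441, -0.0195, 0.3048]
eef_rot: [1.152, 1.257, -1.161]
wrist_force: [-0.2, 0.7, 0.2]
opening: 0.0461
```

```bash
python3 - <<'E'
from h import *
st(); print(np.round(pose()[2]['joints'],2))
W=capture('wrist');crop(W,160,130,400,330,3,'w22.png')
gg([.6461,-.022,.3247],KR)
E
```

```text
t 21.03 p [ 0.6441 -0.0195  0.3048] F [-0.22  0.68  0.2 ] op 0.0461
[[-0.013, 0.997, 0.075], [0.005, 0.075, -0.997], [-1.0, -0.013, -0.006]]
[-0.69  0.63  1.15  1.44 -0.57  1.45 -1.03]
off [0.0008 0.0016 0.0028] rot [ 0.0005 -0.0017  0.0037] dist 0.0027 rows 0.1
```

View pics/w22.png

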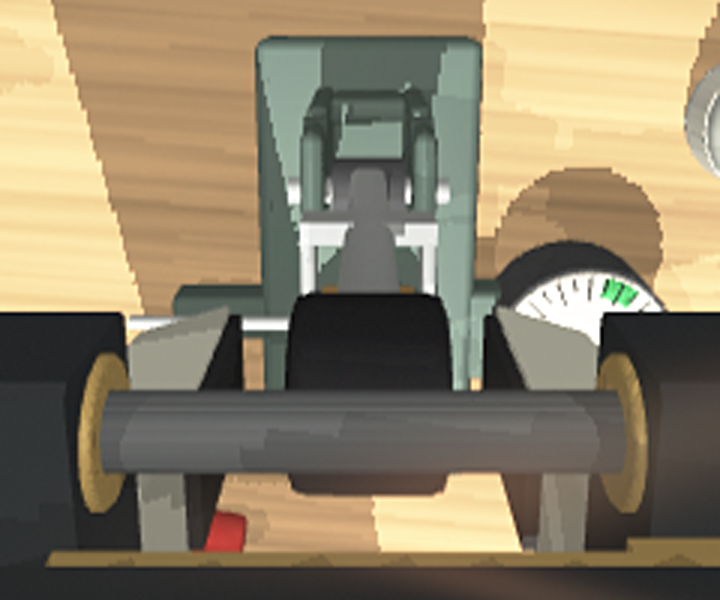

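{"api": "carry_out", "payload": {
  "rows": [
    {"offset":[0.0,0.0015,0.0015],"delta_rot":[0,0,0],"grip":0.35},
    {"offset":[0.0,0.0015,0.0015],"delta_rot":[0,0,0],"grip":0.2},
    {"offset":[0.0,0.0015,0.0015],"delta_rot":[0,0,0],"grip":0.15},
    {"offset":[0.0,0.0015,0.0015],"delta_rot":[0,0,0],"grip":0.1},
    {"offset":[0.0,0.0015,0.0015],"delta_rot":[0,0,0],"grip":0.1}
  ]
}}

```text
t: 21.5
eef_pos: [0.6467, -0.0204, 0.3079]
eef_rot: [1.153, 1.255, -1.157]
wrist_force: [-0.4, 3.6, 6.3]
opening: 0.0261
```

```bash
cat >> h.py <<'E'
def arc(a0,angs,off=np.zeros(3)):
    """moves (tool fractions) from current pose so that grasp offset follows the knob from a0 to each a"""
    p0,R0,s=pose()
    for a in angs:
        d=knob(a)-knob(a0)+off
        r=(R0.inv()*KR).as_rotvec()/np.pi
        print(round(a,3),np.round(R0.inv().apply(d)/.8,4),'rot',np.round(r,4))
def aest():
    p,R,s=pose(); g=p-.019*R.apply([1,0,0]); d=g-PIV; 
    print('g',np.round(g,4),'a est',round(np.arctan2(d[2],-d[:2]@XT[:2]),4),'r',round(np.hypot(d[2],d[:2]@XT[:2]),4),'yoff',round(-d[0]*XT[1]+d[1]*XT[0],4))
E
python3 - <<'E'
from h import *
st(); aest(); arc(1.628,[1.55,1.45,1.35,1.25,1.1])
E
```

```text
t 21.5 p [ 0.6467 -0.0204  0.3079] F [-0.44  3.62  6.28] op 0.0261
[[-0.01, 0.997, 0.076], [0.005, 0.076, -0.997], [-1.0, -0.009, -0.006]]
g [ 0.6469 -0.0205  0.3269] a est 1.6314 r 0.2023 yoff 0.0001
1.55 [-0.0002 -0.0195 -0.0001] rot [ 0.0008 -0.0019  0.0029]
1.45 [ 0.0018 -0.0444 -0.0001] rot [ 0.0008 -0.0019  0.0029]
1.35 [ 0.0063 -0.069  -0.0002] rot [ 0.0008 -0.0019  0.0029]
1.25 [ 0.0132 -0.093  -0.0002] rot [ 0.0008 -0.0019  0.0029]
1.1 [ 0.028  -0.1274 -0.0002] rot [ 0.0008 -0.0019  0.0029]
```

{"api": "carry_out", "payload": {
  "rows": [
    {"offset":[0,-0.0195,0],"delta_rot":[0,0,0],"grip":0.1},
    {"offset":[0.0018,-0.0444,0],"delta_rot":[0,0,0],"grip":0.1},
    {"offset":[0.0063,-0.069,0],"delta_rot":[0,0,0],"grip":0.1},
    {"offset":[0.0132,-0.093,0],"delta_rot":[0,0,0],"grip":0.1},
    {"offset":[0.0228,-0.116,0],"delta_rot":[0,0,0],"grip":0.1}
  ]
}}

```text
t: 21.92
eef_pos: [0.5542, -0.027, 0.2915]
eef_rot: [1.154, 1.254, -1.154]
wrist_force: [0.2, 3.4, 3.1]
opening: 0.0261
```

```bash
python3 - <<'E'
from h import *
st(); print(np.round(pose()[2]['joints'],2)); aest(); arc(1.15,[1.05,.95,.85,.75,.65])
S=capture('scene');crop(S,180,130,320,250,5,'s23.png')
E
```

```text
t 21.92 p [ 0.5542 -0.027   0.2915] F [0.18 3.44 3.12] op 0.0261
[[-0.007, 0.997, 0.077], [0.006, 0.077, -0.997], [-1.0, -0.006, -0.007]]
[-0.86  0.47  1.23  1.7  -0.47  1.31 -1.03]
g [ 0.5544 -0.0272  0.3105] a est 1.1612 r 0.2022 yoff 0.0002
1.05 [ 0.0115 -0.0222 -0.    ] rot [ 0.0011 -0.0022  0.0021]
0.95 [ 0.0251 -0.0431  0.    ] rot [ 0.0011 -0.0022  0.0021]
0.85 [ 0.0408 -0.0626  0.    ] rot [ 0.0011 -0.0022  0.0021]
0.75 [ 0.0583 -0.0804  0.0001] rot [ 0.0011 -0.0022  0.0021]
0.65 [ 0.0775 -0.0964  0.0002] rot [ 0.0011 -0.0022  0.0021]
```

View pics/s23.png

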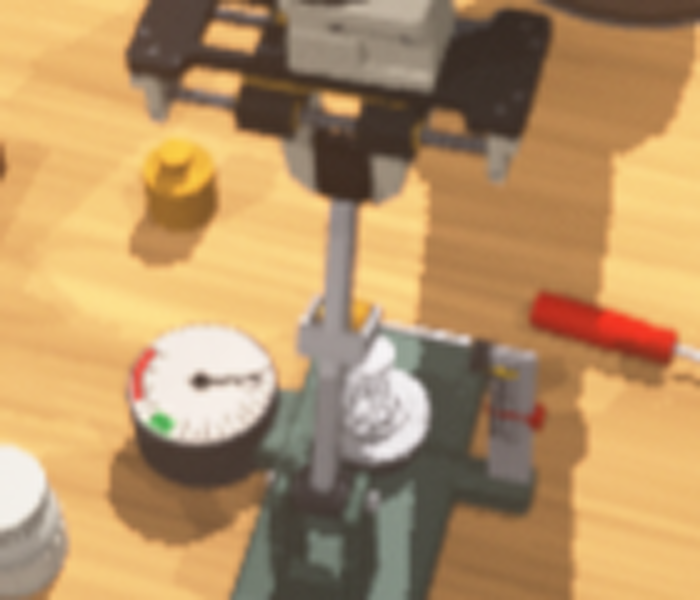

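{"api": "carry_out", "payload": {
  "rows": [
    {"offset":[0.0115,-0.0222,0],"delta_rot":[0,0,0],"grip":0.1},
    {"offset":[0.0251,-0.0431,0],"delta_rot":[0,0,0],"grip":0.1},
    {"offset":[0.0408,-0.0626,0],"delta_rot":[0,0,0],"grip":0.1},
    {"offset":[0.0583,-0.0804,0],"delta_rot":[0,0,0],"grip":0.1},
    {"offset":[0.0775,-0.0964,0],"delta_rot":[0,0,0],"grip":0.1}
  ]
}}

```text
t: 22.38
eef_pos: [0.4729, -0.0327, 0.229]
eef_rot: [1.157, 1.257, -1.155]
wrist_force: [4.4, 0.2, -1.6]
opening: 0.0258
```

```bash
python3 - <<'E'
from h import *
st(); print(np.round(pose()[2]['joints'],2)); aest(); arc(.65,[.6,.55,.5,.45,.4,.35,.3])
E
```

```text
t 22.38 p [ 0.4729 -0.0327  0.229 ] F [ 4.36  0.2  -1.59] op 0.0258
[[-0.009, 0.997, 0.075], [0.009, 0.075, -0.997], [-1.0, -0.008, -0.01]]
[-0.98  0.36  1.26  1.98 -0.4   1.1  -1.04]
g [ 0.4731 -0.0329  0.248 ] a est 0.6493 r 0.2034 yoff 0.0004
0.6 [ 0.0102 -0.0072  0.0001] rot [ 0.0006 -0.0031  0.0026]
0.55 [ 0.0207 -0.0139  0.0002] rot [ 0.0006 -0.0031  0.0026]
0.5 [ 0.0316 -0.0201  0.0003] rot [ 0.0006 -0.0031  0.0026]
0.45 [ 0.0428 -0.0257  0.0004] rot [ 0.0006 -0.0031  0.0026]
0.4 [ 0.0542 -0.0308  0.0005] rot [ 0.0006 -0.0031  0.0026]
0.35 [ 0.0659 -0.0353  0.0006] rot [ 0.0006 -0.0031  0.0026]
0.3 [ 0.0777 -0.0392  0.0007] rot [ 0.0006 -0.0031  0.0026]
```

{"api": "carry_out", "payload": {
  "rows": [
    {"offset":[0.0207,-0.0139,0],"delta_rot":[0,0,0],"grip":0.1},
    {"offset":[0.0316,-0.0201,0],"delta_rot":[0,0,0],"grip":0.1},
    {"offset":[0.0428,-0.0257,0],"delta_rot":[0,0,0],"grip":0.1},
    {"offset":[0.0542,-0.0308,0.0],"delta_rot":[0,0,0],"grip":0.1},
    {"offset":[0.062,-0.034,0.0],"delta_rot":[0,0,0],"grip":0.1}
  ]
}}

```text
t: 22.8
eef_pos: [0.4448, -0.0347, 0.179]
eef_rot: [1.156, 1.257, -1.156]
wrist_force: [-4.0, 0.5, 2.2]
opening: 0.026
```

```bash
python3 - <<'E'
from h import *
st(); print(np.round(pose()[2]['joints'],2)); aest(); arc(.367,[.34,.31,.28,.25])
for n in('scene','top','wrist'):
    c=capture(n); cv2.imwrite(f'pics/{n}24.png',c['color'])
    if n=='scene': crop(c,180,130,320,250,5,'s24.png')
E
```

```text
t 22.8 p [ 0.4448 -0.0347  0.179 ] F [-3.97  0.55  2.17] op 0.026
[[-0.01, 0.997, 0.075], [0.009, 0.075, -0.997], [-1.0, -0.009, -0.01]]
[-0.96  0.37  1.22  2.1  -0.44  0.97 -0.99]
g [ 0.4449 -0.0349  0.198 ] a est 0.3663 r 0.2037 yoff 0.0005
0.34 [ 0.0064 -0.0023  0.0001] rot [ 0.0004 -0.0031  0.0029]
0.31 [ 0.0135 -0.0046  0.0001] rot [ 0.0004 -0.0031  0.0029]
0.28 [ 0.0207 -0.0067  0.0002] rot [ 0.0004 -0.0031  0.0029]
0.25 [ 0.0279 -0.0086  0.0003] rot [ 0.0004 -0.0031  0.0029]
```

View pics/s24.png

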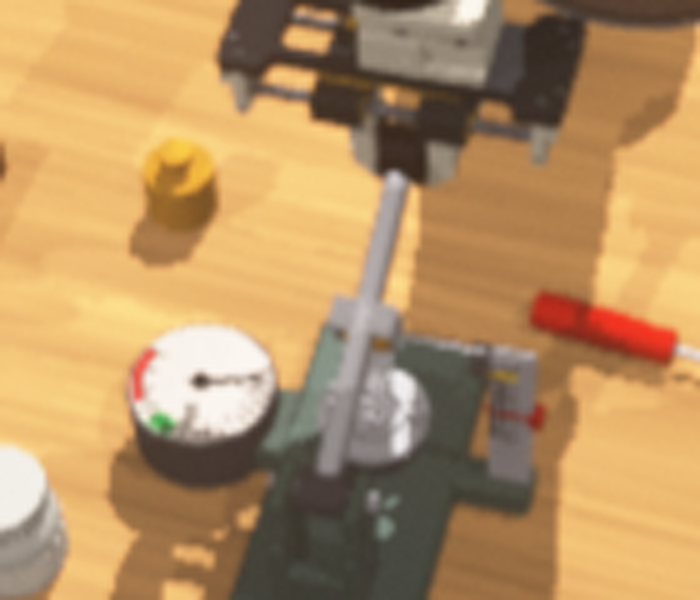

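View pics/wrist24.png

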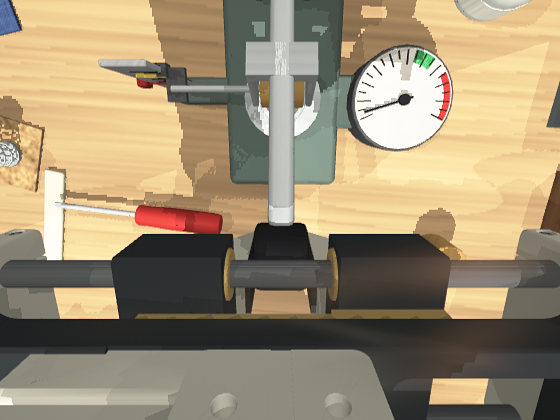

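View pics/top24.png

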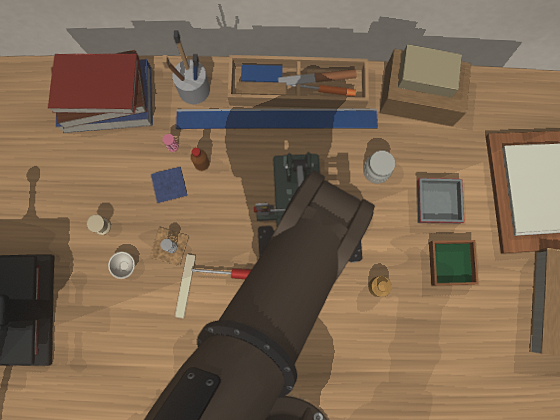

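The wrist camera sees the dial well (hub at (403,99), needle pointing to (362,112), green arc at (425,58)). I'll write a dial reader and press in steps.

```bash
cat >> h.py <<'E'
def dial(save=None):
    W=capture('wrist'); im=W['color']; hsv=cv2.cvtColor(im,cv2.COLOR_BGR2HSV)
    h0=proj(W,[.5437,-.1364,.058]).astype(float)
    v,u=np.mgrid[0:420,0:560]; near=(np.hypot(u-h0[0],v-h0[1])<75)&(v<232)
    g=hsv[...,2]
    dark=near&(g<90)
    green=near&(hsv[...,0]>45)&(hsv[...,0]<85)&(hsv[...,1]>120)&(g>60)
    # white face fit for hub
    face=(near&(hsv[...,1]<60)&(g>150)).astype(np.uint8); face=cv2.morphologyEx(face,cv2.MORPH_CLOSE,np.ones((9,9)))
    n,l,s,ce=cv2.connectedComponentsWithStats(face)
    # dark hub: erode to the thickest dark blob near h0
    d=cv2.distanceTransform((dark&(np.hypot(u-h0[0],v-h0[1])<14)).astype(np.uint8),cv2.DIST_L2,5)
    yy,xx=np.where(d>=d.max()*.7); hub=np.array([xx.mean(),yy.mean()])
    H=plane(W,*hub,.058)
    def pol(mask):
        ys,xs=np.where(mask); P=np.array([plane(W,a,b,.058) for a,b in zip(xs,ys)])-H
        return np.hypot(P[:,0],P[:,1]),-np.arctan2(P[:,1],P[:,0])
    r,th=pol(dark); k=(r>.009)&(r<.027)
    n_ang=np.arctan2(np.sin(th[k]).mean(),np.cos(th[k]).mean())
    r,tg=pol(green); g_ang=np.arctan2(np.sin(tg).mean(),np.cos(tg).mean())
    N=(2.4+((n_ang-g_ang+np.pi*1.5)%(2*np.pi)-np.pi*1.5))/.2
    print('hub',np.round(hub,1),np.round(h0,1),'nneedle',k.sum(),'ngreen',len(tg),'needle',round(n_ang,3),'green',round(g_ang,3),'LOAD N',round(N,2))
    if save: crop(W,max(0,int(h0[0])-70),max(0,int(h0[1])-70),min(560,int(h0[0])+70),min(420,int(h0[1])+70),4,save)
    return N
E
python3 - <<'E'
from h import *
dial('d0.png'); st(); aest(); arc(.366,[.34,.31,.28,.25,.22,.19])
E
```

```text
hub [403.8  99.3] [403.7  99.5] nneedle 24 ngreen 189 needle -1.94 green 0.303 LOAD N 0.78
t 23.0 p [ 0.445  -0.0347  0.1796] F [-4.85 -0.97  0.4 ] op 0.0258
[[-0.01, 0.997, 0.074], [0.009, 0.074, -0.997], [-1.0, -0.009, -0.009]]
g [ 0.4452 -0.0348  0.1985] a est 0.3694 r 0.2037 yoff 0.0005
0.34 [ 0.0061 -0.0022  0.0001] rot [ 0.0003 -0.003   0.003 ]
0.31 [ 0.0132 -0.0045  0.0001] rot [ 0.0003 -0.003   0.003 ]
0.28 [ 0.0204 -0.0066  0.0002] rot [ 0.0003 -0.003   0.003 ]
0.25 [ 0.0277 -0.0085  0.0002] rot [ 0.0003 -0.003   0.003 ]
0.22 [ 0.035  -0.0102  0.0003] rot [ 0.0003 -0.003   0.003 ]
0.19 [ 0.0424 -0.0117  0.0004] rot [ 0.0003 -0.003   0.003 ]
```

View pics/d0.png

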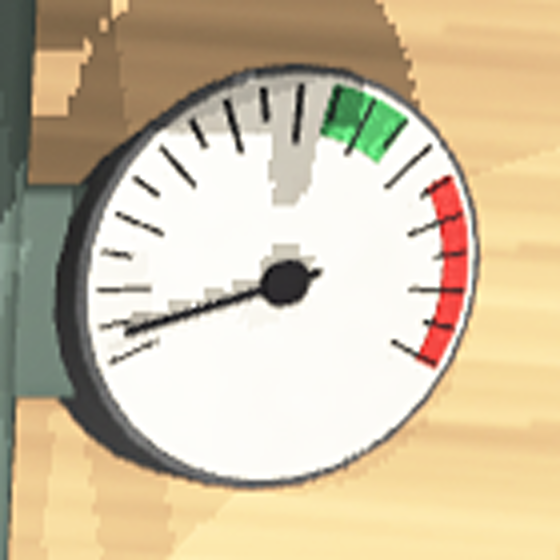

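{"api": "carry_out", "payload": {
  "rows": [
    {"offset":[0.0061,-0.0022,0],"delta_rot":[0,0,0],"grip":0.1},
    {"offset":[0.0132,-0.0045,0],"delta_rot":[0,0,0],"grip":0.1},
    {"offset":[0.0204,-0.0066,0],"delta_rot":[0,0,0],"grip":0.1},
    {"offset":[0.0277,-0.0085,0],"delta_rot":[0,0,0],"grip":0.1},
    {"offset":[0.035,-0.0102,0],"delta_rot":[0,0,0],"grip":0.1}
  ]
}}

```text
t: 23.42
eef_pos: [0.4366, -0.0353, 0.1516]
eef_rot: [1.156, 1.257, -1.157]
wrist_force: [-5.1, -1.1, 3.5]
opening: 0.0254
```

```bash
python3 - <<'E'
from h import *
st(); aest(); dial('d1.png'); arc(.22,[.20,.18,.16,.14,.12])
S=capture('scene');crop(S,180,130,320,250,5,'s25.png')
E
```

```text
t 23.42 p [ 0.4366 -0.0353  0.1516] F [-5.07 -1.15  3.5 ] op 0.0254
[[-0.01, 0.997, 0.074], [0.009, 0.074, -0.997], [-1.0, -0.01, -0.009]]
g [ 0.4368 -0.0354  0.1706] a est 0.2261 r 0.2036 yoff 0.0005
hub [418.9  85.2] [418.7  85.4] nneedle 43 ngreen 251 needle -1.778 green 0.3 LOAD N 1.61
0.2 [ 0.0049 -0.001   0.    ] rot [ 0.0003 -0.0028  0.0031]
0.18 [ 0.0098 -0.0019  0.0001] rot [ 0.0003 -0.0028  0.0031]
0.16 [ 0.0148 -0.0027  0.0001] rot [ 0.0003 -0.0028  0.0031]
0.14 [ 0.0197 -0.0034  0.0002] rot [ 0.0003 -0.0028  0.0031]
0.12 [ 0.0247 -0.004   0.0002] rot [ 0.0003 -0.0028  0.0031]
```

View pics/s25.png

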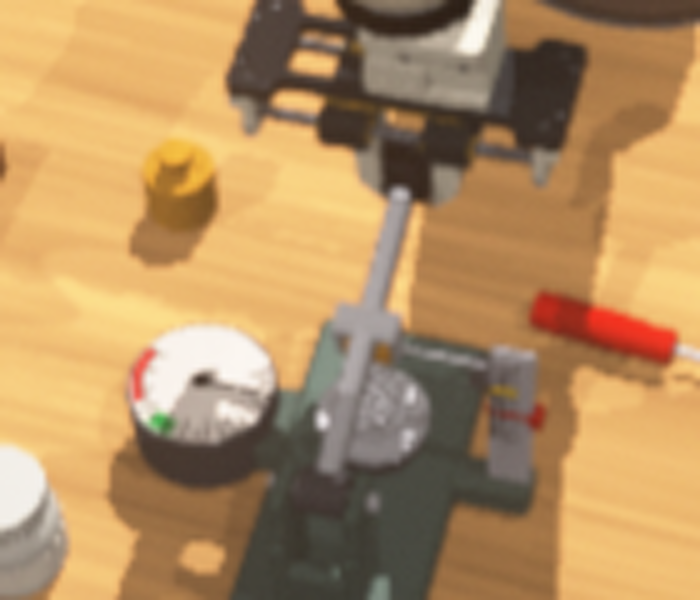

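{"api": "carry_out", "payload": {
  "rows": [
    {"offset":[0.0049,-0.001,0],"delta_rot":[0,0,0],"grip":0.1},
    {"offset":[0.0098,-0.0019,0],"delta_rot":[0,0,0],"grip":0.1},
    {"offset":[0.0148,-0.0027,0],"delta_rot":[0,0,0],"grip":0.1},
    {"offset":[0.0172,-0.003,0],"delta_rot":[0,0,0],"grip":0.1},
    {"offset":[0.0172,-0.003,0],"delta_rot":[0,0,0],"grip":0.1}
  ]
}}

```text
t: 23.93
eef_pos: [0.4339, -0.0355, 0.1379]
eef_rot: [1.156, 1.258, -1.158]
wrist_force: [-6.3, -0.8, 3.6]
opening: 0.0259
```

```bash
python3 - <<'E'
from h import *
st(); aest(); dial('d2.png'); arc(.15,[.13,.11,.09,.07,.05])
E
```

```text
t 23.93 p [ 0.4339 -0.0355  0.1379] F [-6.3  -0.84  3.6 ] op 0.0259
[[-0.011, 0.997, 0.074], [0.008, 0.074, -0.997], [-1.0, -0.011, -0.009]]
g [ 0.4341 -0.0357  0.1569] a est 0.1573 r 0.2036 yoff 0.0005
hub [427.6  79.2] [427.3  79.1] nneedle 92 ngreen 289 needle -0.91 green 0.291 LOAD N 5.99
0.13 [ 0.005  -0.0006  0.    ] rot [ 0.0002 -0.0029  0.0034]
0.11 [ 0.0099 -0.0012  0.0001] rot [ 0.0002 -0.0029  0.0034]
0.09 [ 0.0149 -0.0016  0.0001] rot [ 0.0002 -0.0029  0.0034]
0.07 [ 0.0199 -0.002   0.0002] rot [ 0.0002 -0.0029  0.0034]
0.05 [ 0.0249 -0.0022  0.0002] rot [ 0.0002 -0.0029  0.0034]
```

View pics/d2.png

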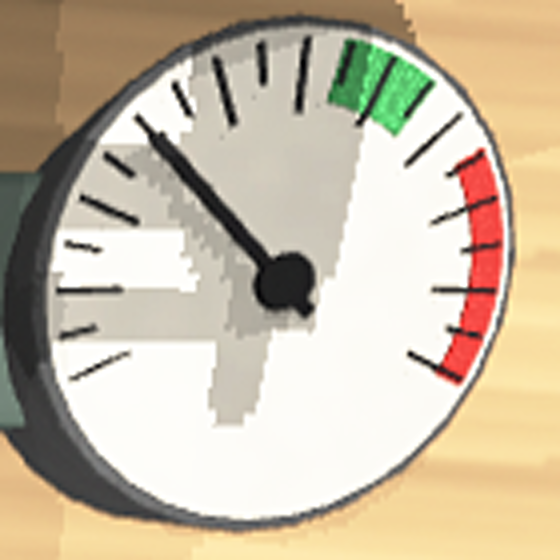

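{"api": "carry_out", "payload": {
  "rows": [
    {"offset":[0.0045,-0.0006,0],"delta_rot":[0,0,0],"grip":0.1},
    {"offset":[0.009,-0.001,0],"delta_rot":[0,0,0],"grip":0.1},
    {"offset":[0.013,-0.0014,0],"delta_rot":[0,0,0],"grip":0.1},
    {"offset":[0.0155,-0.0016,0],"delta_rot":[0,0,0],"grip":0.1},
    {"offset":[0.0155,-0.0016,0],"delta_rot":[0,0,0],"grip":0.1}
  ]
}}

```text
t: 24.4
eef_pos: [0.4324, -0.0356, 0.1258]
eef_rot: [1.156, 1.258, -1.159]
wrist_force: [-6.7, -0.5, 4.4]
opening: 0.0259
```

```bash
python3 - <<'E'
from h import *
st(); aest(); dial('d3.png'); arc(.09,[.08,.07,.06,.05])
E
```

```text
t 24.4 p [ 0.4324 -0.0356  0.1258] F [-6.7  -0.54  4.44] op 0.0259
[[-0.012, 0.997, 0.074], [0.008, 0.074, -0.997], [-1.0, -0.011, -0.009]]
g [ 0.4326 -0.0357  0.1448] a est 0.0974 r 0.2035 yoff 0.0005
hub [436.   73.9] [435.7  74.1] nneedle 122 ngreen 331 needle -0.214 green 0.296 LOAD N 9.45
0.08 [ 0.0025 -0.0002  0.    ] rot [ 0.0002 -0.003   0.0036]
0.07 [ 0.005  -0.0003  0.    ] rot [ 0.0002 -0.003   0.0036]
0.06 [ 0.0075 -0.0005  0.0001] rot [ 0.0002 -0.003   0.0036]
0.05 [ 0.01   -0.0006  0.0001] rot [ 0.0002 -0.003   0.0036]
```

{"api": "carry_out", "payload": {
  "rows": [
    {"offset":[0.003,-0.0002,0],"delta_rot":[0,0,0],"grip":0.1},
    {"offset":[0.006,-0.0003,0],"delta_rot":[0,0,0],"grip":0.1},
    {"offset":[0.009,-0.0005,0],"delta_rot":[0,0,0],"grip":0.1},
    {"offset":[0.01,-0.0006,0],"delta_rot":[0,0,0],"grip":0.1},
    {"offset":[0.01,-0.0006,0],"delta_rot":[0,0,0],"grip":0.1}
  ]
}}

```text
t: 24.87
eef_pos: [0.4318, -0.0356, 0.1183]
eef_rot: [1.156, 1.259, -1.159]
wrist_force: [-7.0, -0.8, 5.6]
opening: 0.0262
```

```bash
python3 - <<'E'
from h import *
st(); aest(); dial('d4.png')
S=capture('scene');crop(S,180,130,320,250,5,'s26.png')
E
```

```text
t 24.87 p [ 0.4318 -0.0356  0.1183] F [-6.97 -0.8   5.55] op 0.0262
[[-0.012, 0.997, 0.074], [0.009, 0.074, -0.997], [-1.0, -0.012, -0.01]]
g [ 0.4321 -0.0358  0.1373] a est 0.0603 r 0.2035 yoff 0.0006
hub [441.9  71.2] [441.5  71.3] nneedle 115 ngreen 306 needle 0.212 green 0.299 LOAD N 11.56
```

View pics/d4.png

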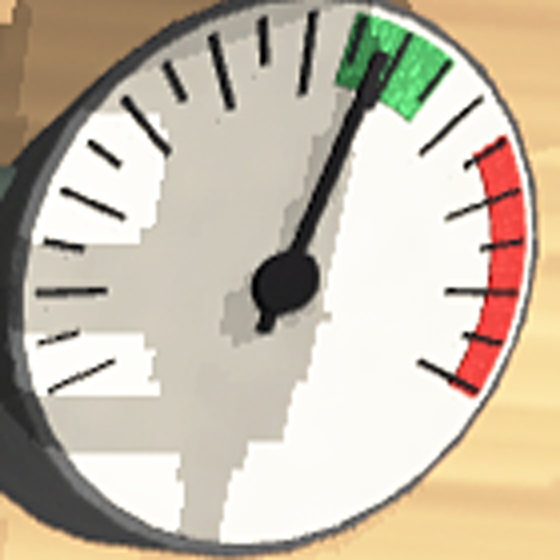

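The needle is in the green at 11.6 N. I'll add a slight nudge and hold.

{"api": "carry_out", "payload": {
  "rows": [
    {"offset":[0.0015,-0.0001,0],"delta_rot":[0,0,0],"grip":0.1},
    {"offset":[0.0015,-0.0001,0],"delta_rot":[0,0,0],"grip":0.1},
    {"offset":[0.0015,-0.0001,0],"delta_rot":[0,0,0],"grip":0.1},
    {"offset":[0.0015,-0.0001,0],"delta_rot":[0,0,0],"grip":0.1},
    {"offset":[0.0015,-0.0001,0],"delta_rot":[0,0,0],"grip":0.1}
  ]
}}

```text
t: 25.38
eef_pos: [0.4318, -0.0356, 0.1176]
eef_rot: [1.156, 1.26, -1.159]
wrist_force: [-7.1, -0.3, 5.6]
opening: 0.0263
```

```bash
python3 - <<'E'
from h import *
st(); aest(); dial('d5.png')
E
```

```text
t 25.38 p [ 0.4318 -0.0356  0.1176] F [-7.12 -0.27  5.57] op 0.0263
[[-0.013, 0.997, 0.074], [0.009, 0.074, -0.997], [-1.0, -0.012, -0.01]]
g [ 0.432  -0.0358  0.1366] a est 0.0571 r 0.2035 yoff 0.0006
hub [442.7  70.8] [442.2  71.1] nneedle 115 ngreen 329 needle 0.242 green 0.293 LOAD N 11.75
```

{"api": "carry_out", "payload": {
  "rows": [
    {"offset":[0,0,0],"delta_rot":[0,0,0],"grip":0.1},
    {"offset":[0,0,0],"delta_rot":[0,0,0],"grip":0.1},
    {"offset":[0,0,0],"delta_rot":[0,0,0],"grip":0.1},
    {"offset":[0,0,0],"delta_rot":[0,0,0],"grip":0.1},
    {"offset":[0,0,0],"delta_rot":[0,0,0],"grip":0.1}
  ]
}}

```text
t: 25.85
eef_pos: [0.4318, -0.0356, 0.1181]
eef_rot: [1.156, 1.26, -1.159]
wrist_force: [-7.5, 0.0, 5.7]
opening: 0.0261
```

```bash
python3 - <<'E'
from h import *
st(); aest(); dial('d6.png')
S=capture('scene');crop(S,180,130,320,250,5,'s27.png')
E
```

```text
t 25.85 p [ 0.4318 -0.0356  0.1181] F [-7.47  0.01  5.67] op 0.0261
[[-0.013, 0.997, 0.074], [0.01, 0.074, -0.997], [-1.0, -0.012, -0.011]]
g [ 0.4321 -0.0357  0.1371] a est 0.0595 r 0.2035 yoff 0.0006
hub [442.2  71. ] [442.   71.2] nneedle 115 ngreen 312 needle 0.227 green 0.302 LOAD N 11.62
```

{"api": "carry_out", "payload": {
  "rows": [
    {"offset":[0,0,0],"delta_rot":[0,0,0],"grip":0.1},
    {"offset":[0,0,0],"delta_rot":[0,0,0],"grip":0.1},
    {"offset":[0,0,0],"delta_rot":[0,0,0],"grip":0.1},
    {"offset":[0,0,0],"delta_rot":[0,0,0],"grip":0.1},
    {"offset":[0,0,0],"delta_rot":[0,0,0],"grip":0.1}
  ]
}}

```text
t: 26.37
eef_pos: [0.4319, -0.0356, 0.1185]
eef_rot: [1.156, 1.261, -1.159]
wrist_force: [-6.6, -0.1, 5.8]
opening: 0.0255
```

```bash
python3 - <<'E'
from h import *
st(); aest(); dial('d7.png'); arc(.055,[.13,.22,.31,.40,.5])
E
```

```text
t 26.37 p [ 0.4319 -0.0356  0.1185] F [-6.56 -0.11  5.83] op 0.0255
[[-0.013, 0.997, 0.074], [0.01, 0.074, -0.997], [-1.0, -0.013, -0.011]]
g [ 0.4321 -0.0358  0.1375] a est 0.0617 r 0.2035 yoff 0.0005
hub [442.1  71. ] [441.7  71.3] nneedle 120 ngreen 316 needle 0.195 green 0.306 LOAD N 11.44
0.13 [-0.0187  0.0015 -0.0002] rot [ 0.0003 -0.0035  0.0041]
0.22 [-0.0409  0.0051 -0.0004] rot [ 0.0003 -0.0035  0.0041]
0.31 [-0.0627  0.0107 -0.0007] rot [ 0.0003 -0.0035  0.0041]
0.4 [-0.0838  0.0183 -0.0009] rot [ 0.0003 -0.0035  0.0041]
0.5 [-0.1065  0.0289 -0.0011] rot [ 0.0003 -0.0035  0.0041]
```

View pics/s27.png

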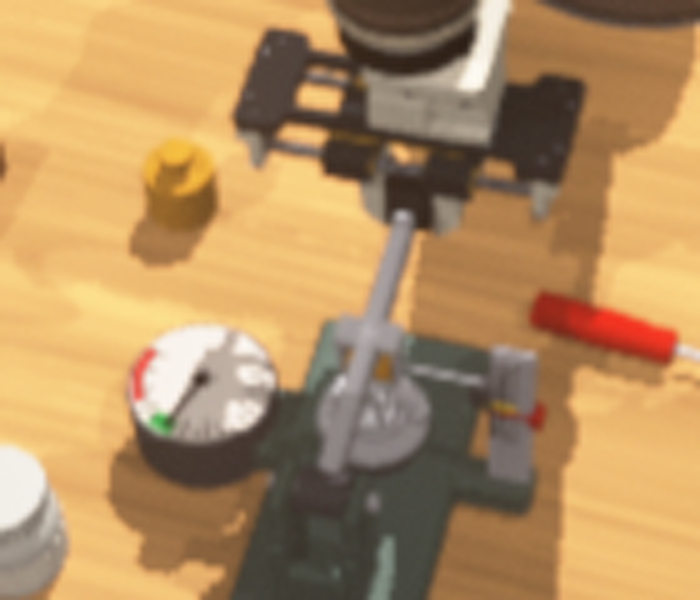

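View pics/d7.png

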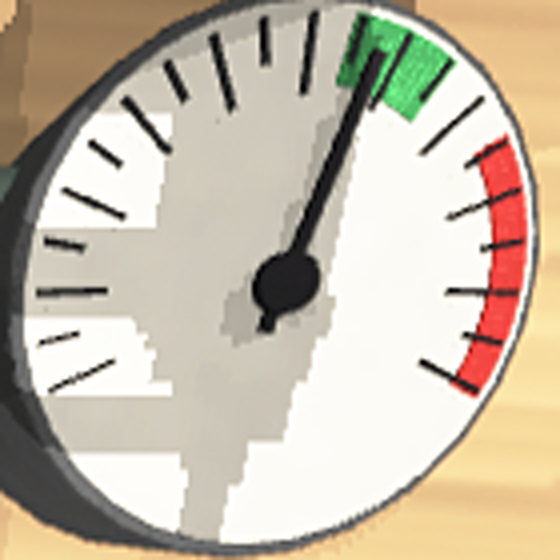

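I held it in the green (11.4–11.75 N) for 1.5 s. Now I'll swing the lever back up.

{"api": "carry_out", "payload": {
  "rows": [
    {"offset":[-0.0187,0.0015,0],"delta_rot":[0,0,0],"grip":0.1},
    {"offset":[-0.0409,0.0051,0],"delta_rot":[0,0,0],"grip":0.1},
    {"offset":[-0.0627,0.0107,0],"delta_rot":[0,0,0],"grip":0.1},
    {"offset":[-0.0838,0.0183,0],"delta_rot":[0,0,0],"grip":0.1},
    {"offset":[-0.1065,0.0289,0],"delta_rot":[0,0,0],"grip":0.1}
  ]
}}

```text
t: 26.83
eef_pos: [0.4575, -0.0339, 0.2048]
eef_rot: [1.157, 1.26, -1.157]
wrist_force: [8.3, 3.2, -8.3]
opening: 0.026
```

```bash
python3 - <<'E'
from h import *
st(); aest(); p,R,s=pose(); g=p-.019*R.apply([1,0,0]); d=g-PIV; a=np.arctan2(d[2],-d[:2]@XT[:2]); arc(a,np.linspace(a,a+.55,6)[1:])
E
```

```text
t 26.83 p [ 0.4575 -0.0339  0.2048] F [ 8.29  3.17 -8.33] op 0.026
[[-0.011, 0.997, 0.075], [0.011, 0.075, -0.997], [-1.0, -0.011, -0.011]]
g [ 0.4577 -0.0341  0.2238] a est 0.5081 r 0.2031 yoff 0.0004
0.618 [-0.0234  0.0144 -0.0002] rot [ 0.0005 -0.0036  0.0034]
0.728 [-0.0451  0.0313 -0.0004] rot [ 0.0005 -0.0036  0.0034]
0.838 [-0.0647  0.0505 -0.0006] rot [ 0.0005 -0.0036  0.0034]
0.948 [-0.0822  0.0717 -0.0008] rot [ 0.0005 -0.0036  0.0034]
1.058 [-0.0972  0.0948 -0.0009] rot [ 0.0005 -0.0036  0.0034]
```

{"api": "carry_out", "payload": {
  "rows": [
    {"offset":[-0.0234,0.0144,0],"delta_rot":[0,0,0],"grip":0.1},
    {"offset":[-0.0451,0.0313,0],"delta_rot":[0,0,0],"grip":0.1},
    {"offset":[-0.0647,0.0505,0],"delta_rot":[0,0,0],"grip":0.1},
    {"offset":[-0.0822,0.0717,0],"delta_rot":[0,0,0],"grip":0.1},
    {"offset":[-0.0972,0.0948,0],"delta_rot":[0,0,0],"grip":0.1}
  ]
}}

```text
t: 27.25
eef_pos: [0.5348, -0.0283, 0.2831]
eef_rot: [1.156, 1.261, -1.155]
wrist_force: [0.6, -0.2, -6.2]
opening: 0.0256
```

```bash
python3 - <<'E'
from h import *
st(); aest(); p,R,s=pose(); g=p-.019*R.apply([1,0,0]); d=g-PIV; a=np.arctan2(d[2],-d[:2]@XT[:2]); arc(a,np.linspace(a,1.64,6)[1:])
E
```

```text
t 27.25 p [ 0.5348 -0.0283  0.2831] F [ 0.56 -0.22 -6.16] op 0.0256
[[-0.011, 0.997, 0.076], [0.011, 0.076, -0.997], [-1.0, -0.01, -0.012]]
g [ 0.535  -0.0285  0.3021] a est 1.0573 r 0.2034 yoff 0.0003
1.174 [-0.0131  0.026  -0.0001] rot [ 0.0008 -0.0038  0.0033]
1.29 [-0.023   0.0534 -0.0001] rot [ 0.0008 -0.0038  0.0033]
1.407 [-0.0297  0.0817 -0.0001] rot [ 0.0008 -0.0038  0.0033]
1.523 [-3.310e-02  1.106e-01 -1.000e-04] rot [ 0.0008 -0.0038  0.0033]
1.64 [-0.0331  0.1398  0.    ] rot [ 0.0008 -0.0038  0.0033]
```

{"api": "carry_out", "payload": {
  "rows": [
    {"offset":[-0.0131,0.026,0],"delta_rot":[0,0,0],"grip":0.1},
    {"offset":[-0.023,0.0534,0],"delta_rot":[0,0,0],"grip":0.1},
    {"offset":[-0.0297,0.0817,0],"delta_rot":[0,0,0],"grip":0.1},
    {"offset":[-0.0331,0.1106,0],"delta_rot":[0,0,0],"grip":0.1},
    {"offset":[-0.0331,0.1398,0],"delta_rot":[0,0,0],"grip":0.1}
  ]
}}

```text
t: 27.67
eef_pos: [0.6483, -0.0202, 0.3098]
eef_rot: [1.156, 1.259, -1.155]
wrist_force: [-3.3, -1.2, 0.7]
opening: 0.026
```

{"api": "carry_out", "payload": {
  "rows": [
    {"offset":[0,0,0],"delta_rot":[0,0,0],"grip":0.1},
    {"offset":[0,0,0],"delta_rot":[0,0,0],"grip":0.1},
    {"offset":[0,0,0],"delta_rot":[0,0,0],"grip":0.3},
    {"offset":[0,0,0],"delta_rot":[0,0,0],"grip":0.45},
    {"offset":[0,0,0],"delta_rot":[0,0,0],"grip":0.5}
  ]
}}

```text
t: 28.08
eef_pos: [0.6478, -0.0198, 0.3104]
eef_rot: [1.157, 1.26, -1.154]
wrist_force: [-0.2, 0.2, -0.3]
opening: 0.0365
```

```bash
python3 - <<'E'
from h import *
st(); aest(); print(np.round(pose()[2]['joints'],2))
W=capture('wrist');crop(W,160,130,400,330,3,'w28.png')
S=capture('scene');crop(S,180,130,320,250,5,'s28.png')
E
```

```text
t 28.08 p [ 0.6478 -0.0198  0.3104] F [-0.16  0.23 -0.34] op 0.0365
[[-0.009, 0.997, 0.076], [0.011, 0.076, -0.997], [-1.0, -0.009, -0.012]]
g [ 0.648  -0.02    0.3294] a est 1.6361 r 0.2048 yoff 0.0005
[-0.66  0.6   1.09  1.43 -0.54  1.44 -1.07]
```

View pics/w28.png

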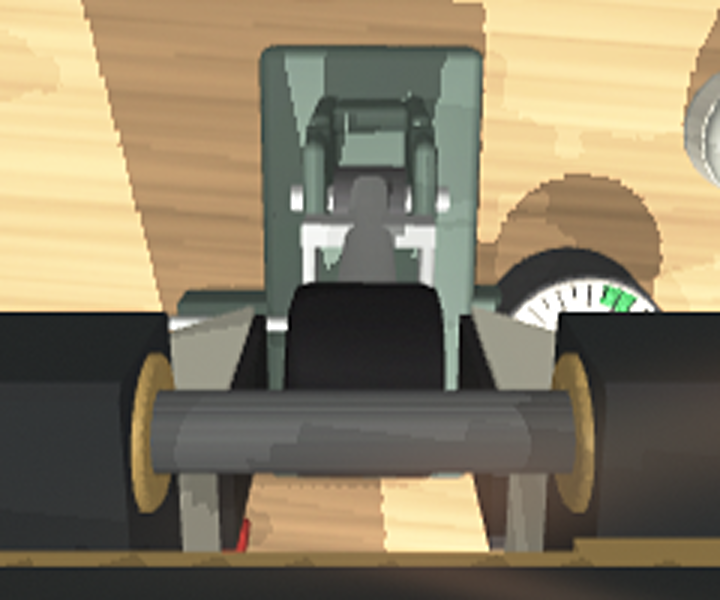

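View pics/s28.png

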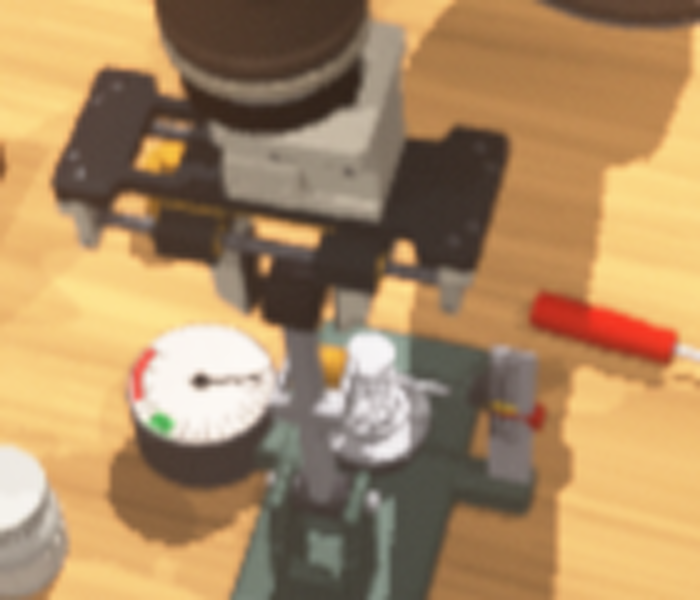

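{"api": "carry_out", "payload": {
  "rows": [
    {"offset":[0,0,0],"delta_rot":[0,0,0],"grip":0.55},
    {"offset":[-0.03,0,0],"delta_rot":[0,0,0],"grip":0.55},
    {"offset":[-0.07,0,0],"delta_rot":[0,0,0],"grip":0.55},
    {"offset":[-0.11,0,0],"delta_rot":[0,0,0],"grip":0.55},
    {"offset":[-0.12,-0.03,0],"delta_rot":[0,0,0],"grip":0.55}
  ]
}}

```text
t: 28.6
eef_pos: [0.6281, -0.0224, 0.4107]
eef_rot: [1.156, 1.254, -1.148]
wrist_force: [0.6, 0.6, 0.5]
opening: 0.0506
```

```bash
python3 - <<'E'
from h import *
st(); gg([.52,-.07,.43],RR)
S=capture('scene');crop(S,200,150,320,250,5,'s29.png')
E
```

```text
t 28.6 p [ 0.6281 -0.0224  0.4107] F [0.62 0.6  0.48] op 0.0506
[[-0.003, 0.997, 0.079], [0.009, 0.079, -0.997], [-1.0, -0.002, -0.009]]
off [-0.0019 -0.1336  0.0429] rot [-0.2461  0.0402  0.105 ] dist 0.1122 rows 6.8
```

View pics/s29.png

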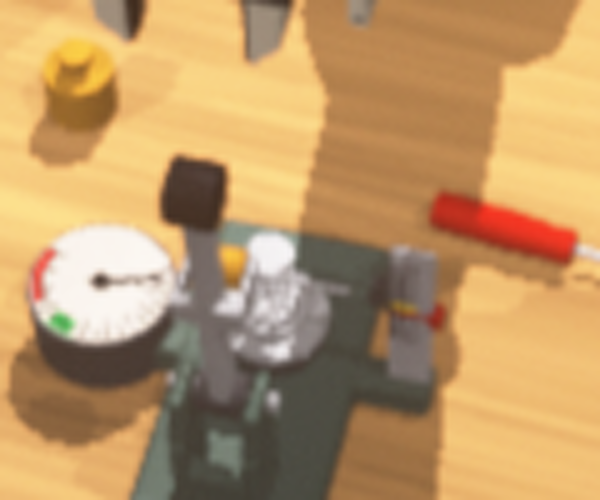

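{"api": "carry_out", "payload": {
  "rows": [
    {"offset":[-0.01,-0.045,0.014],"delta_rot":[-0.246,0.04,0.105],"grip":0.5},
    {"offset":[-0.01,-0.09,0.028],"delta_rot":[-0.246,0.04,0.105],"grip":0.5},
    {"offset":[0.0,-0.134,0.043],"delta_rot":[-0.246,0.04,0.105],"grip":0.5},
    {"offset":[0.0,-0.15,0.043],"delta_rot":[-0.246,0.04,0.105],"grip":0.5},
    {"offset":[0.0,-0.15,0.043],"delta_rot":[-0.246,0.04,0.105],"grip":0.5}
  ]
}}

```text
t: 29.07
eef_pos: [0.5027, -0.0709, 0.4107]
eef_rot: [0.912, 1.353, -0.52]
wrist_force: [0.5, 0.9, 1.3]
opening: 0.0461
```

```bash
python3 - <<'E'
from h import *
st();print(np.round(pose()[2]['joints'],2)); gg([.46,-.07,.22],RR)
E
```

```text
t 29.07 p [ 0.5027 -0.0709  0.4107] F [0.5  0.93 1.29] op 0.0461
[[0.183, 0.781, 0.598], [0.18, 0.571, -0.801], [-0.967, 0.254, -0.036]]
[-0.94 -0.01  1.17  1.72 -0.22  1.29 -0.66]
off [ 0.2445 -0.0995 -0.0251] rot [-0.0695  0.0098  0.028 ] dist 0.2121 rows 5.1
```

{"api": "carry_out", "payload": {
  "rows": [
    {"offset":[0.03,-0.04,-0.02],"delta_rot":[-0.0695,0.0098,0.028],"grip":0.5},
    {"offset":[0.08,-0.075,-0.025],"delta_rot":[-0.0695,0.0098,0.028],"grip":0.5},
    {"offset":[0.13,-0.0995,-0.025],"delta_rot":[-0.0695,0.0098,0.028],"grip":0.5},
    {"offset":[0.18,-0.0995,-0.025],"delta_rot":[-0.0695,0.0098,0.028],"grip":0.5},
    {"offset":[0.235,-0.0995,-0.025],"delta_rot":[-0.0695,0.0098,0.028],"grip":0.5}
  ]
}}

```text
t: 29.48
eef_pos: [0.4533, -0.0685, 0.2585]
eef_rot: [0.804, 1.366, -0.272]
wrist_force: [-0.2, 3.7, 2.1]
opening: 0.0456
```

{"api": "carry_out", "payload": {
  "rows": [
    {"offset":[0,0,0],"delta_rot":[0,0,0],"grip":0.5},
    {"offset":[0,0,0],"delta_rot":[0,0,0],"grip":0.5},
    {"offset":[0,0,0],"delta_rot":[0,0,0],"grip":0.5},
    {"offset":[0,0,0],"delta_rot":[0,0,0],"grip":0.5},
    {"offset":[0,0,0],"delta_rot":[0,0,0],"grip":0.5}
  ]
}}

```text
t: 29.9
eef_pos: [0.454, -0.069, 0.2606]
eef_rot: [0.807, 1.363, -0.269]
wrist_force: [0.3, -0.2, 0.2]
opening: 0.0462
```

```bash
python3 - <<'E'
from h import *
st()
W=capture('wrist');cv2.imwrite('pics/w30.png',W['color'])
print(proj(W,[.538,.056,.164]),proj(W,[.538,.056,.06]))
gx=proj(W,[.535,.053,.11]).astype(int); print(gx)
x0=max(0,gx[0]-50);y0=max(0,gx[1]-60); print(x0,y0); crop(W,x0,y0,x0+100,y0+100,7,'w30c.png')
E
```

```text
t 29.9 p [ 0.454  -0.069   0.2606] F [ 0.28 -0.24  0.18] op 0.0462
[[0.225, 0.608, 0.761], [0.274, 0.71, -0.649], [-0.935, 0.355, -0.007]]
[263.38559258  86.76864077] [268.46703141 126.84123345]
[266 114]
216 54
```

View pics/w30.png

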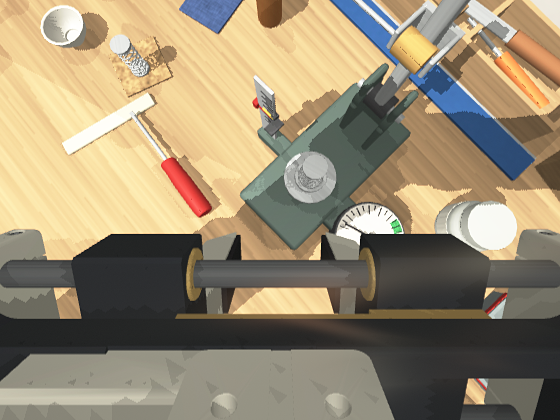

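View pics/w30c.png

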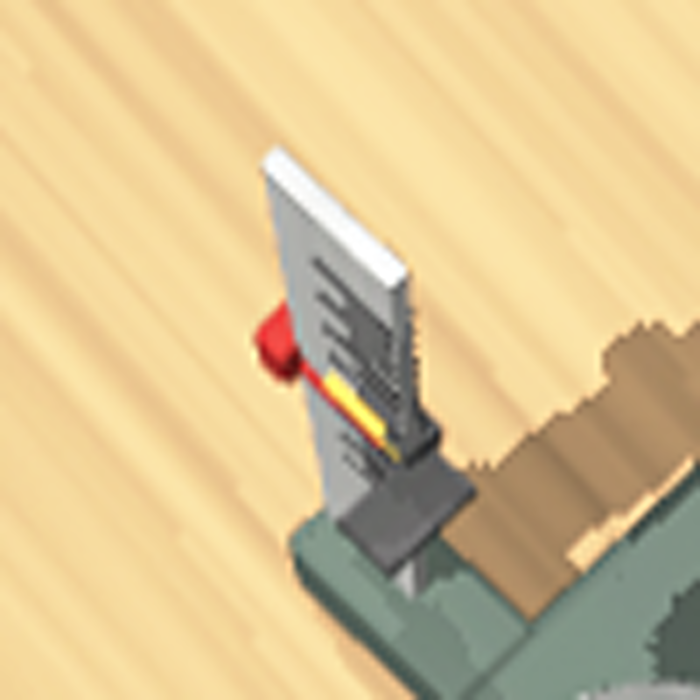

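```bash
python3 - <<'E'
from h import *
W=capture('wrist')
seat=np.array([.535,-.0288,0]); YTv=np.array([-np.sin(YT),np.cos(YT),0])
def onface(x,y,fx):
    o,d=ray(W,216+(x+.5)/7-.5,54+(y+.5)/7-.5); t=(fx-(o-seat)@XT)/(d@XT); X=o+d*t-seat; return np.round([X@YTv,X[2]],4)
for fx in (.004,.007): print('face x',fx,'yellow',onface(357,405,fx),'red',[onface(*q,fx) for q in((312,374),(330,392),(350,415),(370,432))],'top near',onface(405,285,fx),'top far',onface(268,165,fx))
print('top cap',tri([(W,314,165),(capture('scene'),180+372/5,130+350/5)])[0])
crop(W,270,130,350,210,8,'w31.png'); st()
gg([.535,-.0288,.21],RR); gg([.535,-.0288,.1006],RR)
E
```

```text
face x 0.004 yellow [0.0779 0.1267] red [array([0.0885, 0.1211]), array([0.0844, 0.121 ]), array([0.08  , 0.1195]), array([0.0754, 0.1206])] top near [0.0649 0.1839] top far [0.0902 0.1802]
face x 0.007 yellow [0.0818 0.1155] red [array([0.0928, 0.1097]), array([0.0886, 0.1096]), array([0.0841, 0.108 ]), array([0.0793, 0.1092])] top near [0.0683 0.1748] top far [0.0946 0.1709]
top cap [ 0.53449759 -0.02748043  0.12196647]
t 30.05 p [ 0.4537 -0.0685  0.2598] F [ 0.52 -0.38 -0.78] op 0.0461
[[0.224, 0.608, 0.761], [0.274, 0.711, -0.648], [-0.935, 0.354, -0.007]]
off [0.1183 0.0748 0.0459] rot [ 0.0013 -0.003  -0.0039] dist 0.1178 rows 2.8
off [0.2462 0.0264 0.0469] rot [ 0.0013 -0.003  -0.0039] dist 0.2016 rows 4.8
```

View pics/w31.png

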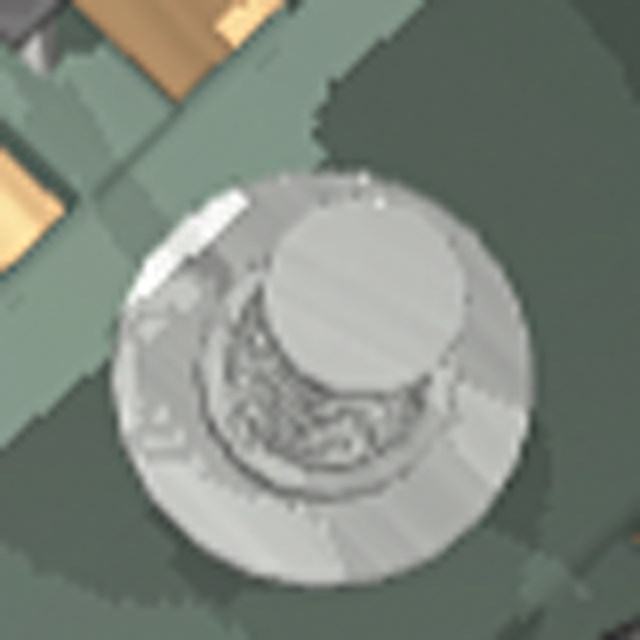

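On the gauge the yellow index is about 6 mm above the red mark, so the spring is sound and goes in the green-lined wooden tray. I'll regrip it.

{"api": "carry_out", "payload": {
  "rows": [
    {"offset":[0.03,0.03,0.02],"delta_rot":[0.0013,-0.003,-0.004],"grip":0.5},
    {"offset":[0.07,0.055,0.035],"delta_rot":[0.0013,-0.003,-0.004],"grip":0.5},
    {"offset":[0.11,0.0748,0.046],"delta_rot":[0.0013,-0.003,-0.004],"grip":0.5},
    {"offset":[0.1183,0.0748,0.046],"delta_rot":[0.0013,-0.003,-0.004],"grip":0.5},
    {"offset":[0.1183,0.0748,0.046],"delta_rot":[0.0013,-0.003,-0.004],"grip":0.5}
  ]
}}

```text
t: 30.47
eef_pos: [0.5391, -0.0226, 0.19]
eef_rot: [0.796, 1.365, -0.286]
wrist_force: [-1.0, -1.1, -0.2]
opening: 0.0462
```

{"api": "carry_out", "payload": {
  "rows": [
    {"offset":[0,0,0],"delta_rot":[0,0,0],"grip":0.5},
    {"offset":[0,0,0],"delta_rot":[0,0,0],"grip":0.5},
    {"offset":[0,0,0],"delta_rot":[0,0,0],"grip":0.5},
    {"offset":[0,0,0],"delta_rot":[0,0,0],"grip":0.5},
    {"offset":[0,0,0],"delta_rot":[0,0,0],"grip":0.5}
  ]
}}

```text
t: 30.88
eef_pos: [0.5392, -0.0227, 0.191]
eef_rot: [0.797, 1.364, -0.285]
wrist_force: [0.2, 0.6, 0.6]
opening: 0.0459
```

```bash
python3 - <<'E'
from h import *
st();print(np.round(pose()[2]['joints'],2))
W=capture('wrist');cv2.imwrite('pics/w32.png',W['color']); print(proj(W,[.5345,-.0282,.12]))
gg([.5347,-.0285,.14],RR); gg([.5347,-.0285,.1006],RR)
E
```

```text
t 30.88 p [ 0.5392 -0.0227  0.191 ] F [0.16 0.63 0.57] op 0.0459
[[0.221, 0.614, 0.758], [0.259, 0.713, -0.652], [-0.94, 0.34, -0.001]]
[-0.68  0.4   1.1   2.06 -0.87  0.97  0.2 ]
[280.62277731 252.89054131]
off [ 0.0804 -0.0302  0.0007] rot [ 0.0005 -0.0007  0.0007] dist 0.0687 rows 1.6
off [ 0.1267 -0.0469  0.0008] rot [ 0.0005 -0.0007  0.0007] dist 0.1081 rows 2.6
```

View pics/w32.png

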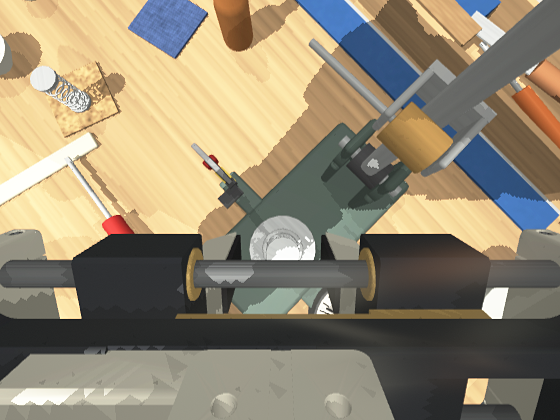

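{"api": "carry_out", "payload": {
  "rows": [
    {"offset":[0.035,-0.0135,0.0007],"delta_rot":[0,0,0],"grip":0.5},
    {"offset":[0.07,-0.026,0.0007],"delta_rot":[0,0,0],"grip":0.5},
    {"offset":[0.1,-0.0372,0.0007],"delta_rot":[0,0,0],"grip":0.5},
    {"offset":[0.12,-0.0445,0.0007],"delta_rot":[0,0,0],"grip":0.5},
    {"offset":[0.1235,-0.046,0.0007],"delta_rot":[0,0,0],"grip":0.5}
  ]
}}

```text
t: 31.35
eef_pos: [0.5372, -0.0234, 0.0831]
eef_rot: [0.796, 1.367, -0.287]
wrist_force: [-0.2, -0.4, -0.8]
opening: 0.0458
```

```bash
python3 - <<'E'
from h import *
st();print(np.round(pose()[2]['joints'],2)); W=capture('wrist');crop(W,160,150,400,330,3,'w33.png')
gg([.5347,-.0285,.1006],RR)
E
```

```text
t 31.35 p [ 0.5372 -0.0234  0.0831] F [-0.22 -0.39 -0.84] op 0.0458
[[0.217, 0.615, 0.758], [0.259, 0.713, -0.652], [-0.941, 0.338, -0.004]]
[-0.5   0.56  0.9   2.17 -1.14  0.84  0.48]
off [0.0019 0.0005 0.0011] rot [ 0.0001 -0.0013  0.0013] dist 0.0018 rows 0.0
```

View pics/w33.png

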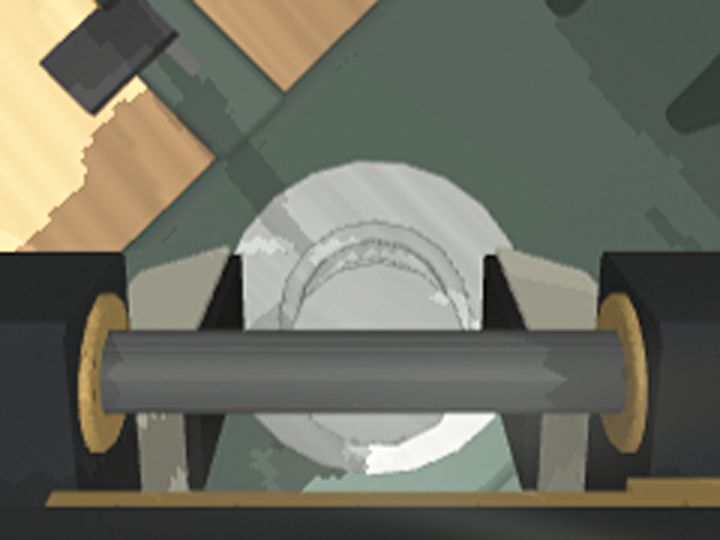

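Centred. Closing.

{"api": "carry_out", "payload": {
  "rows": [
    {"offset":[0,0,0.0012],"delta_rot":[0,0,0],"grip":0.35},
    {"offset":[0,0,0.0012],"delta_rot":[0,0,0],"grip":0.25},
    {"offset":[0,0,0.0012],"delta_rot":[0,0,0],"grip":0.15},
    {"offset":[0,0,0.0012],"delta_rot":[0,0,0],"grip":0.1},
    {"offset":[0,0,0.0012],"delta_rot":[0,0,0],"grip":0.1}
  ]
}}

```text
t: 31.82
eef_pos: [0.5391, -0.0244, 0.0849]
eef_rot: [0.797, 1.365, -0.286]
wrist_force: [0.8, -0.1, 0.5]
opening: 0.0258
```

```bash
python3 - <<'E'
from h import *
st(); p,R,s=pose(); go(p+[0,0,.04]); go(p+[-.02,-.02,.13])
E
```

```text
t 31.82 p [ 0.5391 -0.0244  0.0849] F [ 0.76 -0.12  0.47] op 0.0258
[[0.22, 0.614, 0.758], [0.259, 0.713, -0.652], [-0.941, 0.339, -0.002]]
off [-0.047   0.017  -0.0001] rot [0. 0. 0.] dist 0.04 rows 1.0
off [-0.1648  0.0219 -0.003 ] rot [0. 0. 0.] dist 0.133 rows 3.2
```

{"api": "carry_out", "payload": {
  "rows": [
    {"offset":[-0.025,0.009,0],"delta_rot":[0,0,0],"grip":0.1},
    {"offset":[-0.055,0.019,0],"delta_rot":[0,0,0],"grip":0.1},
    {"offset":[-0.095,0.025,0],"delta_rot":[0,0,0],"grip":0.1},
    {"offset":[-0.14,0.023,-0.003],"delta_rot":[0,0,0],"grip":0.1},
    {"offset":[-0.165,0.022,-0.003],"delta_rot":[0,0,0],"grip":0.1}
  ]
}}

```text
t: 32.23
eef_pos: [0.5189, -0.046, 0.2179]
eef_rot: [0.798, 1.362, -0.286]
wrist_force: [0.3, 0.0, -0.9]
opening: 0.0262
```

```bash
cat >> h.py <<'E'
def tr(yawdeg,tilt=20):
    a=np.radians(yawdeg); return tool(a,np.radians(tilt),(np.sin(a),-np.cos(a)))
E
python3 - <<'E'
from h import *
st(); gg([.46,-.15,.22],tr(-55)); gg([.436,-.397,.20],tr(-75))
E
```

```text
t 32.23 p [ 0.5189 -0.046   0.2179] F [ 0.32  0.04 -0.91] op 0.0262
[[0.222, 0.615, 0.757], [0.258, 0.712, -0.653], [-0.94, 0.34, -0.001]]
off [-0.0287 -0.1371  0.0312] rot [ 0.0741 -0.0272  0.0006] dist 0.1148 rows 2.8
off [-0.092  -0.3849  0.2128] rot [ 0.1786 -0.0651  0.0006] dist 0.3594 rows 8.6
```

{"api": "carry_out", "payload": {
  "rows": [
    {"offset":[-0.01,-0.05,0.01],"delta_rot":[0.03,-0.01,0],"grip":0.1},
    {"offset":[-0.03,-0.1,0.03],"delta_rot":[0.074,-0.027,0],"grip":0.1},
    {"offset":[-0.04,-0.145,0.045],"delta_rot":[0.1,-0.037,0],"grip":0.1},
    {"offset":[-0.05,-0.185,0.075],"delta_rot":[0.14,-0.05,0],"grip":0.1},
    {"offset":[-0.06,-0.225,0.105],"delta_rot":[0.178,-0.065,0],"grip":0.1}
  ]
}}

```text
t: 32.65
eef_pos: [0.4603, -0.242, 0.2023]
eef_rot: [1.192, 1.099, -0.743]
wrist_force: [1.9, 0.3, -0.2]
opening: 0.0256
```

```bash
python3 - <<'E'
from h import *
st();print(np.round(pose()[2]['joints'],2)); gg([.436,-.397,.16],tr(-75))
E
```

```text
t 32.65 p [ 0.4603 -0.242   0.2023] F [ 1.86  0.27 -0.2 ] op 0.0256
[[0.33, 0.906, 0.265], [0.091, 0.249, -0.964], [-0.94, 0.343, -0.001]]
[-0.4   0.35  1.26  2.13 -0.85  0.91  0.05]
off [ 0.0457 -0.0939  0.1789] rot [ 0.0019 -0.0009 -0.0002] dist 0.1657 rows 4.0
```

{"api": "carry_out", "payload": {
  "rows": [
    {"offset":[0.01,-0.025,0.045],"delta_rot":[0,0,0],"grip":0.1},
    {"offset":[0.02,-0.05,0.09],"delta_rot":[0,0,0],"grip":0.1},
    {"offset":[0.03,-0.07,0.135],"delta_rot":[0,0,0],"grip":0.1},
    {"offset":[0.0457,-0.0939,0.1789],"delta_rot":[0,0,0],"grip":0.1},
    {"offset":[0.0457,-0.0939,0.1789],"delta_rot":[0,0,0],"grip":0.1}
  ]
}}

```text
t: 33.07
eef_pos: [0.4401, -0.4003, 0.1407]
eef_rot: [1.192, 1.097, -0.748]
wrist_force: [0.3, -0.0, -0.6]
opening: 0.0261
```

```bash
python3 - <<'E'
from h import *
st();print(np.round(pose()[2]['joints'],2)); gg([.436,-.397,.10],tr(-75));gg([.436,-.397,.05],tr(-75))
W=capture('wrist');cv2.imwrite('pics/w35.png',W['color']); S=capture('scene');crop(S,100,90,240,230,4,'s35.png')
print([proj(W,[.436+a,-.397+b,.03]) for a,b in ((.05,.05),(.05,-.05),(-.05,.05))])
E
```

```text
t 33.07 p [ 0.4401 -0.4003  0.1407] F [ 0.35 -0.04 -0.59] op 0.0261
[[0.329, 0.907, 0.261], [0.088, 0.246, -0.965], [-0.94, 0.341, 0.001]]
[ 0.15  0.59  1.01  1.97 -1.03  1.04  0.4 ]
off [ 0.0703 -0.021  -0.0054] rot [0.0008 0.0001 0.0004] dist 0.0588 rows 1.4
off [ 0.129  -0.0423 -0.0055] rot [0.0008 0.0001 0.0004] dist 0.1087 rows 2.6
[array([239.41855659, 181.85014471]), array([339.45642142, 208.86039573]), array([210.19443403, 283.40275434])]
```

View pics/w35.png

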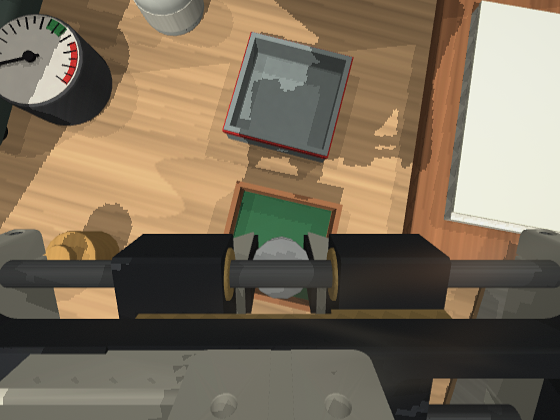

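View pics/s35.png

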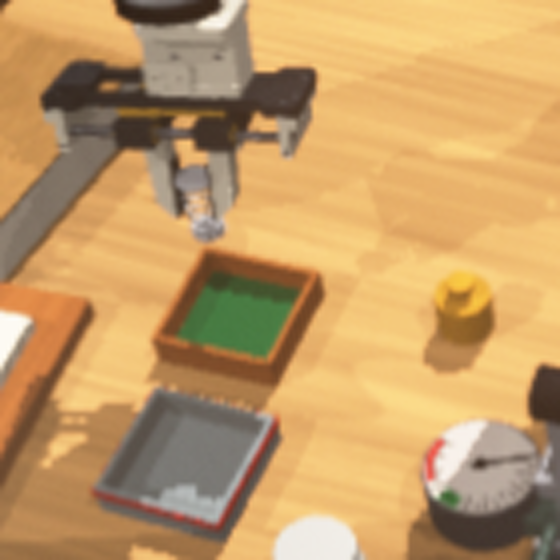

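{"api": "carry_out", "payload": {
  "rows": [
    {"offset":[0.04,-0.012,-0.005],"delta_rot":[0,0,0],"grip":0.1},
    {"offset":[0.08,-0.025,-0.005],"delta_rot":[0,0,0],"grip":0.1},
    {"offset":[0.11,-0.036,-0.005],"delta_rot":[0,0,0],"grip":0.1},
    {"offset":[0.122,-0.04,-0.005],"delta_rot":[0,0,0],"grip":0.1},
    {"offset":[0.126,-0.041,-0.005],"delta_rot":[0,0,0],"grip":0.1}
  ]
}}

```text
t: 33.58
eef_pos: [0.4423, -0.3922, 0.0339]
eef_rot: [1.194, 1.101, -0.748]
wrist_force: [-0.2, -0.5, -1.0]
opening: 0.0255
```

```bash
python3 - <<'E'
from h import *
st();print(np.round(pose()[2]['joints'],2)); gg([.436,-.397,.0484],tr(-75))
W=capture('wrist');crop(W,160,150,400,330,3,'w36.png')
E
```

```text
t 33.58 p [ 0.4423 -0.3922  0.0339] F [-0.23 -0.47 -0.98] op 0.0255
[[0.327, 0.908, 0.261], [0.091, 0.245, -0.965], [-0.941, 0.339, -0.003]]
[ 0.25  0.73  0.85  2.05 -1.25  0.91  0.61]
off [ 0.0036 -0.0024  0.0037] rot [ 0.0005 -0.0011  0.001 ] dist 0.0046 rows 0.1
```

View pics/w36.png

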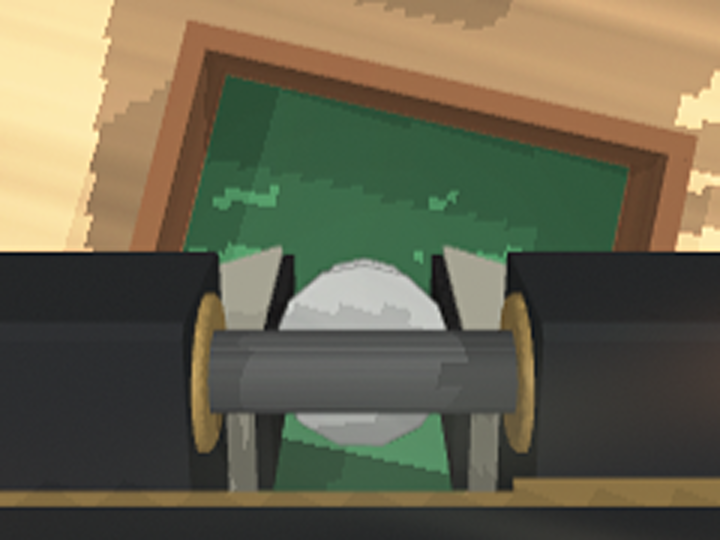

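{"api": "carry_out", "payload": {
  "rows": [
    {"offset":[0.002,-0.0007,0],"delta_rot":[0,0,0],"grip":0.1},
    {"offset":[0.004,-0.0014,0],"delta_rot":[0,0,0],"grip":0.1},
    {"offset":[0.0045,-0.0016,0],"delta_rot":[0,0,0],"grip":0.1},
    {"offset":[0.0045,-0.0016,0],"delta_rot":[0,0,0],"grip":0.1},
    {"offset":[0.0045,-0.0016,0],"delta_rot":[0,0,0],"grip":0.1}
  ]
}}

```text
t: 34.05
eef_pos: [0.4429, -0.3933, 0.0317]
eef_rot: [1.193, 1.098, -0.748]
wrist_force: [-0.2, -0.2, -0.7]
opening: 0.0257
```

```bash
python3 - <<'E'
from h import *
st()
E
```

```text
t 34.05 p [ 0.4429 -0.3933  0.0317] F [-0.2  -0.2  -0.67] op 0.0257
[[0.328, 0.908, 0.261], [0.089, 0.246, -0.965], [-0.94, 0.34, -0.0]]
```

{"api": "carry_out", "payload": {
  "rows": [
    {"offset":[0.002,-0.0007,0],"delta_rot":[0,0,0],"grip":0.1},
    {"offset":[0.002,-0.0007,0],"delta_rot":[0,0,0],"grip":0.1},
    {"offset":[0.002,-0.0007,0],"delta_rot":[0,0,0],"grip":0.3},
    {"offset":[0.002,-0.0007,0],"delta_rot":[0,0,0],"grip":0.4},
    {"offset":[0.002,-0.0007,0],"delta_rot":[0,0,0],"grip":0.45}
  ]
}}

```text
t: 34.47
eef_pos: [0.4429, -0.3932, 0.0299]
eef_rot: [1.193, 1.098, -0.748]
wrist_force: [0.1, 0.1, -0.5]
opening: 0.0366
```

```bash
python3 - <<'E'
from h import *
st(); p,R,s=pose(); go(p+[0,0,.12])
W=capture('wrist');crop(W,160,150,400,330,3,'w37.png')
E
```

```text
t 34.47 p [ 0.4429 -0.3932  0.0299] F [ 0.08  0.06 -0.48] op 0.0366
[[0.328, 0.908, 0.261], [0.089, 0.246, -0.965], [-0.94, 0.34, -0.001]]
off [-1.411e-01  5.100e-02 -1.000e-04] rot [0. 0. 0.] dist 0.12 rows 2.9
```

View pics/w37.png

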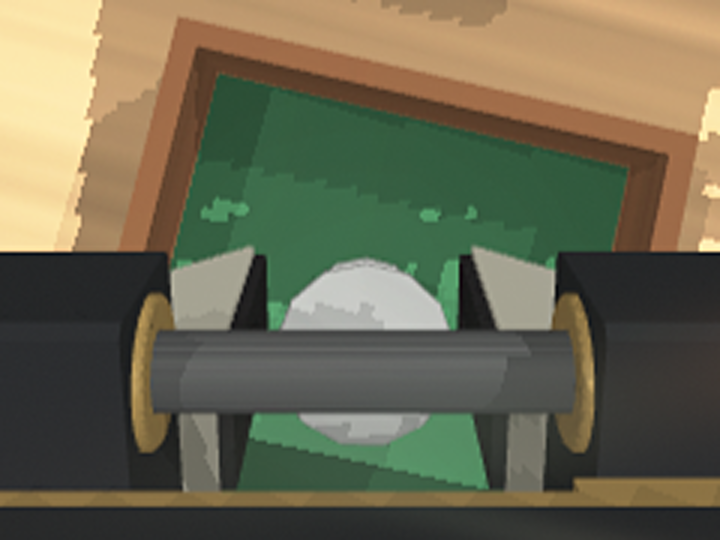

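Released and standing. I'll open a little more, lift straight up and clear the tray.

{"api": "carry_out", "payload": {
  "rows": [
    {"offset":[0,0,0],"delta_rot":[0,0,0],"grip":0.5},
    {"offset":[-0.03,0.0108,0],"delta_rot":[0,0,0],"grip":0.5},
    {"offset":[-0.07,0.025,0],"delta_rot":[0,0,0],"grip":0.5},
    {"offset":[-0.11,0.04,0],"delta_rot":[0,0,0],"grip":0.5},
    {"offset":[-0.15,0.054,0],"delta_rot":[0,0,0],"grip":0.5}
  ]
}}

```text
t: 34.93
eef_pos: [0.4423, -0.3932, 0.1586]
eef_rot: [1.194, 1.099, -0.749]
wrist_force: [1.5, -0.0, 0.2]
opening: 0.0456
```

{"api": "carry_out", "payload": {
  "rows": [
    {"offset":[-0.05,0.0,0],"delta_rot":[0,0,0],"grip":0.5},
    {"offset":[-0.1,0,0],"delta_rot":[0,0,0],"grip":0.5},
    {"offset":[-0.13,0,0],"delta_rot":[0,0,0],"grip":0.5},
    {"offset":[-0.13,0,0],"delta_rot":[0,0,0],"grip":0.5},
    {"offset":[-0.13,0,0],"delta_rot":[0,0,0],"grip":0.5}
  ]
}}

```text
t: 35.35
eef_pos: [0.4082, -0.4031, 0.2577]
eef_rot: [1.194, 1.096, -0.748]
wrist_force: [0.1, 0.1, -0.2]
opening: 0.0459
```

```bash
python3 - <<'E'
from h import *
st();print(np.round(pose()[2]['joints'],2),np.round(pose()[2]['joint_velocities'],3))
W=capture('wrist');cv2.imwrite('pics/w38.png',W['color'])
S=capture('scene');cv2.imwrite('pics/s38.png',S['color']);crop(S,120,120,320,270,4,'s38c.png')
E
```

```text
t 35.35 p [ 0.4082 -0.4031  0.2577] F [ 0.09  0.1  -0.15] op 0.0459
[[0.33, 0.908, 0.26], [0.088, 0.245, -0.966], [-0.94, 0.341, 0.0]]
[ 0.07  0.42  1.15  1.87 -0.8   1.18  0.21] [ 0.003  0.042 -0.046  0.034 -0.014 -0.008  0.008]
```

View pics/w38.png

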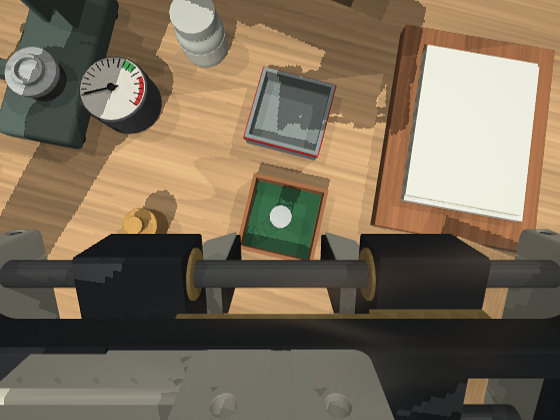

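View pics/s38c.png

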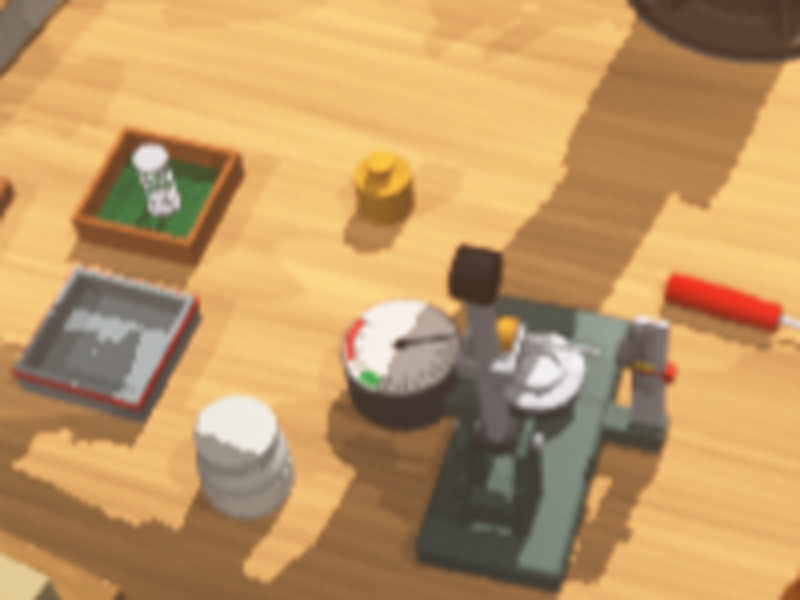

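View pics/s38.png

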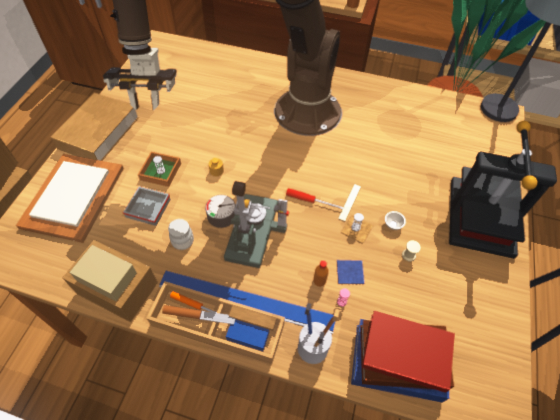

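The spring stands upright in the green-lined tray (wrist view (281,216), scene view about (158,165)). The lever is up, the dial is back near zero, and the spare and the bystanders haven't moved. Handing in.

```bash
python3 - <<'E'
from h import *
print(env.sign_off()); st()
E
```

```text
the job is handed in; nothing more can be done
None
the job is handed in; nothing more can be done
```

The spring tested sound and now stands upright in the wooden tray with the green lining. I handed the job in at about 35.5 s, and the hand-in reports no verdict.

- **Test:** I pressed the spring from the blue pad until the dial read 11.4–11.75 N, in the green, and held it there for about 1.5 s. The highest reading I took was 11.75 N, so it never came near the red.
- **Verdict on the spring:** With the lever back up, the wrist view put the yellow index about 6 mm above the red set mark. The absolute heights depended on how far out I assumed the gauge face to be. The 6 mm gap stayed the same either way.
- **Last checks:** The final pictures show the lever standing up, the dial back at rest, the spare on its cork pad, and the other things apparently where they were. The gripper was clear of everything.

**What went wrong on the way:** My first turn towards the tester tilted the spring in the grip, and the next orientation left the body too close to the length gauge. I stood the spring on free table and regripped it.

**Unsure:** During that set-down, joint 7 read 2.742 and joint 6 read 0.118, a hair past their stated limits of 2.74 and 0.12. Nothing was reported as a fault, but I can't tell whether the judging counts it.

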